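Gauge adapter sleeves and load the feed track

TASK

Pull the sprung follower of the feed track back until its catch holds it, then take the sleeves from the rack one at a time, from left to right as seen from the robot, and slide each gently onto the level gauge pin as far as it will go without forcing it. Lay every sleeve that goes right up to the shoulder in the feed track, lengthwise between stop and follower, and every sleeve that stops at the step in the white reject tray. When all are sorted, press the pedal right down to its stop and let it up again, so that the follower closes on the row and pushes it against the stop; leave everything else alone.

Things in the scene. Friction and masses are not known exactly. Their poses are not given: they have to be found in the camera images.
- rack: grey plastic rack plate, 90 (x) x 231 (y) x 8 mm, fixed, with three bays side by side, 5 mm ridges between them; origin at the centre of its underside. Bay centres at local y = +0.075 (left), 0 (middle), -0.075 m (right)
- sleeve_1a: square aluminium adapter sleeve, 38 x 38 x 60 mm, round through bore lengthwise (local x); origin at its centre; 0.12 kg. Starts lying in the rack's left bay, bore along the rack's x (within 0.1 rad), centre 27 mm above the worktop. Bore 25 mm (fits) or 16 mm (tight), not told which: the gauge tells. Exactly one of sleeve_1a and sleeve_1b is there at the start.
- sleeve_1b: square aluminium adapter sleeve, 38 x 38 x 60 mm, round through bore lengthwise (local x); origin at its centre; 0.12 kg. Starts lying in the rack's left bay, bore along the rack's x (within 0.1 rad), centre 27 mm above the worktop. Bore 25 mm (fits) or 16 mm (tight), not told which: the gauge tells. Exactly one of sleeve_1a and sleeve_1b is there at the start.
- sleeve_2: square aluminium adapter sleeve, 38 x 38 x 60 mm, round through bore lengthwise (local x); origin at its centre; 0.12 kg. Starts lying in the rack's middle bay, bore along the rack's x (within 0.1 rad), centre 27 mm above the worktop. Bore 25 mm (fits) or 16 mm (tight), not told which: the gauge tells. Always there.
- sleeve_3a: square aluminium adapter sleeve, 38 x 38 x 60 mm, round through bore lengthwise (local x); origin at its centre; 0.12 kg. Starts lying in the rack's right bay, bore along the rack's x (within 0.1 rad), centre 27 mm above the worktop. Bore 25 mm (fits) or 16 mm (tight), not told which: the gauge tells. At most one of sleeve_3a and sleeve_3b is there at the start; with neither the bay is empty.
- sleeve_3b: square aluminium adapter sleeve, 38 x 38 x 60 mm, round through bore lengthwise (local x); origin at its centre; 0.12 kg. Starts lying in the rack's right bay, bore along the rack's x (within 0.1 rad), centre 27 mm above the worktop. Bore 25 mm (fits) or 16 mm (tight), not told which: the gauge tells. At most one of sleeve_3a and sleeve_3b is there at the start; with neither the bay is empty.
- gauge: gauge stand, fixed: grey post 46 mm wide, 118 mm high on a 100 x 80 x 12 mm base, with a level stepped steel pin towards -x; origin on the worktop under the shoulder face. A sleeve that fits slides on until its end meets the shoulder (centre 30 mm from the shoulder face); a tight one goes onto the nose only and stops with its end at the step (centre about 78 mm from it)
- gauge_seat (a point): point on the pin's axis at the shoulder face (a 44 mm disc), 100 mm above the worktop; -x points along the pin to its free tip. Distances from the shoulder: 0 to 45 mm the pin is 22 mm thick, a bevel to 48 mm ends in the step (18 mm wide face), then a nose 12 mm thick to 93 mm that tapers to a 6 mm tip at 103 mm
- reject_tray: loose white open tray, 125 (x) x 170 (y) mm, walls 28 mm high and 4 mm thick, floor 4 mm thick; origin at the centre of its underside
- track_stop (a point): feed track, fixed level channel: floor 10 mm, side wall tops 18 mm above the worktop, 44 mm wide inside. This point: middle of the stop face at its closed end, 29 mm above the worktop (centre height of a sleeve in the track); +x runs along the track to the follower. Stop 46 mm high. Sleeves lie end to end, bore along the track; with the follower held back 211 mm are free
- follower (a joint): slide of the black sprung follower in the feed track (m): 0 = forward, face 30 mm from the stop; grows as it is pulled back, away from the stop. Spring 4 N at 0, 8 N pulled back; damping 30 N s/m, so pull slowly. Pulled beyond about 0.187 the pedal's catch snaps up behind it; end of travel 0.200. Let go, it then rests at about 0.181
- follower_face (a point): middle of the follower's front face, which presses on the last sleeve, 29 mm above the worktop; +x points away from the stop. The block is 40 mm long and 44 mm high
- follower_handle (a point): grip point on the follower's upright fin, 75 mm above the worktop; the fin is 14 mm thick along the track (x), 36 mm wide across it, and stands from 44 to 88 mm above the worktop
- pedal (a joint): hinge of the sprung release pedal beside the track (rad): 0 = up, 0.11 = pressed down to its stop; spring, about 2 N on the pad at 0 and 6 N at the stop. Down, its catch nose frees the follower. It comes up by itself
- pedal_pad (a point): centre of the top of the pedal's black rubber pad, 56 mm along the track by 40 mm across, about 40 mm above the worktop when up; pressed to the stop it goes down 16 mm. It turns about a hinge 148 mm away towards the stop end
- tape: bystander: roll of tape lying flat, 100 mm across, 25 mm high; origin at its underside. Not there in every start
- timer: bystander: small standing timer, 32 x 66 x 62 mm; origin at its underside
Not all that is in view belongs to the job. Leave any blue, brown or orange look-alike of the sleeve_2 alone.

How it is judged:
On the way, in this order (a step that is already met when the one before it is completed fails the run):
1. the follower is held back by its catch, the gripper away from it (value of joint follower above 0.176 m and distance between the grasp point and follower_handle above 0.08 m), for 0.3 s.
2. the sleeve from the left bay has been slid onto the gauge pin as far as it goes (((x of sleeve_1a in the frame of gauge_seat between -0.083 and -0.068 m and y of sleeve_1a in the frame of gauge_seat between -0.007 and 0.007 m and z of sleeve_1a in the frame of gauge_seat between -0.007 and 0.007 m and angle between the x axis of sleeve_1a and the x axis of gauge_seat, either way round below 0.15 rad) or (x of sleeve_1b in the frame of gauge_seat between -0.035 and -0.024 m and y of sleeve_1b in the frame of gauge_seat between -0.007 and 0.007 m and z of sleeve_1b in the frame of gauge_seat between -0.007 and 0.007 m and angle between the x axis of sleeve_1b and the x axis of gauge_seat, either way round below 0.15 rad))), for 0.2 s.
3. the sleeve from the middle bay has been slid onto the gauge pin as far as it goes (x of sleeve_2 in the frame of gauge_seat between -0.035 and -0.024 m and y of sleeve_2 in the frame of gauge_seat between -0.007 and 0.007 m and z of sleeve_2 in the frame of gauge_seat between -0.007 and 0.007 m and angle between the x axis of sleeve_2 and the x axis of gauge_seat, either way round below 0.15 rad), for 0.2 s.
4. the sleeve from the right bay, if there is one, has been slid onto the gauge pin as far as it goes (((x of sleeve_3a in the frame of gauge_seat between -0.035 and -0.024 m and y of sleeve_3a in the frame of gauge_seat between -0.007 and 0.007 m and z of sleeve_3a in the frame of gauge_seat between -0.007 and 0.007 m and angle between the x axis of sleeve_3a and the x axis of gauge_seat, either way round below 0.15 rad) or (x of sleeve_3b in the frame of gauge_seat between -0.083 and -0.068 m and y of sleeve_3b in the frame of gauge_seat between -0.007 and 0.007 m and z of sleeve_3b in the frame of gauge_seat between -0.007 and 0.007 m and angle between the x axis of sleeve_3b and the x axis of gauge_seat, either way round below 0.15 rad))), for 0.2 s.
5. with every sleeve sorted, the pedal is pressed down to its stop (value of joint pedal above 0.098 rad and x of sleeve_1b in the frame of track_stop between 0.024 and 0.205 m and y of sleeve_1b in the frame of track_stop between -0.006 and 0.006 m and z of sleeve_1b in the frame of track_stop between -0.004 and 0.005 m and angle between the x axis of each of sleeve_1b, sleeve_2, sleeve_3a and the x axis of track_stop, either way round below 0.12 rad and x of sleeve_2 in the frame of track_stop between 0.024 and 0.205 m and y of sleeve_2 in the frame of track_stop between -0.006 and 0.006 m and z of sleeve_2 in the frame of track_stop between -0.004 and 0.005 m and x of sleeve_3a in the frame of track_stop between 0.024 and 0.205 m and y of sleeve_3a in the frame of track_stop between -0.006 and 0.006 m and z of sleeve_3a in the frame of track_stop between -0.004 and 0.005 m and x of sleeve_1a in the frame of reject_tray between -0.062 and 0.062 m and y of sleeve_1a in the frame of reject_tray between -0.085 and 0.085 m and z of sleeve_1a in the frame of reject_tray between 0.015 and 0.075 m and linear speed of each of sleeve_1a, sleeve_3b below 0.02 m/s and x of sleeve_3b in the frame of reject_tray between -0.062 and 0.062 m and y of sleeve_3b in the frame of reject_tray between -0.085 and 0.085 m and z of sleeve_3b in the frame of reject_tray between 0.015 and 0.075 m), for 0.05 s.
At the end, for the whole second after the job is handed in: Fitting sleeves lie lengthwise on the track floor (within 6 mm of its centre line, 0.12 rad), closed up between stop and released follower (ends within 6 mm); tight ones lie in the reject tray; the pedal is up; all at rest (value of joint follower below 0.17 m and value of joint pedal below 0.03 rad and angle between reject_tray's own z axis and vertical below 0.1 rad and x of any of sleeve_1b, sleeve_2, sleeve_3a in the frame of follower_face above -0.036 m and x of any of sleeve_1b, sleeve_2, sleeve_3a in the frame of track_stop below 0.036 m and x of each of sleeve_1b, sleeve_2, sleeve_3a in the frame of follower_face below 0 m and x of sleeve_1b in the frame of track_stop between 0.024 and 0.205 m and y of sleeve_1b in the frame of track_stop between -0.006 and 0.006 m and z of sleeve_1b in the frame of track_stop between -0.004 and 0.005 m and angle between the x axis of each of sleeve_1b, sleeve_2, sleeve_3a and the x axis of track_stop, either way round below 0.12 rad and x of sleeve_2 in the frame of track_stop between 0.024 and 0.205 m and y of sleeve_2 in the frame of track_stop between -0.006 and 0.006 m and z of sleeve_2 in the frame of track_stop between -0.004 and 0.005 m and x of sleeve_3a in the frame of track_stop between 0.024 and 0.205 m and y of sleeve_3a in the frame of track_stop between -0.006 and 0.006 m and z of sleeve_3a in the frame of track_stop between -0.004 and 0.005 m and linear speed of each of sleeve_1b, sleeve_2, sleeve_3a, sleeve_1a, sleeve_3b below 0.02 m/s and x of sleeve_1a in the frame of reject_tray between -0.062 and 0.062 m and y of sleeve_1a in the frame of reject_tray between -0.085 and 0.085 m and z of sleeve_1a in the frame of reject_tray between 0.015 and 0.075 m and x of sleeve_3b in the frame of reject_tray between -0.062 and 0.062 m and y of sleeve_3b in the frame of reject_tray between -0.085 and 0.085 m and z of sleeve_3b in the frame of reject_tray between 0.015 and 0.075 m); the robot touches nothing.
It fails at once if the tape or the timer is pushed away (more than 30 mm) (distance of any of tape, timer from where it was at the start of the episode above 0.03 m).
It fails at once if the gauge pin is forced (more than 60 N on the gauge stand) (contact force between gauge and anything else above 60 N).
Of sleeve_1a, sleeve_1b only 1 to 1 are there at a start; the rules pass over those that are not, and their reading is None.
Of sleeve_3a, sleeve_3b, tape only 1 to 1 are there at a start; the rules pass over those that are not, and their reading is None.
At some moment in a run one of reject_tray may be knocked a few centimetres aside while the robot is not near it.
Once in a run the grip may slacken for a moment while it holds something.
It also fails if it takes over 210 s, if anything falls off the work surface, if the arm or the gripper's body presses on something with over 40 N, if the wrist force passes 120 N, or if a joint passes its speed limit or range.

ROBOT

A 7-joint arm with a two-finger parallel gripper is mounted at the origin on a cart in front of the work surface, level with it; the furniture and walls round the work are solid. World frame = base frame: x ahead of the robot, y to its left, z up, the work surface at z = 0. Lengths are in m, angles in rad, forces in N, time in s.
With the tool pointing down it reaches from about 0.425 to 1.025 m from the base axis. Payload 9.4 kg.
Tool frame: the origin (TCP) lies between the finger pads; the fingertips stand 19 mm ahead of it and the grasp point (between the pads) is the TCP (env.nose_length is the distance from the TCP to the fingertips, in m); y points along the fingers, z is the direction in which the jaws open and shut, and the axes are right-handed (so a half turn about y gives the same grasp; the last joint's range is limited). The gripper opens to 93 mm and grips with 3 to 60 N. Pads are 15 mm wide; open, the fingers measure 128 mm over their backs; the gripper's body (75 mm by 188 mm) begins 65 mm behind the grasp point.
Start: joints at [-1.199, 0.599, -0.003, 1.599, 0.002, 0.943, -0.08], TCP at [0.315, 0.653, 0.238] pointing down, gripper open.
Joint ranges: [-2.57, 2.57], [-0.35, 1.97], [-1.29, 1.29], [0.11, 2.56], [-1.05, 4.19], [0.11, 1.86], [-2.63, 2.63]. Speed limits (rad/s): [2.22, 2.22, 3.01, 3.01, 3.14, 3.14, 3.14].

INTERFACE

Orientations are given as a unit quaternion [x, y, z, w].
In Python, from cell import env gives the robot as it stands. The module is installed in compiled form; this text tells all that it offers.
- The arm moves only by the tool drive_tool, never from a script. Its argument "series" is a list of rows, each an object of numbers: "rx", "ry", "rz": the turn, a rotation vector about the tool's x, y, z in rad; "dx", "dy", "dz": the shift along the tool's x, y, z in m; "hand": the gripper command: -1 is fully open, 1 is shut, values between are in proportion. In form: [{"rx": .., "ry": .., "rz": .., "dx": .., "dy": .., "dz": .., "hand": ..}, ...]. A call has exactly 5 rows; each row is the pose to reach, as a shift and turn from the pose commanded when the call began, along the tool's axes at that moment; what a row does not reach only later rows make up. A row lasts 1/12 s, in which the tool goes at most 41.7 mm and 7.16 degrees, less where a joint would pass 70% of its speed; a pose out of reach is approached as far as the arm can. A call with a gripper value outside its range is refused whole. The fingers move at their own pace and stop on an object; "squeeze" is the grip in N (left out, the last holds). Time passes only in rows, so rows that repeat a pose let the fingers close, or fill a call up. It gives the time, the measured TCP pose, the force and the opening at its end, in the units of the state.
- env.read_state(): the state, without advancing time (a new reading comes with each control period).
- env.grab_frame(name): name is "scene" or "side" or "wrist"; returns the picture (420x560x3 uint8, red, green, blue); there is no depth.
- env.camera_params(name): a dict with "K" (3x3 intrinsics, pixels), "world_to_cam" (4x4, takes a point from world to camera coordinates). Camera axes: x right, y up, looking along -z (the intrinsics and any distortion apply to the point x, -y, -z); pixel columns grow to the right and rows downward; lengths in m; the calibration is good to about 2 mm. A picture is of the moment at which its call begins: read the wrist's pose just before it. camera_params takes no time and is no camera call; for the wrist camera it gives the pose at the moment of the call.
- env.close_job(): hands the job in, once; it reports no verdict.
The state is a dict: "clock": time; "qpos": joint angles; "qvel": joint speeds; "joint_torque": joint torques, N m; "tool_pos": TCP position; "ee_rot": TCP orientation; "contact_force": force on the tool from outside, world axes, zero at the start; "ft_torque": the same for the moment, N m; "width": opening from 0.0 (shut) to 1.0 (fully open).
Only numpy, scipy, OpenCV 4.12 (cv2) and the standard library are available. Lean on these libraries where they do the work, as an engineer would, in place of code of your own. Each camera call takes 0.05 s, during which the arm holds its last target.

## Working session

There is one attempt and no reset: what is moved stays moved. The work goes in short steps, Python scripts to look and compute and a tool call to move; the robot and the scene stay as the last step left them, time stands still between calls to the robot, and variables do not carry over. Pictures are saved under pics/ and viewed, and the job is handed in when it is done.

Besides the shell and the picture viewer there is one more tool, called after "Call:" in YAML: its name, and indented under it one key for each argument. drive_tool: Moves the arm, as the interface text tells. Its arguments: {"type":"object","properties":{"series":{"type":"array"},"squeeze":{"type":"number"}},"required":["series"]}

```bash
ls; mkdir -p pics; python3 - <<'E'
from cell import env
import cv2
s=env.read_state()
for k,v in s.items(): print(k,v)
for n in ("scene","side","wrist"):
    p=env.camera_params(n); print(n,p)
    cv2.imwrite(f"pics/{n}0.png",env.grab_frame(n)[:,:,::-1])
E
```

```text
pics
clock 0.0
qpos [-1.19869709  0.60017295 -0.00250817  1.60015329  0.00178126  0.94288788
 -0.07975498]
qvel [ 2.09305183e-03 -3.52716896e-04  5.58096263e-04 -1.93728712e-04
 -2.84708095e-04  8.55285738e-04 -9.36533811e-05]
joint_torque [-1.95931985e-03 -7.65081525e+01  1.49624504e+00 -2.52380455e+01
 -5.25473733e-02  1.64222158e-02  1.48881727e-04]
tool_pos [0.31439076 0.65276097 0.23671753]
ee_rot [ 0.6899506  -0.15739857  0.15724981 -0.68881518]
contact_force [-0.35533428 -0.24326173 -0.34397099]
ft_torque [-0.00760052 -0.04618356  0.07700732]
width 1.0000654621496388
scene {'K': array([[396.53742767,   0.        , 285.02203614],
       [  0.        , 396.53742767, 210.51747328],
       [  0.        ,   0.        ,   1.        ]]), 'world_to_cam': array([[-0.4419848 , -0.89684162, -0.01801536,  0.2423482 ],
       [ 0.46726258, -0.24732878,  0.84881927, -0.33412015],
       [-0.76571217,  0.36674731,  0.52837608, -0.74309652],
       [ 0.        ,  0.        ,  0.        ,  1.        ]])}
side {'K': array([[537.84709311,   0.        , 280.45188828],
       [  0.        , 537.84709311, 209.6147904 ],
       [  0.        ,   0.        ,   1.        ]]), 'world_to_cam': array([[-0.9957192 , -0.09192279, -0.00966841,  0.51214176],
       [ 0.028397  , -0.40377785,  0.91441624, -0.09369582],
       [-0.08795959,  0.91022725,  0.40465969, -1.69567398],
       [ 0.        ,  0.        ,  0.        ,  1.        ]])}
wrist {'K': array([[340.41449076,   0.        , 273.31704805],
       [  0.        , 340.41449076, 207.47077736],
       [  0.        ,   0.        ,   1.        ]]), 'world_to_cam': array([[ 0.43320585,  0.90129406, -0.00130698, -0.72416484],
       [-0.86457998,  0.41514873, -0.28311303,  0.03416948],
       [-0.2546255 ,  0.12377621,  0.95908566, -0.39050502],
       [ 0.        ,  0.        ,  0.        ,  1.        ]])}
```

View pics/scene0.png

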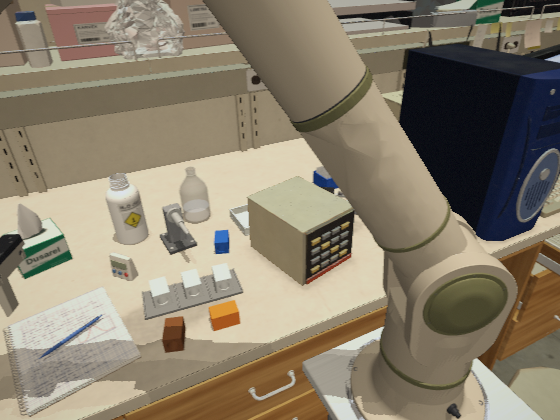

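View pics/side0.png

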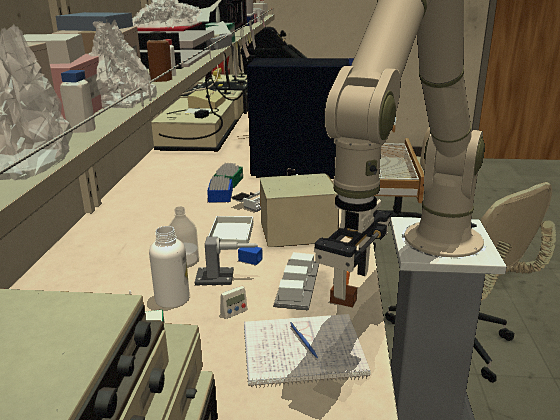

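View pics/wrist0.png

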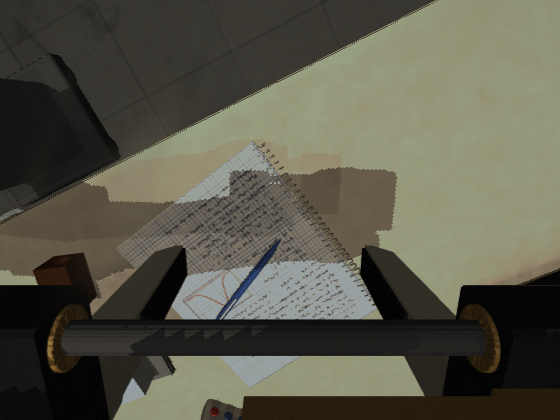

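```bash
cat > h.py <<'E'
import numpy as np, cv2
from cell import env
from scipy.spatial.transform import Rotation as R
def ray(P,u,v):
    K=P["K"];T=P["world_to_cam"]
    d=np.linalg.inv(K)@np.array([u,v,1.]); d=np.array([d[0],-d[1],-d[2]])
    Rm=T[:3,:3]; c=-Rm.T@T[:3,3]; return c,Rm.T@d
def at(P,u,v,z):
    c,d=ray(P,u,v); t=(z-c[2])/d[2]; return c+t*d
def proj(P,X):
    X=np.atleast_2d(np.asarray(X,float)); T=P["world_to_cam"]
    c=X@T[:3,:3].T+T[:3,3]; K=P["K"]
    return np.stack([K[0,0]*c[:,0]/-c[:,2]+K[0,2], K[1,1]*(-c[:,1])/-c[:,2]+K[1,2]],1)
def snap(n,fn,crop=None,s=1):
    P=env.camera_params(n); im=env.grab_frame(n)[:,:,::-1].copy()
    cv2.imwrite(f"pics/{fn}_raw.png",im)
    np.save(f"pics/{fn}_T.npy",P["world_to_cam"]); np.save(f"pics/{fn}_K.npy",P["K"])
    save(im,fn,crop,s); return P,im
def save(im,fn,crop=None,s=1):
    if crop: x0,y0,x1,y1=crop; im=im[y0:y1,x0:x1]
    im=cv2.resize(im,None,fx=s,fy=s,interpolation=cv2.INTER_CUBIC); cv2.imwrite(f"pics/{fn}.png",im)
def load(fn):
    return {"K":np.load(f"pics/{fn}_K.npy"),"world_to_cam":np.load(f"pics/{fn}_T.npy")}, cv2.imread(f"pics/{fn}_raw.png")
def Rdown(yaw_z):
    """tool y=down; tool z (jaw) horizontal at world angle yaw_z; x = y cross z"""
    z=np.array([np.cos(yaw_z),np.sin(yaw_z),0]);y=np.array([0,0,-1.]);x=np.cross(y,z)
    return R.from_matrix(np.stack([x,y,z],1))
def go(pos,yaw):
    """print the shift/turn in tool axes from the present measured pose to target"""
    s=env.read_state(); R0=R.from_quat(s["ee_rot"]); 
    best=None
    for y in (yaw,yaw+np.pi):
        r=(R0.inv()*Rdown(y)).as_rotvec()
        if best is None or np.linalg.norm(r)<np.linalg.norm(best): best=r
    d=R0.inv().apply(np.array(pos)-s["tool_pos"])
    print("d",np.round(d,4),"r",np.round(best,4),"calls",np.linalg.norm(d)/.2,np.linalg.norm(best)/.62)
def st():
    s=env.read_state(); M=R.from_quat(s["ee_rot"]).as_matrix()
    print("t%.2f"%s["clock"],"pos",np.round(s["tool_pos"],4),"F",np.round(s["contact_force"],1),"w",round(s["width"],3),
     "jawyaw",round(float(np.arctan2(M[1,2],M[0,2])),4),"ydown",np.round(M[:,1],3),"q",np.round(s["qpos"],2))
E
python3 - <<'E'
from h import *
st()
P=env.camera_params("scene");Q=env.camera_params("side")
for u,v in ((143,297),(146,314),(240,271)): print("rack",at(P,u,v,.008))
for u,v in ((159,287),(191,278),(221,268)): print("sleevetop",at(P,u,v,.046))
print("gauge",at(P,180,245,0.012),at(Q,213,278,.012))
print("tray side",at(Q,230,230,.02)); print("greyth",at(Q,245,200,.04),at(P,238,216,.02))
for u,v in ((221,242),(174,333),(224,316)):print("decoy",at(P,u,v,.03))
print("timer",at(P,120,270,.03)); 
print("box bottom",at(P,305,278,0),at(Q,265,240,0),at(Q,340,240,0))
im=cv2.imread("pics/side0.png"); save(im,"sidecrop",(150,150,350,330),4)
im=cv2.imread("pics/scene0.png"); save(im,"scenecrop",(60,150,360,360),2.6)
E
```

```text
t0.15 pos [0.3144 0.6529 0.237 ] F [ 0.3  0.1 -0.5] w 1.004 jawyaw 1.122 ydown [-0.    -0.001 -1.   ] q [-1.2   0.6  -0.    1.6   0.    0.94 -0.08]
rack [0.47629968 0.41523219 0.008     ]
rack [0.41673791 0.41829336 0.008     ]
rack [0.45794889 0.17421786 0.008     ]
sleevetop [0.44875276 0.37578293 0.046     ]
sleevetop [0.44506452 0.30091762 0.046     ]
sleevetop [0.44707899 0.22513256 0.046     ]
gauge [0.63672884 0.28669013 0.012     ] [0.6713486  0.30573191 0.012     ]
tray side [0.67467378 0.02273056 0.02      ]
greyth [ 0.65633389 -0.17944625  0.04      ] [0.69092108 0.09168145 0.02      ]
decoy [0.57213693 0.1852184  0.03      ]
decoy [0.31139679 0.37472521 0.03      ]
decoy [0.30850972 0.26615241 0.03      ]
timer [0.57705341 0.45098117 0.03      ]
box bottom [0.36493669 0.03362552 0.        ] [0.55927941 0.04560816 0.        ] [0.32289218 0.02828097 0.        ]
```

View pics/sidecrop.png

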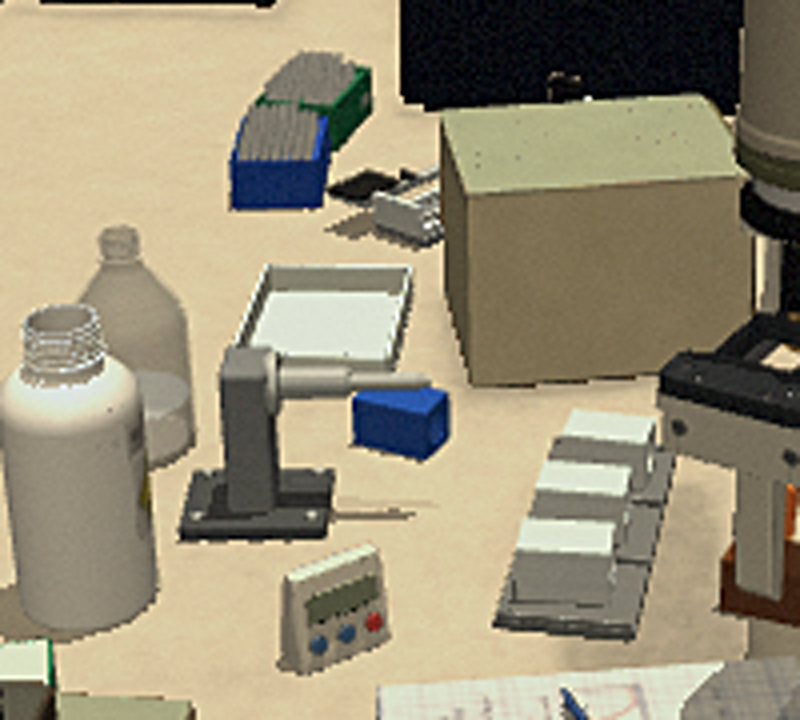

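View pics/scenecrop.png

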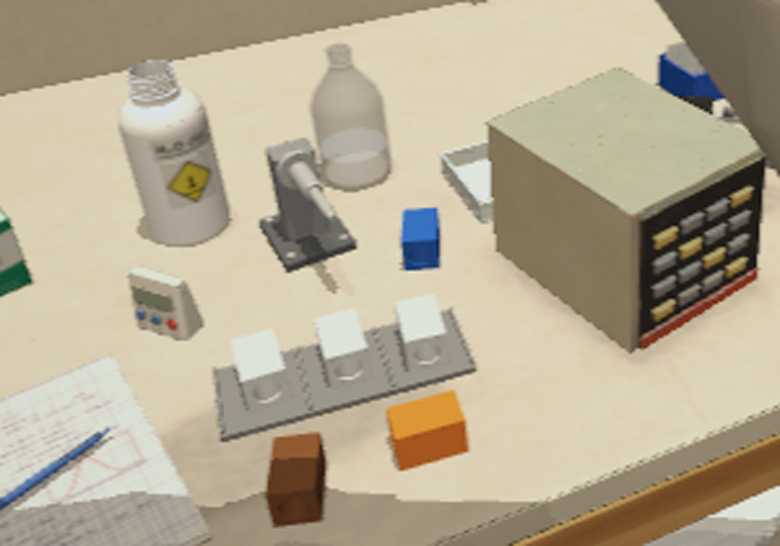

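```bash
python3 - <<'E'
from h import *
s=env.read_state();P=env.camera_params("wrist");T=P["world_to_cam"]
c=-T[:3,:3].T@T[:3,3]; R0=R.from_quat(s["ee_rot"])
print("cam in tool",R0.inv().apply(c-s["tool_pos"]),"look",R0.inv().apply(-T[2,:3]),"look world",-T[2,:3], "up",T[1,:3])
go((0.50,0.05,0.45),np.pi/2)
go((0.50,0.05,0.45),0)
go((0.40,0.45,0.45),np.pi/2)
E
```

```text
cam in tool [-0.07832512 -0.14640953 -0.00018051] look [2.83001871e-01 9.59119319e-01 2.70890847e-04] look world [ 0.25469857 -0.12359544 -0.95908957] up [-0.8645559   0.41520732 -0.28310065]
d [ 0.4288 -0.2124 -0.4629] r [ 1.200e-03 -4.488e-01 -2.000e-04] calls 3.3290210580340127 0.723829086069863
d [ 0.4288 -0.2124 -0.4629] r [1.000e-03 1.122e+00 8.000e-04] calls 3.3290210580340127 1.8097167129825098
d [ 0.1651 -0.2128 -0.1459] r [ 1.200e-03 -4.488e-01 -2.000e-04] calls 1.5319156183339178 0.723829086069863
```

Call:
drive_tool:
  series:
    - {"dy":-0.04,"ry":-0.09,"hand":-1}
    - {"dy":-0.08,"ry":-0.18,"hand":-1}
    - {"dy":-0.12,"ry":-0.27,"hand":-1}
    - {"dy":-0.16,"ry":-0.36,"hand":-1}
    - {"dy":-0.2,"ry":-0.449,"hand":-1}

```text
$.series[0]: bad value
```

Call:
drive_tool:
  series:
    - {"dx":0.02,"dz":-0.035,"hand":-1}
    - {"dx":0.04,"dz":-0.07,"hand":-1}
    - {"dx":0.06,"dz":-0.105,"hand":-1}
    - {"dx":0.08,"dz":-0.14,"hand":-1}
    - {"dx":0.1,"dz":-0.175,"hand":-1}

```text
$.series[0]: bad value
```

Call:
drive_tool:
  series:
    - {"dx":0.01,"dz":-0.04,"hand":-1}
    - {"dx":0.02,"dz":-0.08,"hand":-1}
    - {"dx":0.03,"dz":-0.12,"hand":-1}
    - {"dx":0.04,"dz":-0.16,"hand":-1}
    - {"dx":0.05,"dz":-0.195,"hand":-1}

```text
$.series[0]: bad value
```

Call:
drive_tool:
  series:
    - {"rx":0,"ry":-0.09,"rz":0,"dx":0,"dy":-0.04,"dz":0,"hand":-1}
    - {"rx":0,"ry":-0.18,"rz":0,"dx":0,"dy":-0.08,"dz":0,"hand":-1}
    - {"rx":0,"ry":-0.27,"rz":0,"dx":0,"dy":-0.12,"dz":0,"hand":-1}
    - {"rx":0,"ry":-0.36,"rz":0,"dx":0,"dy":-0.16,"dz":0,"hand":-1}
    - {"rx":0,"ry":-0.449,"rz":0,"dx":0,"dy":-0.2,"dz":0,"hand":-1}

```text
clock: 0.57
tool_pos: [0.3145, 0.6527, 0.4394]
ee_rot: [0.707, 0.002, -0.002, -0.707]
contact_force: [0.9, 1.6, 0.1]
width: 0.997
```

Call:
drive_tool:
  series:
    - {"rx":0,"ry":0,"rz":0,"dx":0.02,"dy":0,"dz":-0.035,"hand":-1}
    - {"rx":0,"ry":0,"rz":0,"dx":0.04,"dy":0,"dz":-0.07,"hand":-1}
    - {"rx":0,"ry":0,"rz":0,"dx":0.06,"dy":0,"dz":-0.105,"hand":-1}
    - {"rx":0,"ry":0,"rz":0,"dx":0.08,"dy":0,"dz":-0.14,"hand":-1}
    - {"rx":0,"ry":0,"rz":0,"dx":0.1,"dy":0,"dz":-0.175,"hand":-1}

```text
clock: 0.98
tool_pos: [0.4152, 0.4763, 0.4375]
ee_rot: [0.707, 0.0, -0.0, -0.707]
contact_force: [1.3, 0.3, -0.6]
width: 0.996
```

Call:
drive_tool:
  series:
    - {"rx":0,"ry":0,"rz":0,"dx":0.01,"dy":0,"dz":-0.04,"hand":-1}
    - {"rx":0,"ry":0,"rz":0,"dx":0.02,"dy":0,"dz":-0.08,"hand":-1}
    - {"rx":0,"ry":0,"rz":0,"dx":0.03,"dy":0,"dz":-0.12,"hand":-1}
    - {"rx":0,"ry":0,"rz":0,"dx":0.04,"dy":0,"dz":-0.16,"hand":-1}
    - {"rx":0,"ry":0,"rz":0,"dx":0.05,"dy":0,"dz":-0.195,"hand":-1}

```text
clock: 1.4
tool_pos: [0.4648, 0.2802, 0.4376]
ee_rot: [0.707, -0.0, 0.0, -0.707]
contact_force: [0.1, -0.1, 0.3]
width: 1.0
```

```bash
python3 - <<'E'
from h import *
st(); snap("wrist","w1"); st()
E
```

```text
t1.40 pos [0.4648 0.2802 0.4376] F [ 0.1 -0.1  0.3] w 1.0 jawyaw 1.5699 ydown [ 0. -0. -1.] q [-0.63  0.2  -0.02  1.74  0.    1.2   0.92]
t1.45 pos [0.4675 0.273  0.4381] F [ 1.8 -5.6 -0.4] w 1.001 jawyaw 1.5622 ydown [ 0.002 -0.004 -1.   ] q [-0.63  0.2  -0.01  1.74  0.01  1.2   0.92]
```

View pics/w1.png

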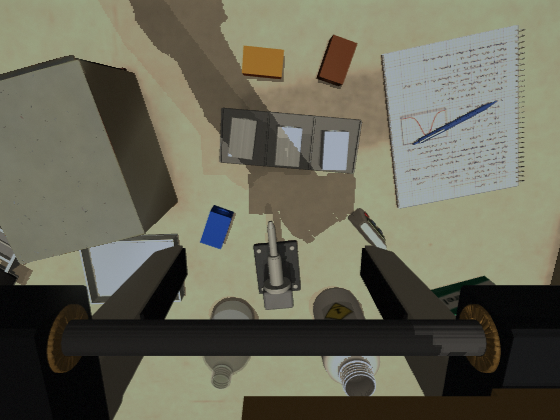

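Call:
drive_tool:
  series:
    - {"rx":0,"ry":0,"rz":0,"dx":0.01,"dy":-0.01,"dz":-0.038,"hand":-1}
    - {"rx":0,"ry":0,"rz":0,"dx":0.02,"dy":-0.02,"dz":-0.076,"hand":-1}
    - {"rx":0,"ry":0,"rz":0,"dx":0.03,"dy":-0.03,"dz":-0.114,"hand":-1}
    - {"rx":0,"ry":0,"rz":0,"dx":0.04,"dy":-0.04,"dz":-0.152,"hand":-1}
    - {"rx":0,"ry":0,"rz":0,"dx":0.05,"dy":-0.04,"dz":-0.19,"hand":-1}

```text
clock: 1.87
tool_pos: [0.5152, 0.0917, 0.4795]
ee_rot: [-0.707, -0.001, -0.001, 0.707]
contact_force: [0.9, 0.9, -0.6]
width: 1.0
```

Call:
drive_tool:
  series:
    - {"rx":0,"ry":0,"rz":0,"dx":0.01,"dy":0,"dz":-0.04,"hand":-1}
    - {"rx":0,"ry":0,"rz":0,"dx":0.02,"dy":0,"dz":-0.08,"hand":-1}
    - {"rx":0,"ry":0,"rz":0,"dx":0.03,"dy":0,"dz":-0.12,"hand":-1}
    - {"rx":0,"ry":0,"rz":0,"dx":0.03,"dy":0,"dz":-0.16,"hand":-1}
    - {"rx":0,"ry":0,"rz":0,"dx":0.03,"dy":0,"dz":-0.16,"hand":-1}

```text
clock: 2.28
tool_pos: [0.5441, -0.0753, 0.4776]
ee_rot: [0.708, -0.004, 0.003, -0.706]
contact_force: [-0.8, 0.1, 0.1]
width: 0.997
```

```bash
python3 - <<'E'
from h import *
st(); snap("wrist","w2"); st()
E
```

```text
t2.28 pos [ 0.5441 -0.0753  0.4776] F [-0.8  0.1  0.1] w 0.997 jawyaw 1.5607 ydown [-0.    -0.004 -1.   ] q [-0.15  0.19  0.23  1.67 -0.04  1.29  1.64]
t2.33 pos [ 0.5443 -0.0712  0.4775] F [1.  1.9 0.2] w 1.001 jawyaw 1.5636 ydown [-0.    -0.001 -1.   ] q [-0.16  0.19  0.22  1.67 -0.04  1.29  1.64]
```

View pics/w2.png

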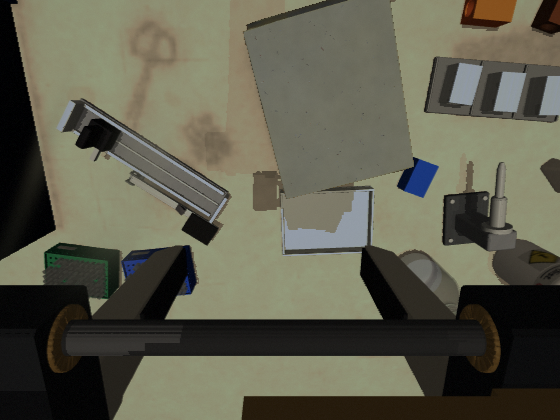

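```bash
python3 - <<'E'
from h import *
P,im=load("w2"); save(im,"w2t",(40,80,260,260),3.6); save(im,"w2g",(260,40,560,270),2.6)
E
```

```text
(no output)
```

View pics/w2t.png

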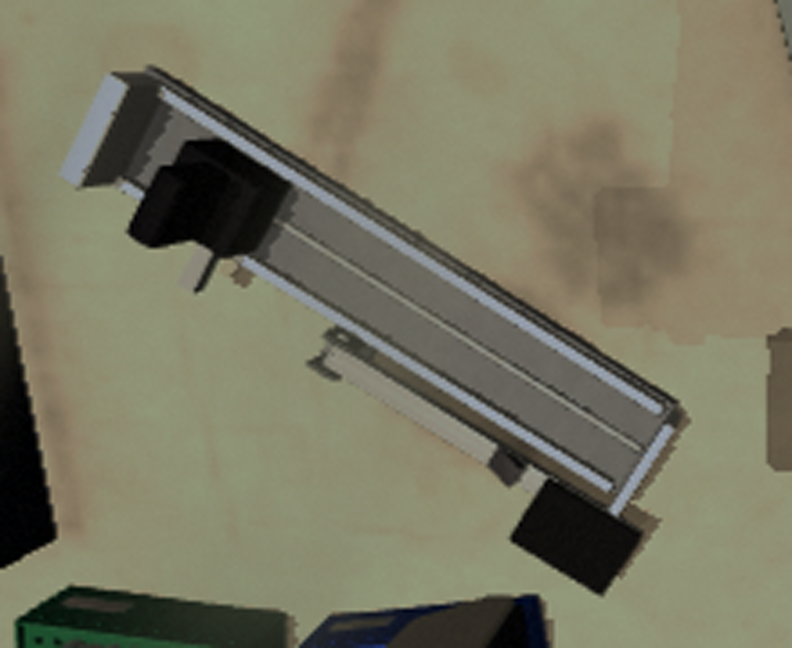

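View pics/w2g.png

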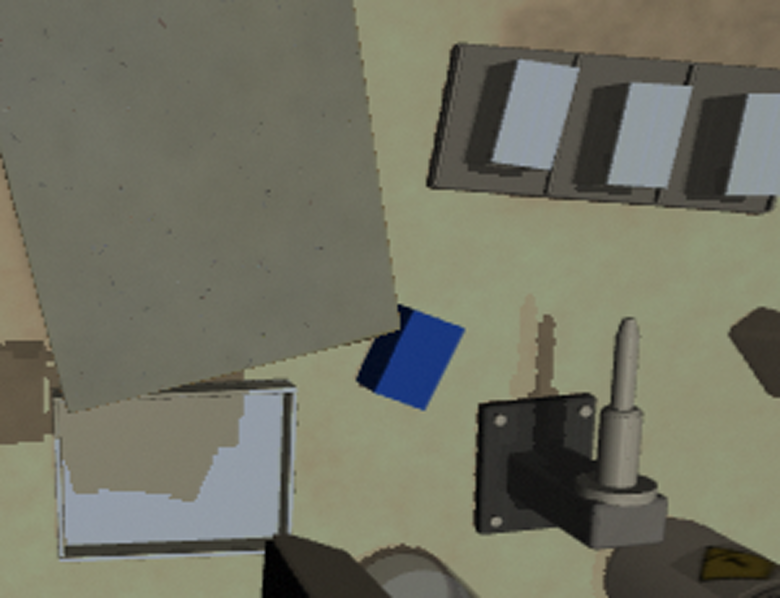

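```bash
python3 - <<'E'
from h import *
P,im=load("w2")
t=lambda u,v,z: at(P,40+u/3.6,80+v/3.6,z)
g=lambda u,v,z: at(P,260+u/2.6,40+v/2.6,z)
a,b=t(162,92,.018),t(660,410,.018); c,d=t(122,183,.018),t(612,487,.018)
for n,p in (("wallU",(a,b)),("wallL",(c,d))): print(n,np.round(p,4),np.degrees(np.arctan2(*(p[1]-p[0])[1::-1])))
u=(b-a)[:2];u/=np.linalg.norm(u); print("gap",np.cross(u,(d-a)[:2]))
print("pad",[np.round(t(*q,.04),4) for q in ((548,478),(643,532),(603,594),(511,538))])
print("stop top",[np.round(t(*q,.046),4) for q in ((113,75),(152,82),(65,178),(83,187))])
print("endbar",t(670,430,.018),t(620,510,.018))
print("tray",[np.round(g(*q,.028),4) for q in ((295,383),(288,555),(60,557),(57,395))])
print("pin tip",g(628,320,.1),"shoulder centre",g(617,486,.1))
print("base",[np.round(g(*q,.012),4) for q in ((478,404),(592,395),(478,532))])
print("rack",[np.round(g(*q,.008),4) for q in ((457,43),(432,187),(770,212))])
print("sleeve R",[np.round(g(*q,.046),4) for q in ((520,60),(578,68),(490,165),(545,172))])
print("sleeve M",[np.round(g(*q,.046),4) for q in ((632,82),(690,86),(610,185),(670,187))])
print("boxcorner",[g(*q,.16) for q in ((400,330),(70,410))])
E
```

```text
wallU [[ 0.4601 -0.3985  0.018 ]
 [ 0.6176 -0.1699  0.018 ]] 55.441042347407965
wallL [[ 0.5021 -0.4249  0.018 ]
 [ 0.6586 -0.1969  0.018 ]] 55.54147016038572
gap -0.049102168984274816
pad [array([ 0.6466, -0.2242,  0.04  ]), array([ 0.6756, -0.1782,  0.04  ]), array([ 0.7092, -0.2007,  0.04  ]), array([ 0.6783, -0.2454,  0.04  ])]
stop top [array([ 0.4528, -0.4045,  0.046 ]), array([ 0.456 , -0.3873,  0.046 ]), array([ 0.4979, -0.4347,  0.046 ]), array([ 0.502 , -0.4271,  0.046 ])]
endbar [ 0.62817486 -0.16527198  0.018     ] [ 0.67120943 -0.19350885  0.018     ]
tray [array([0.6052, 0.1015, 0.028 ]), array([0.7339, 0.1059, 0.028 ]), array([ 0.7343, -0.0606,  0.028 ]), array([ 0.6123, -0.0625,  0.028 ])]
pin tip [0.55170735 0.27464089 0.1       ] shoulder centre [0.65616335 0.28651971 0.1       ]
base [array([0.6254, 0.2375, 0.012 ]), array([0.6194, 0.3174, 0.012 ]), array([0.7236, 0.2505, 0.012 ])]
rack [array([0.3874, 0.1946, 0.008 ]), array([0.4762, 0.1891, 0.008 ]), array([0.4945, 0.4181, 0.008 ])]
sleeve R [array([0.4021, 0.2172, 0.046 ]), array([0.4069, 0.2529, 0.046 ]), array([0.4627, 0.2074, 0.046 ]), array([0.4672, 0.2422, 0.046 ])]
sleeve M [array([0.4152, 0.2869, 0.046 ]), array([0.4178, 0.3225, 0.046 ]), array([0.4754, 0.2841, 0.046 ]), array([0.4769, 0.3218, 0.046 ])]
boxcorner [array([0.54611219, 0.11576436, 0.16      ]), array([ 0.58826509, -0.05809546,  0.16      ])]<stdin>:7: DeprecationWarning: Arrays of 2-dimensional vectors are deprecated. Use arrays of 3-dimensional vectors instead. (deprecated in NumPy 2.0)
```

```bash
python3 - <<'E'
from h import *
st();go((0.507,-0.345,0.32),np.radians(55.5))
E
```

```text
t2.33 pos [ 0.5443 -0.0712  0.4775] F [1.  1.9 0.2] w 1.001 jawyaw 1.5636 ydown [-0.    -0.001 -1.   ] q [-0.16  0.19  0.22  1.67 -0.04  1.29  1.64]
d [-0.0353  0.1579 -0.2739] r [1.600e-03 5.949e-01 1.000e-04] calls 1.5904461235456593 0.9595079204102809
```

Call:
drive_tool:
  series:
    - {"rx":0,"ry":0,"rz":0,"dx":-0.004,"dy":0.01,"dz":-0.034,"hand":-1}
    - {"rx":0,"ry":0,"rz":0,"dx":-0.008,"dy":0.025,"dz":-0.068,"hand":-1}
    - {"rx":0,"ry":0,"rz":0,"dx":-0.012,"dy":0.04,"dz":-0.102,"hand":-1}
    - {"rx":0,"ry":0,"rz":0,"dx":-0.016,"dy":0.055,"dz":-0.136,"hand":-1}
    - {"rx":0,"ry":0,"rz":0,"dx":-0.018,"dy":0.07,"dz":-0.165,"hand":-1}

```text
clock: 2.75
tool_pos: [0.5264, -0.2326, 0.407]
ee_rot: [-0.707, -0.0, 0.0, 0.707]
contact_force: [1.4, 0.3, -0.5]
width: 1.0
```

Call:
drive_tool:
  series:
    - {"rx":0,"ry":0.12,"rz":0,"dx":-0.004,"dy":0.02,"dz":-0.025,"hand":-1}
    - {"rx":0,"ry":0.24,"rz":0,"dx":-0.008,"dy":0.04,"dz":-0.05,"hand":-1}
    - {"rx":0,"ry":0.36,"rz":0,"dx":-0.012,"dy":0.06,"dz":-0.075,"hand":-1}
    - {"rx":0,"ry":0.48,"rz":0,"dx":-0.016,"dy":0.08,"dz":-0.1,"hand":-1}
    - {"rx":0,"ry":0.592,"rz":0,"dx":-0.017,"dy":0.088,"dz":-0.11,"hand":-1}

```text
clock: 3.17
tool_pos: [0.5084, -0.3432, 0.317]
ee_rot: [0.676, -0.21, 0.208, -0.675]
contact_force: [-0.3, 0.2, 0.5]
width: 0.998
```

```bash
python3 - <<'E'
from h import *
st(); snap("wrist","w3"); st()
E
```

```text
t3.17 pos [ 0.5084 -0.3432  0.317 ] F [-0.3  0.2  0.5] w 0.998 jawyaw 0.9712 ydown [-0.003  0.    -1.   ] q [ 0.19  0.41  0.45  1.79 -0.21  0.99  1.69]
t3.22 pos [ 0.5083 -0.3436  0.3163] F [-0.9 -1.6 -0.5] w 1.003 jawyaw 0.963 ydown [-0.004  0.001 -1.   ] q [ 0.19  0.41  0.45  1.79 -0.21  0.99  1.69]
```

View pics/w3.png

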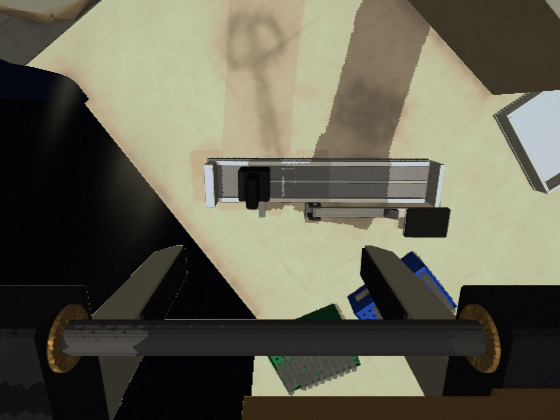

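```bash
python3 - <<'E'
from h import *
P,im=load("w3"); save(im,"w3t",(190,140,460,245),2.9); save(im,"w3f",(195,145,315,225),6)
E
```

```text
(no output)
```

View pics/w3f.png

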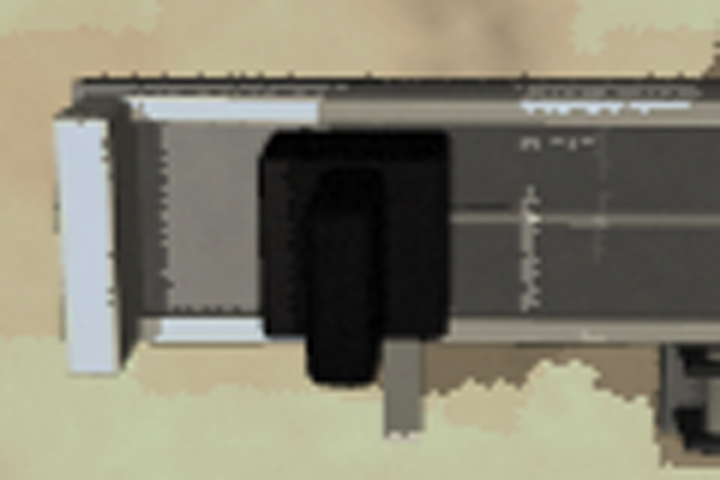

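View pics/w3t.png

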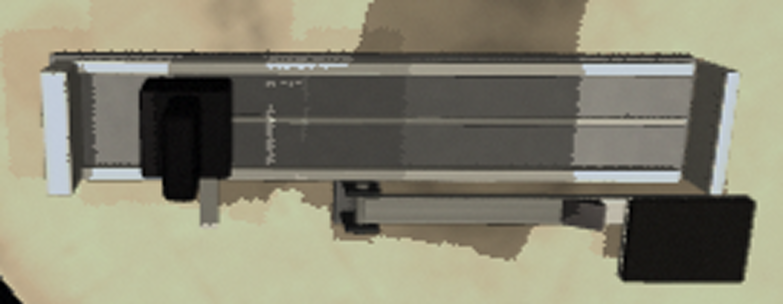

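```bash
cat >> h.py <<'E'
E
python3 - <<'E'
from h import *
P,im=load("w3")
f=lambda u,v,z: at(P,195+u/6,145+v/6,z)
t=lambda u,v,z: at(P,190+u/2.9,140+v/2.9,z)
print("fin",f(343,287,.088), "finends",f(343,190,.088),f(343,385,.088),"sides",f(305,287,.088),f(382,287,.088))
print("stop",f(106,120,.046),f(120,372,.046),"mid",(f(106,120,.046)+f(120,372,.046))/2)
U=[t(80,68,.018),t(690,68,.018)];L=[t(90,173,.018),t(680,177,.018)]
for p in (U,L): print(np.round(p,4),np.degrees(np.arctan2((p[1]-p[0])[1],(p[1]-p[0])[0])))
u=(U[1]-U[0])[:2];u/=np.linalg.norm(u);n=np.array([-u[1],u[0]])
print("u",u,"offs U",n@U[0][:2],n@U[1][:2],"L",n@L[0][:2],n@L[1][:2],"fin",n@f(343,287,.088)[:2])
print("along: stop",u@f(106,120,.046)[:2],u@f(120,372,.046)[:2],"fin",u@f(343,287,.088)[:2])
print("blockface (z.044)",u@f(262,160,.044)[:2],u@f(448,150,.044)[:2],"endstop",u@t(730,70,.046)[:2])
pc=[t(*q,.04) for q in ((628,200),(752,197),(620,280),(748,282))];print("pad",np.mean(pc,0),"along",u@np.mean(pc,0)[:2],"n",n@np.mean(pc,0)[:2])
E
```

```text
fin [ 0.50669355 -0.37153162  0.088     ] finends [ 0.49148853 -0.36076023  0.088     ] [ 0.5224844  -0.38271802  0.088     ] sides [ 0.50264091 -0.37747284  0.088     ] [ 0.51085264 -0.36543434  0.088     ]
stop [ 0.45740112 -0.39944862  0.046     ] [ 0.5021212  -0.42962577  0.046     ] mid [ 0.47976116 -0.41453719  0.046     ]
[[ 0.4603 -0.3996  0.018 ]
 [ 0.616  -0.1713  0.018 ]] 55.694983426617696
[[ 0.5023 -0.4254  0.018 ]
 [ 0.6593 -0.1986  0.018 ]] 55.30070326442386
u [0.56359838 0.82604895] offs U -0.605435206011794 -0.605435206011794 L -0.6546856322717087 -0.6565832981642459 fin -0.627948293732235
along: stop -0.07217358279296557 -0.07189722003589936 fin -0.021331641141615034
blockface (z.044) -0.040546566791655476 -0.0019091373435492407 endstop 0.21004169275088302
pad [ 0.67706458 -0.21468166  0.04      ] along 0.20425494100298403 n -0.6802827241857516
```

```bash
cat >> h.py <<'E'
A=np.radians(55.5); U=np.array([np.cos(A),np.sin(A)]); N=np.array([-np.sin(A),np.cos(A)])
E
python3 - <<'E'
from h import *
for p in ((.4603,-.3996),(.616,-.1713),(.5023,-.4254),(.6593,-.1986),(.5067,-.3715),(.4574,-.3994),(.5021,-.4296),(.6771,-.2147)): print(U@p,N@p)
st();go((0.507,-0.3715,0.075),A)
E
```

```text
-0.06860403411685691 -0.605681216897877
0.20773342583474574 -0.6046871205763855
-0.06607742783246195 -0.6549077977326624
0.20976017094420996 -0.6558346748117667
-0.01916483882326604 -0.6280046567923507
-0.07008178696621455 -0.6031779697034881
-0.06965203907205937 -0.6571218786900223
0.20657377032465757 -0.6796232613837285
t3.22 pos [ 0.5083 -0.3436  0.3163] F [-0.9 -1.6 -0.5] w 1.003 jawyaw 0.963 ydown [-0.004  0.001 -1.   ] q [ 0.19  0.41  0.45  1.79 -0.21  0.99  1.69]
d [ 0.0157  0.2413 -0.0232] r [ 0.0019 -0.0057 -0.0037] calls 1.214738440147398 0.011335997615157046
```

Call:
drive_tool:
  series:
    - {"rx":0,"ry":0,"rz":0,"dx":0.005,"dy":0.035,"dz":-0.008,"hand":-1}
    - {"rx":0,"ry":0,"rz":0,"dx":0.01,"dy":0.07,"dz":-0.016,"hand":-1}
    - {"rx":0,"ry":0,"rz":0,"dx":0.016,"dy":0.105,"dz":-0.023,"hand":-1}
    - {"rx":0,"ry":0,"rz":0,"dx":0.016,"dy":0.13,"dz":-0.023,"hand":-1}
    - {"rx":0,"ry":0,"rz":0,"dx":0.016,"dy":0.14,"dz":-0.023,"hand":-1}

```text
clock: 3.63
tool_pos: [0.5101, -0.3672, 0.1763]
ee_rot: [-0.676, 0.206, -0.203, 0.678]
contact_force: [-0.4, 0.1, -0.0]
width: 1.002
```

```bash
python3 - <<'E'
from h import *
st(); snap("wrist","w4"); st();go((0.507,-0.3715,0.075),A)
E
```

```text
t3.63 pos [ 0.5101 -0.3672  0.1763] F [-0.4  0.1 -0. ] w 1.002 jawyaw 0.9828 ydown [-0.003  0.003 -1.   ] q [ 0.29  0.58  0.37  1.9  -0.31  0.72  1.82]
t3.68 pos [ 0.51   -0.3671  0.1762] F [-0.5  1.  -0.5] w 0.995 jawyaw 0.9826 ydown [-0.004  0.004 -1.   ] q [ 0.29  0.58  0.37  1.9  -0.3   0.72  1.82]
d [ 0.0004  0.1012 -0.0054] r [-0.0007  0.0139 -0.0053] calls 0.5067800235080461 0.02400889952910319
```

View pics/w4.png

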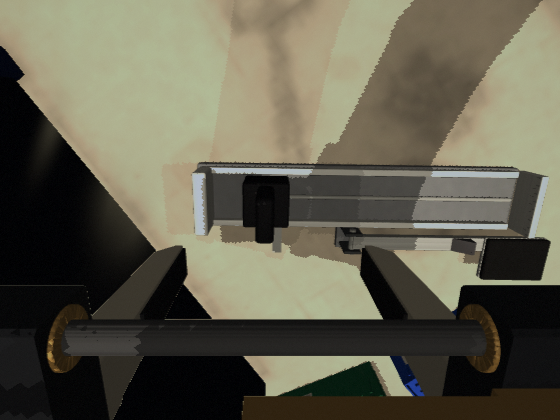

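```bash
python3 - <<'E'
from h import *
P,im=load("w4")
p=at(P,264.5,217,.088);print(p,U@p[:2],N@p[:2]); p=at(P,208,200,.046);print("stop",U@p[:2])
save(im,"w4c",(180,150,340,270),5)
E
```

```text
[ 0.50470083 -0.37129882  0.088     ] -0.020131382282203337 -0.6262431384943408
stop -0.06871130625887709
```

View pics/w4c.png

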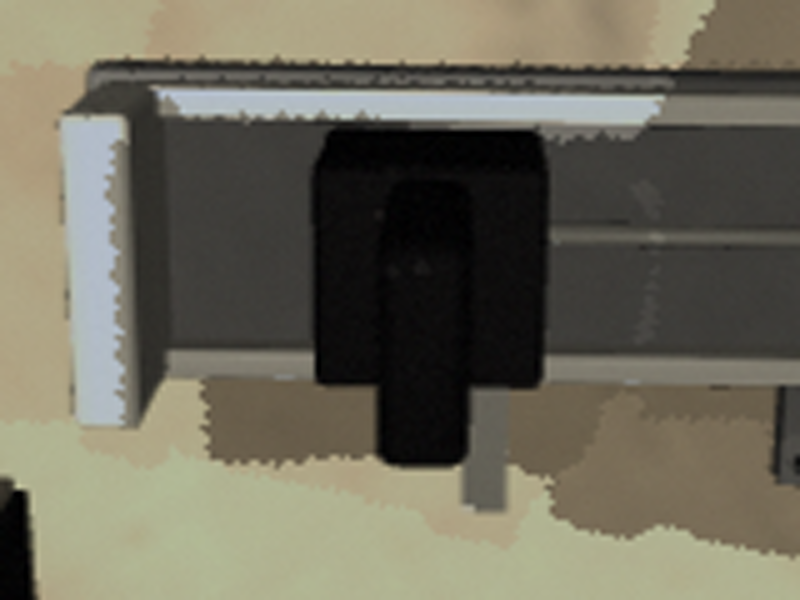

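Call:
drive_tool:
  series:
    - {"rx":0,"ry":0.012,"rz":0,"dx":0,"dy":0.03,"dz":-0.006,"hand":-1}
    - {"rx":0,"ry":0.012,"rz":0,"dx":0,"dy":0.06,"dz":-0.006,"hand":-1}
    - {"rx":0,"ry":0.012,"rz":0,"dx":0,"dy":0.085,"dz":-0.006,"hand":-0.3}
    - {"rx":0,"ry":0.012,"rz":0,"dx":0,"dy":0.1,"dz":-0.006,"hand":0.3}
    - {"rx":0,"ry":0.012,"rz":0,"dx":0,"dy":0.1,"dz":-0.006,"hand":1}
  squeeze: 20

```text
clock: 4.1
tool_pos: [0.5073, -0.3729, 0.0783]
ee_rot: [-0.675, 0.21, -0.209, 0.676]
contact_force: [-0.6, -0.0, -0.0]
width: 0.832
```

Call:
drive_tool:
  series:
    - {"rx":0,"ry":0,"rz":0,"dx":0,"dy":0,"dz":0,"hand":1}
    - {"rx":0,"ry":0,"rz":0,"dx":0,"dy":0,"dz":0,"hand":1}
    - {"rx":0,"ry":0,"rz":0,"dx":0,"dy":0,"dz":0,"hand":1}
    - {"rx":0,"ry":0,"rz":0,"dx":0,"dy":0,"dz":0,"hand":1}
    - {"rx":0,"ry":0,"rz":0,"dx":0,"dy":0,"dz":0,"hand":1}
  squeeze: 20

```text
clock: 4.52
tool_pos: [0.5075, -0.3749, 0.0808]
ee_rot: [0.675, -0.21, 0.211, -0.675]
contact_force: [0.8, 0.5, -0.4]
width: 0.478
```

```bash
python3 - <<'E'
from h import *
st(); s=env.read_state(); print(U@s["tool_pos"][:2],N@s["tool_pos"][:2])
E
```

```text
t4.52 pos [ 0.5075 -0.3749  0.0808] F [ 0.8  0.5 -0.4] w 0.478 jawyaw 0.9674 ydown [ 0.002 -0.001 -1.   ] q [ 0.36  0.71  0.29  1.95 -0.38  0.54  1.88]
-0.02151434035930321 -0.630578775039099
```

Call:
drive_tool:
  series:
    - {"rx":0,"ry":0,"rz":0,"dx":0,"dy":0.003,"dz":0.001,"hand":1}
    - {"rx":0,"ry":0,"rz":0,"dx":0,"dy":0.004,"dz":0.002,"hand":1}
    - {"rx":0,"ry":0,"rz":0,"dx":0,"dy":0.004,"dz":0.002,"hand":1}
    - {"rx":0,"ry":0,"rz":0,"dx":0,"dy":0.004,"dz":0.002,"hand":1}
    - {"rx":0,"ry":0,"rz":0,"dx":0,"dy":0.004,"dz":0.002,"hand":1}
  squeeze: 20

```text
clock: 4.93
tool_pos: [0.5076, -0.3735, 0.0755]
ee_rot: [0.675, -0.21, 0.21, -0.675]
contact_force: [-1.7, -3.1, -1.8]
width: 0.149
```

Call:
drive_tool:
  series:
    - {"rx":0,"ry":0,"rz":0,"dx":0,"dy":0,"dz":0,"hand":1}
    - {"rx":0,"ry":0,"rz":0,"dx":0,"dy":0,"dz":0,"hand":1}
    - {"rx":0,"ry":0,"rz":0,"dx":0,"dy":0,"dz":0,"hand":1}
    - {"rx":0,"ry":0,"rz":0,"dx":0,"dy":0,"dz":0,"hand":1}
    - {"rx":0,"ry":0,"rz":0,"dx":0,"dy":0,"dz":0,"hand":1}
  squeeze: 20

```text
clock: 5.35
tool_pos: [0.5076, -0.3735, 0.0755]
ee_rot: [0.675, -0.211, 0.21, -0.675]
contact_force: [-1.8, -3.0, -3.4]
width: 0.153
```

```bash
python3 - <<'E'
from h import *
st(); s=env.read_state(); print(U@s["tool_pos"][:2],N@s["tool_pos"][:2])
E
```

```text
t5.35 pos [ 0.5076 -0.3735  0.0755] F [-1.8 -3.  -3.4] w 0.153 jawyaw 0.9666 ydown [-0. -0. -1.] q [ 0.36  0.71  0.29  1.95 -0.38  0.53  1.88]
-0.020303415441942394 -0.6298826198658392
```

Call:
drive_tool:
  series:
    - {"rx":0,"ry":0,"rz":0,"dx":0,"dy":0,"dz":0.01,"hand":1}
    - {"rx":0,"ry":0,"rz":0,"dx":0,"dy":0,"dz":0.02,"hand":1}
    - {"rx":0,"ry":0,"rz":0,"dx":0,"dy":0,"dz":0.03,"hand":1}
    - {"rx":0,"ry":0,"rz":0,"dx":0,"dy":0,"dz":0.04,"hand":1}
    - {"rx":0,"ry":0,"rz":0,"dx":0,"dy":0,"dz":0.05,"hand":1}
  squeeze: 30

```text
clock: 5.77
tool_pos: [0.5353, -0.3333, 0.0755]
ee_rot: [0.676, -0.211, 0.211, -0.674]
contact_force: [-4.6, -7.0, -4.2]
width: 0.148
```

Call:
drive_tool:
  series:
    - {"rx":0,"ry":0,"rz":0,"dx":0,"dy":0,"dz":0.01,"hand":1}
    - {"rx":0,"ry":0,"rz":0,"dx":0,"dy":0,"dz":0.02,"hand":1}
    - {"rx":0,"ry":0,"rz":0,"dx":0,"dy":0,"dz":0.03,"hand":1}
    - {"rx":0,"ry":0,"rz":0,"dx":0,"dy":0,"dz":0.04,"hand":1}
    - {"rx":0,"ry":0,"rz":0,"dx":0,"dy":0,"dz":0.05,"hand":1}
  squeeze: 30

```text
clock: 6.18
tool_pos: [0.5635, -0.2924, 0.0755]
ee_rot: [0.676, -0.211, 0.211, -0.674]
contact_force: [-4.2, -8.7, -4.6]
width: 0.145
```

Call:
drive_tool:
  series:
    - {"rx":0,"ry":0,"rz":0,"dx":0,"dy":0,"dz":0.01,"hand":1}
    - {"rx":0,"ry":0,"rz":0,"dx":0,"dy":0,"dz":0.02,"hand":1}
    - {"rx":0,"ry":0,"rz":0,"dx":0,"dy":0,"dz":0.03,"hand":1}
    - {"rx":0,"ry":0,"rz":0,"dx":0,"dy":0,"dz":0.04,"hand":1}
    - {"rx":0,"ry":0,"rz":0,"dx":0,"dy":0,"dz":0.05,"hand":1}
  squeeze: 30

```text
clock: 6.6
tool_pos: [0.5916, -0.2516, 0.0755]
ee_rot: [0.676, -0.211, 0.211, -0.674]
contact_force: [-5.4, -8.7, -3.1]
width: 0.148
```

```bash
python3 - <<'E'
from h import *
st(); s=env.read_state(); print(U@s["tool_pos"][:2],N@s["tool_pos"][:2])
E
```

```text
t6.60 pos [ 0.5916 -0.2516  0.0755] F [-5.4 -8.7 -3.1] w 0.148 jawyaw 0.9649 ydown [-0.002 -0.002 -1.   ] q [ 0.1   0.73  0.33  1.93 -0.41  0.55  1.67]
0.12772111455947396 -0.6301048966061962
```

Call:
drive_tool:
  series:
    - {"rx":0,"ry":0,"rz":0,"dx":0,"dy":0,"dz":0.01,"hand":1}
    - {"rx":0,"ry":0,"rz":0,"dx":0,"dy":0,"dz":0.02,"hand":1}
    - {"rx":0,"ry":0,"rz":0,"dx":0,"dy":0,"dz":0.03,"hand":1}
    - {"rx":0,"ry":0,"rz":0,"dx":0,"dy":0,"dz":0.04,"hand":1}
    - {"rx":0,"ry":0,"rz":0,"dx":0,"dy":0,"dz":0.045,"hand":1}
  squeeze: 30

```text
clock: 7.02
tool_pos: [0.6175, -0.2141, 0.0755]
ee_rot: [0.676, -0.211, 0.21, -0.674]
contact_force: [-4.9, -8.8, -1.7]
width: 0.149
```

Call:
drive_tool:
  series:
    - {"rx":0,"ry":0,"rz":0,"dx":0,"dy":0,"dz":0,"hand":1}
    - {"rx":0,"ry":0,"rz":0,"dx":0,"dy":0,"dz":0,"hand":1}
    - {"rx":0,"ry":0,"rz":0,"dx":0,"dy":0,"dz":-0.004,"hand":1}
    - {"rx":0,"ry":0,"rz":0,"dx":0,"dy":0,"dz":-0.008,"hand":1}
    - {"rx":0,"ry":0,"rz":0,"dx":0,"dy":0,"dz":-0.012,"hand":1}
  squeeze: 30

```text
clock: 7.43
tool_pos: [0.6111, -0.2235, 0.0755]
ee_rot: [0.676, -0.211, 0.21, -0.675]
contact_force: [-2.6, -5.2, -2.0]
width: 0.149
```

```bash
python3 - <<'E'
from h import *
st(); s=env.read_state(); print(U@s["tool_pos"][:2],N@s["tool_pos"][:2])
E
```

```text
t7.43 pos [ 0.6111 -0.2235  0.0755] F [-2.6 -5.2 -2. ] w 0.149 jawyaw 0.9664 ydown [-0.001 -0.001 -1.   ] q [ 0.05  0.74  0.34  1.91 -0.42  0.57  1.63]
0.1619350304203648 -0.6301646788705311
```

Call:
drive_tool:
  series:
    - {"rx":0,"ry":0,"rz":0,"dx":0,"dy":0,"dz":-0.001,"hand":0.6}
    - {"rx":0,"ry":0,"rz":0,"dx":0,"dy":0,"dz":-0.001,"hand":0.5}
    - {"rx":0,"ry":0,"rz":0,"dx":0,"dy":0,"dz":-0.001,"hand":0.4}
    - {"rx":0,"ry":0,"rz":0,"dx":0,"dy":0,"dz":-0.001,"hand":0.3}
    - {"rx":0,"ry":0,"rz":0,"dx":0,"dy":0,"dz":-0.001,"hand":0.2}

```text
clock: 7.85
tool_pos: [0.6119, -0.2225, 0.0757]
ee_rot: [-0.675, 0.21, -0.21, 0.675]
contact_force: [-0.2, -0.4, -0.1]
width: 0.371
```

```bash
python3 - <<'E'
from h import *
st(); snap("wrist","w5",(100,100,500,300),2)
go((0.585,-0.17,0.27),A)
E
```

```text
t7.85 pos [ 0.6119 -0.2225  0.0757] F [-0.2 -0.4 -0.1] w 0.371 jawyaw 0.968 ydown [ 0.  0. -1.] q [ 0.05  0.74  0.33  1.91 -0.42  0.57  1.63]
d [-0.0519 -0.1943  0.0283] r [-0.0005 -0.0009  0.0001] calls 1.0153460550992683 0.0016571922418922927
```

View pics/w5.png

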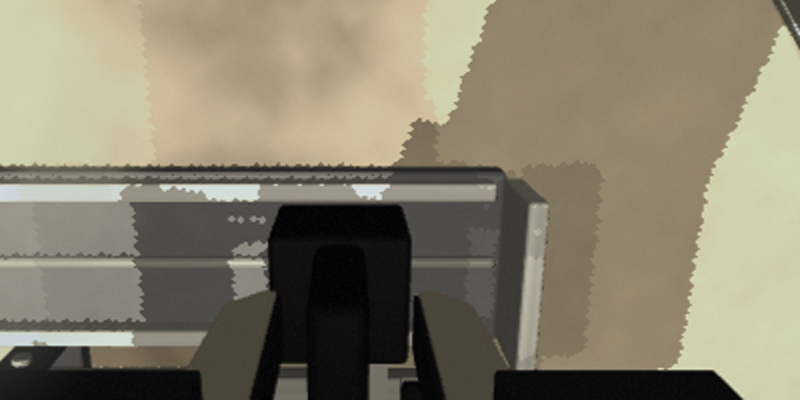

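Call:
drive_tool:
  series:
    - {"rx":0,"ry":0,"rz":0,"dx":0,"dy":-0.04,"dz":0,"hand":0}
    - {"rx":0,"ry":0,"rz":0,"dx":0,"dy":-0.08,"dz":0,"hand":-0.1}
    - {"rx":0,"ry":0,"rz":0,"dx":0,"dy":-0.12,"dz":0,"hand":-0.2}
    - {"rx":0,"ry":0,"rz":0,"dx":0,"dy":-0.16,"dz":0,"hand":-0.2}
    - {"rx":0,"ry":0,"rz":0,"dx":0,"dy":-0.2,"dz":0,"hand":-0.2}

```text
clock: 8.32
tool_pos: [0.6111, -0.2229, 0.2777]
ee_rot: [-0.675, 0.21, -0.21, 0.675]
contact_force: [0.4, -0.1, -0.7]
width: 0.597
```

```bash
python3 - <<'E'
from h import *
st(); snap("wrist","w6",(100,100,560,300),1.7)
go((0.43,0.36,0.30),np.radians(88))
P=env.camera_params("scene")
for z in (.12,.14,.16,.18,.2): print(z,at(P,303,232.7,z))
E
```

```text
t8.32 pos [ 0.6111 -0.2229  0.2777] F [ 0.4 -0.1 -0.7] w 0.597 jawyaw 0.9672 ydown [-0.  0. -1.] q [-0.06  0.5   0.49  1.76 -0.28  0.95  1.51]
d [-0.4834 -0.0176  0.3769] r [-0.0008 -0.5694  0.0104] calls 3.0659636937788974 0.9184597067684179
0.12 [0.39372404 0.02463334 0.12      ]
0.14 [0.3687695  0.03828301 0.14      ]
0.16 [0.34381495 0.05193268 0.16      ]
0.18 [0.3188604  0.06558235 0.18      ]
0.2 [0.29390585 0.07923202 0.2       ]
```

View pics/w6.png

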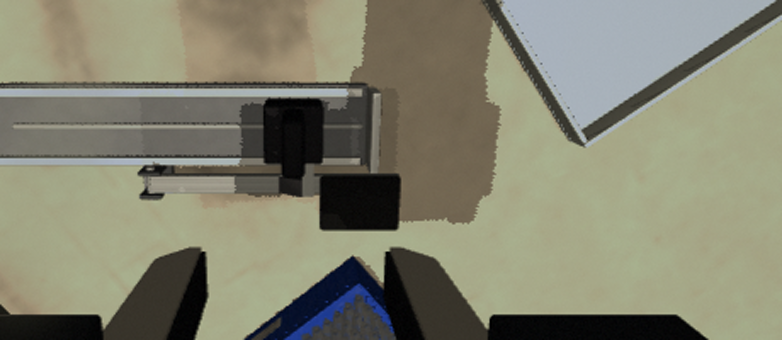

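Call:
drive_tool:
  series:
    - {"rx":0,"ry":0,"rz":0,"dx":-0.031,"dy":-0.004,"dz":0.024,"hand":-0.2}
    - {"rx":0,"ry":0,"rz":0,"dx":-0.062,"dy":-0.008,"dz":0.048,"hand":-0.2}
    - {"rx":0,"ry":0,"rz":0,"dx":-0.093,"dy":-0.012,"dz":0.072,"hand":-0.2}
    - {"rx":0,"ry":0,"rz":0,"dx":-0.124,"dy":-0.016,"dz":0.096,"hand":-0.2}
    - {"rx":0,"ry":0,"rz":0,"dx":-0.155,"dy":-0.02,"dz":0.12,"hand":-0.2}

```text
clock: 8.78
tool_pos: [0.551, -0.0347, 0.2957]
ee_rot: [-0.675, 0.21, -0.21, 0.675]
contact_force: [1.1, 0.7, -0.1]
width: 0.598
```

Call:
drive_tool:
  series:
    - {"rx":0,"ry":0,"rz":0,"dx":-0.031,"dy":0,"dz":0.024,"hand":-0.2}
    - {"rx":0,"ry":0,"rz":0,"dx":-0.062,"dy":0,"dz":0.048,"hand":-0.2}
    - {"rx":0,"ry":0,"rz":0,"dx":-0.093,"dy":0,"dz":0.072,"hand":-0.2}
    - {"rx":0,"ry":0,"rz":0,"dx":-0.124,"dy":0,"dz":0.096,"hand":-0.2}
    - {"rx":0,"ry":0,"rz":0,"dx":-0.155,"dy":0,"dz":0.12,"hand":-0.2}

```text
clock: 9.2
tool_pos: [0.4914, 0.1522, 0.2957]
ee_rot: [-0.675, 0.21, -0.21, 0.675]
contact_force: [0.4, -0.3, -0.9]
width: 0.6
```

Call:
drive_tool:
  series:
    - {"rx":0,"ry":-0.12,"rz":0,"dx":-0.031,"dy":0,"dz":0.024,"hand":-0.2}
    - {"rx":0,"ry":-0.24,"rz":0,"dx":-0.062,"dy":0,"dz":0.048,"hand":-0.2}
    - {"rx":0,"ry":-0.36,"rz":0,"dx":-0.093,"dy":0,"dz":0.072,"hand":-0.2}
    - {"rx":0,"ry":-0.48,"rz":0,"dx":-0.124,"dy":0,"dz":0.096,"hand":-0.2}
    - {"rx":0,"ry":-0.57,"rz":0,"dx":-0.155,"dy":0,"dz":0.12,"hand":-0.2}

```text
clock: 9.62
tool_pos: [0.4318, 0.339, 0.2958]
ee_rot: [-0.707, 0.01, -0.01, 0.707]
contact_force: [1.2, -0.5, 0.4]
width: 0.599
```

```bash
python3 - <<'E'
from h import *
st(); snap("wrist","w7"); st()
E
```

```text
t9.62 pos [0.4318 0.339  0.2958] F [ 1.2 -0.5  0.4] w 0.599 jawyaw 1.5437 ydown [ 0.     0.001 -1.   ] q [-0.98  0.33  0.29  1.95 -0.12  0.88  0.91]
t9.67 pos [0.4287 0.3474 0.2954] F [-0.7  8.   0.2] w 0.602 jawyaw 1.5571 ydown [-0.001  0.004 -1.   ] q [-0.99  0.33  0.28  1.95 -0.12  0.88  0.91]
```

View pics/w7.png

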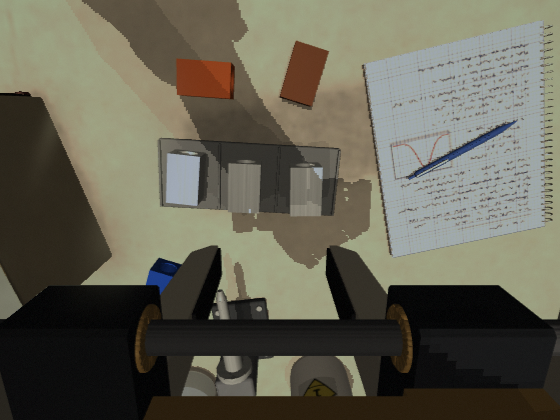

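```bash
python3 - <<'E'
from h import *
P,im=load("w7"); save(im,"w7c",(150,125,350,230),4)
E
```

```text
(no output)
```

View pics/w7c.png

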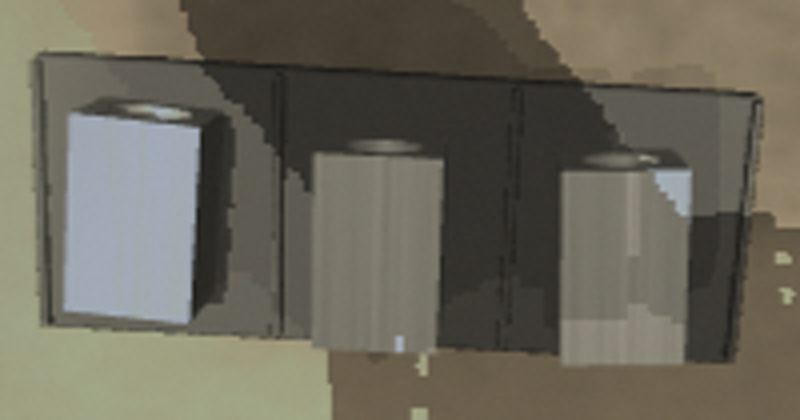

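```bash
python3 - <<'E'
from h import *
P,im=load("w7")
f=lambda u,v,z: at(P,150+u/4,125+v/4,z)
for n,q in (("L",((560,169),(692,167),(561,363),(685,363))),("M",((313,153),(443,157),(310,347),(436,350))),("R",((69,112),(201,128),(64,312),(192,323)))):
    p=[f(*a,.046) for a in q]; m=np.mean(p,0)
    ax=(p[2]-p[0]+p[3]-p[1])/2; print(n,np.round(m,4),"yaw",np.degrees(np.arctan2(ax[1],ax[0])),np.linalg.norm(ax),"w",np.linalg.norm(p[1]-p[0]))
p=[f(*a,.008) for a in ((38,55),(45,325),(760,96),(735,360))];print(np.round(p,4), np.mean(p,0))
st()
E
```

```text
L [0.4518 0.3776 0.046 ] yaw -0.7998054085543717 0.060021879992158494 w 0.03867476867186064
M [0.4456 0.3033 0.046 ] yaw -4.355821286307359 0.05927525542314948 w 0.03798211272280812
R [0.4337 0.2316 0.046 ] yaw -7.796409559366557 0.059940044102888404 w 0.03822858556492535
[[0.3878 0.1971 0.008 ]
 [0.4758 0.1888 0.008 ]
 [0.4066 0.4239 0.008 ]
 [0.4941 0.4181 0.008 ]] [0.44107798 0.30699613 0.008     ]
t9.67 pos [0.4287 0.3474 0.2954] F [-0.7  8.   0.2] w 0.602 jawyaw 1.5571 ydown [-0.001  0.004 -1.   ] q [-0.99  0.33  0.28  1.95 -0.12  0.88  0.91]
```

```bash
python3 - <<'E'
from h import *
go((0.452,0.3776,0.10),np.radians(89.2))
E
```

```text
d [0.0231 0.1955 0.0297] r [-0.0041  0.0003 -0.0011] calls 0.9952616097742262 0.006902179718868471
```

Call:
drive_tool:
  series:
    - {"rx":0,"ry":0,"rz":0,"dx":0.008,"dy":0.038,"dz":0.01,"hand":-0.2}
    - {"rx":0,"ry":0,"rz":0,"dx":0.016,"dy":0.076,"dz":0.02,"hand":-0.2}
    - {"rx":0,"ry":0,"rz":0,"dx":0.023,"dy":0.114,"dz":0.03,"hand":-0.2}
    - {"rx":0,"ry":0,"rz":0,"dx":0.023,"dy":0.152,"dz":0.03,"hand":-0.2}
    - {"rx":0,"ry":0,"rz":0,"dx":0.023,"dy":0.18,"dz":0.03,"hand":-0.2}

```text
clock: 10.08
tool_pos: [0.4564, 0.3663, 0.1126]
ee_rot: [0.707, -0.012, 0.011, -0.707]
contact_force: [-0.3, 0.3, 0.8]
width: 0.602
```

```bash
python3 - <<'E'
from h import *
st();go((0.452,0.3776,0.037),np.radians(89.2))
E
```

```text
t10.08 pos [0.4564 0.3663 0.1126] F [-0.3  0.3  0.8] w 0.602 jawyaw 1.5374 ydown [-0.001 -0.001 -1.   ] q [-0.91  0.61  0.2   2.04 -0.23  0.52  0.99]
d [-0.0047  0.0756  0.0113] r [ 0.0012 -0.0195 -0.0011] calls 0.38269523218439105 0.03150195004359804
```

Call:
drive_tool:
  series:
    - {"rx":0,"ry":-0.02,"rz":0,"dx":-0.004,"dy":0,"dz":0.011,"hand":-0.2}
    - {"rx":0,"ry":-0.02,"rz":0,"dx":-0.004,"dy":0.025,"dz":0.011,"hand":-0.2}
    - {"rx":0,"ry":-0.02,"rz":0,"dx":-0.004,"dy":0.05,"dz":0.011,"hand":-0.2}
    - {"rx":0,"ry":-0.02,"rz":0,"dx":-0.004,"dy":0.075,"dz":0.011,"hand":-0.2}
    - {"rx":0,"ry":-0.02,"rz":0,"dx":-0.004,"dy":0.075,"dz":0.011,"hand":-0.2}

```text
clock: 10.5
tool_pos: [0.452, 0.3776, 0.0385]
ee_rot: [0.708, -0.005, 0.003, -0.706]
contact_force: [-0.9, 0.2, 0.5]
width: 0.598
```

```bash
python3 - <<'E'
from h import *
st();go((0.452,0.3776,0.037),np.radians(89.2))
E
```

```text
t10.50 pos [0.452  0.3776 0.0385] F [-0.9  0.2  0.5] w 0.598 jawyaw 1.5585 ydown [-0.003 -0.002 -1.   ] q [-0.89  0.73  0.14  2.06 -0.26  0.38  1.02]
d [ 0.      0.0015 -0.    ] r [ 0.0021  0.0016 -0.0028] calls 0.007596539152128167 0.006256893992220101
```

Close, then lift.

Call:
drive_tool:
  series:
    - {"rx":0,"ry":0,"rz":0,"dx":0,"dy":0.001,"dz":0,"hand":1}
    - {"rx":0,"ry":0,"rz":0,"dx":0,"dy":0.001,"dz":0,"hand":1}
    - {"rx":0,"ry":0,"rz":0,"dx":0,"dy":0.001,"dz":0,"hand":1}
    - {"rx":0,"ry":0,"rz":0,"dx":0,"dy":0.001,"dz":0,"hand":1}
    - {"rx":0,"ry":0,"rz":0,"dx":0,"dy":0.001,"dz":0,"hand":1}
  squeeze: 25

```text
clock: 10.92
tool_pos: [0.4541, 0.3782, 0.0416]
ee_rot: [-0.706, 0.004, -0.006, 0.708]
contact_force: [0.0, -0.3, 8.6]
width: 0.406
```

Call:
drive_tool:
  series:
    - {"rx":0,"ry":0,"rz":0,"dx":0,"dy":0,"dz":0,"hand":1}
    - {"rx":0,"ry":0,"rz":0,"dx":0,"dy":-0.02,"dz":0,"hand":1}
    - {"rx":0,"ry":0,"rz":0,"dx":0,"dy":-0.04,"dz":0,"hand":1}
    - {"rx":0,"ry":0,"rz":0,"dx":0,"dy":-0.06,"dz":0,"hand":1}
    - {"rx":0,"ry":0,"rz":0,"dx":0,"dy":-0.075,"dz":0,"hand":1}
  squeeze: 25

```text
clock: 11.33
tool_pos: [0.4537, 0.3777, 0.1171]
ee_rot: [-0.707, 0.004, -0.005, 0.708]
contact_force: [-0.3, 0.1, -1.4]
width: 0.406
```

```bash
python3 - <<'E'
from h import *
st();snap("wrist","w8");P,im=snap("scene","s8"); save(im,"s8c",(100,170,300,350),4);Q,im=snap("side","d8"); save(im,"d8c",(180,220,340,330),5)
E
```

```text
t11.33 pos [0.4537 0.3777 0.1171] F [-0.3  0.1 -1.4] w 0.406 jawyaw 1.5569 ydown [ 0.001  0.001 -1.   ] q [-0.93  0.61  0.2   2.02 -0.23  0.53  0.99]
```

View pics/w8.png

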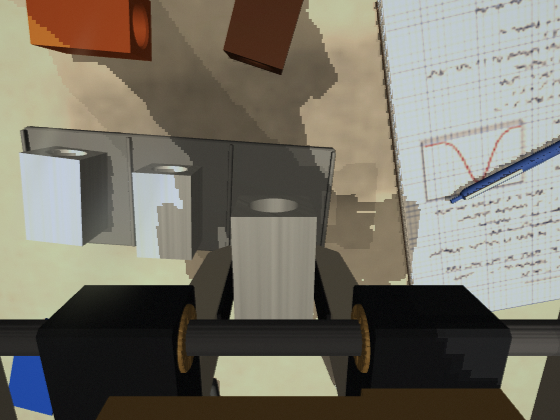

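View pics/d8c.png

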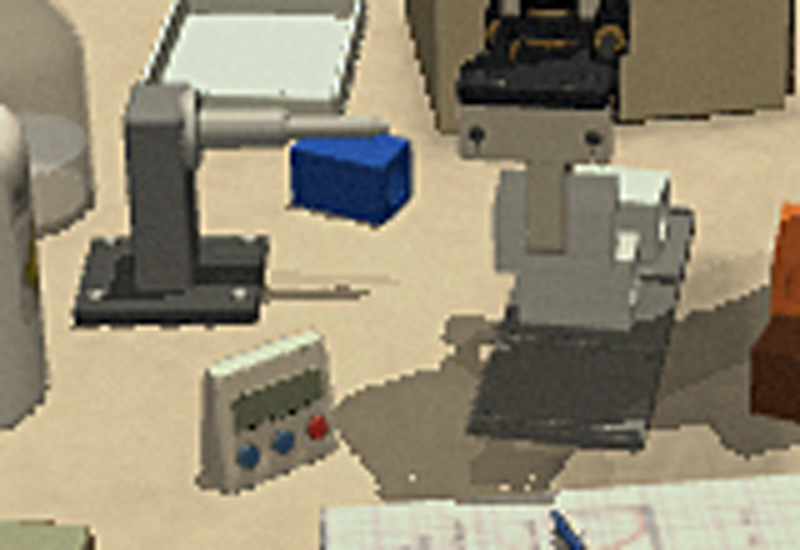

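View pics/s8c.png

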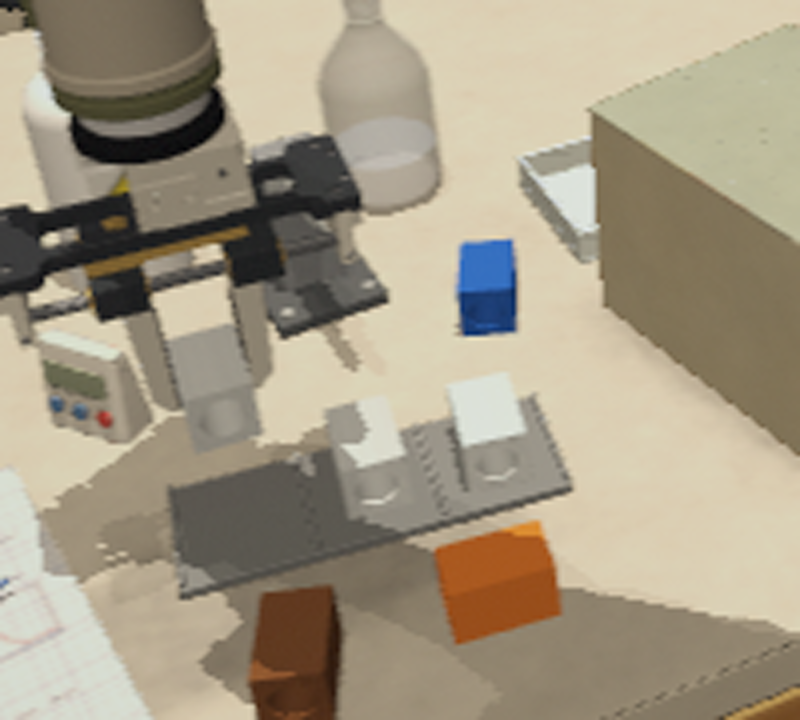

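```bash
python3 - <<'E'
from h import *
P=env.camera_params("scene");Q=env.camera_params("side")
# bottles: base centre pixel approx in both
b1=at(P,132,240,0);b2=at(Q,170,303,0); print("white base front",b1,b2)
b1=at(P,196,218,0);b2=at(Q,185,266,0); print("clear base front",b1,b2)
from scipy.optimize import least_squares
def tri(ps):
    A=[];B=[]
    for C,u,v in ps:
        c,d=ray(C,u,v);d/=np.linalg.norm(d);M=np.eye(3)-np.outer(d,d);A.append(M);B.append(M@c)
    return np.linalg.lstsq(np.vstack(A),np.hstack(B),rcond=None)[0]
print("white top",tri([(P,119,181),(Q,166,232)]),"clear top",tri([(P,191,171),(Q,180,210)]))
# sleeve size-based
W,_=load("w8"); 
for z in (.115,.12,.125,.13,.135):
    a,b=at(W,231,218,z),at(W,316,216,z); print(z,np.linalg.norm(a-b),(a+b)/2)
_,im=load("w2");save(im,"w2p",(430,150,530,260),6)
_,im=load("w8");save(im,"w8c",(200,180,360,330),5)
E
```

```text
white base front [7.43945517e-01 4.04594544e-01 1.11022302e-16] [ 7.61250907e-01  4.16439689e-01 -1.11022302e-16]
clear base front [0.7725829 0.2047745 0.       ] [0.77099818 0.22650929 0.        ]
white top [0.75787632 0.39583864 0.19012004] clear top [0.77949411 0.19541603 0.16195082]
0.115 0.0389760455507067 [0.42359948 0.37784984 0.115     ]
0.12 0.0376625824713873 [0.42196378 0.3778634  0.12      ]
0.125 0.03634911939206784 [0.42032808 0.37787695 0.125     ]
0.13 0.03503565631274844 [0.41869238 0.37789051 0.13      ]
0.135 0.03372219323342909 [0.41705668 0.37790406 0.135     ]
```

View pics/w8c.png

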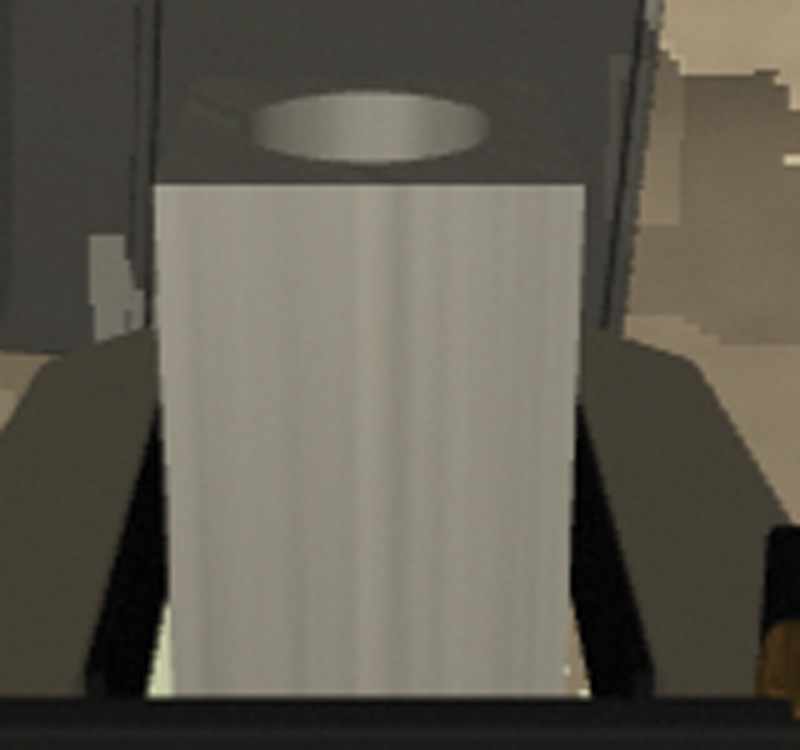

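```bash
python3 - <<'E'
from h import *
st();go((0.685,0.285,0.29),np.radians(95))
E
```

```text
t11.48 pos [0.4539 0.378  0.1163] F [ 0.5 -0.1 -0.9] w 0.404 jawyaw 1.5571 ydown [ 0.002  0.002 -1.   ] q [-0.92  0.61  0.2   2.02 -0.23  0.53  0.99]
d [ 0.2328 -0.1734 -0.0895] r [-0.0023 -0.1009  0.0024] calls 1.5186216247694375 0.16285511183530096
```

Call:
drive_tool:
  series:
    - {"rx":0,"ry":-0.02,"rz":0,"dx":0,"dy":-0.035,"dz":0,"hand":1}
    - {"rx":0,"ry":-0.04,"rz":0,"dx":0.01,"dy":-0.07,"dz":-0.005,"hand":1}
    - {"rx":0,"ry":-0.06,"rz":0,"dx":0.03,"dy":-0.1,"dz":-0.015,"hand":1}
    - {"rx":0,"ry":-0.08,"rz":0,"dx":0.055,"dy":-0.13,"dz":-0.025,"hand":1}
    - {"rx":0,"ry":-0.1,"rz":0,"dx":0.08,"dy":-0.155,"dz":-0.035,"hand":1}

```text
clock: 11.9
tool_pos: [0.5332, 0.341, 0.2712]
ee_rot: [-0.706, -0.031, 0.031, 0.706]
contact_force: [0.3, 0.4, -0.1]
width: 0.408
```

Call:
drive_tool:
  series:
    - {"rx":0,"ry":0,"rz":0,"dx":0.035,"dy":-0.01,"dz":-0.015,"hand":1}
    - {"rx":0,"ry":0,"rz":0,"dx":0.07,"dy":-0.02,"dz":-0.03,"hand":1}
    - {"rx":0,"ry":0,"rz":0,"dx":0.105,"dy":-0.02,"dz":-0.045,"hand":1}
    - {"rx":0,"ry":0,"rz":0,"dx":0.135,"dy":-0.02,"dz":-0.06,"hand":1}
    - {"rx":0,"ry":0,"rz":0,"dx":0.145,"dy":-0.02,"dz":-0.07,"hand":1}

```text
clock: 12.32
tool_pos: [0.6871, 0.2812, 0.288]
ee_rot: [0.707, 0.03, -0.029, -0.706]
contact_force: [-1.1, -0.6, -2.0]
width: 0.409
```

```bash
python3 - <<'E'
from h import *
st();P,im=snap("wrist","w9");st(); save(im,"w9c",(190,20,350,220),3)
E
```

```text
t12.32 pos [0.6871 0.2812 0.288 ] F [-1.1 -0.6 -2. ] w 0.409 jawyaw 1.6541 ydown [ 0.001 -0.002 -1.   ] q [-0.62  0.59  0.25  1.51 -0.16  1.06  1.33]
t12.37 pos [0.6873 0.279  0.2877] F [ 1.  -1.6 -1.4] w 0.414 jawyaw 1.6518 ydown [ 0.001 -0.003 -1.   ] q [-0.61  0.59  0.25  1.51 -0.16  1.06  1.33]
```

View pics/w9.png

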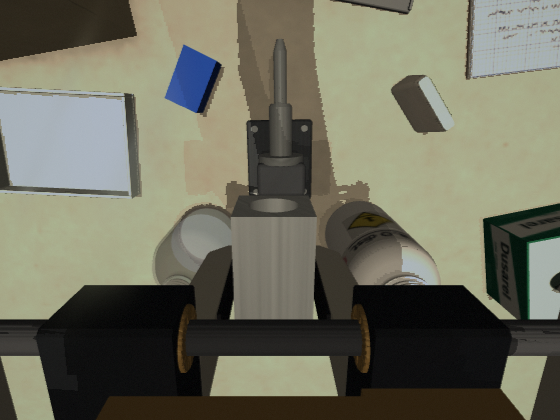

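View pics/w9c.png

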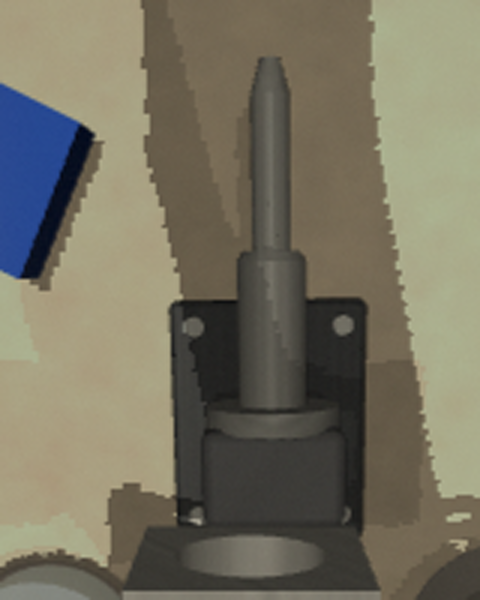

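```bash
python3 - <<'E'
from h import *
P,im=load("w9")
f=lambda u,v,z: at(P,190+u/3,20+v/3,z)
tip=f(270,59,.102);a=f(270,110,.1);b=f(272.5,230,.1);c=f(273,390,.1);step=f(272,252,.111);sh=f(273,409,.111)
for n,x in zip("tip nose1 nose2 thick step sh".split(),(tip,a,b,c,step,sh)): print(n,np.round(x,4))
d=c-a;print("yaw",np.degrees(np.arctan2(d[1],d[0])), "tip-sh",np.linalg.norm((tip-sh)[:2]),"step-sh",np.linalg.norm((step-sh)[:2]))
w=f(293,230,.1)-f(252,230,.1);print("nose w",np.linalg.norm(w),"thick w",np.linalg.norm(f(307,390,.1)-f(239,390,.1)))
st()
E
```

```text
tip [0.5513 0.2751 0.102 ]
nose1 [0.565  0.2763 0.1   ]
nose2 [0.5992 0.2802 0.1   ]
thick [0.6485 0.2848 0.1   ]
step [0.6059 0.2804 0.111 ]
sh [0.6531 0.285  0.111 ]
yaw 5.799173019442263 tip-sh 0.10225858421311224 step-sh 0.0474906734086407
nose w 0.012767655755286354 thick w 0.022109784633608204
t12.37 pos [0.6873 0.279  0.2877] F [ 1.  -1.6 -1.4] w 0.414 jawyaw 1.6518 ydown [ 0.001 -0.003 -1.   ] q [-0.61  0.59  0.25  1.51 -0.16  1.06  1.33]
```

```bash
cat >> h.py <<'E'
G0=np.array([.653,.2852]); GA=np.radians(5.6); G=np.array([np.cos(GA),np.sin(GA)])
def gp(dist,lat=0): return G0-dist*G+lat*np.array([-G[1],G[0]])
E
python3 - <<'E'
from h import *
p=gp(.146);print(p)
go((*p,.25),GA+np.pi/2)
go((*p,.1153),GA+np.pi/2)
E
```

```text
[0.5076968 0.2709529]
d [-0.1797  0.0377  0.0067] r [ 0.0034 -0.0167  0.0002] calls 0.9186699543378491 0.0275301999187282
d [-0.1797  0.1724  0.0071] r [ 0.0034 -0.0167  0.0002] calls 1.2456578614320266 0.0275301999187282
```

Call:
drive_tool:
  series:
    - {"rx":0,"ry":-0.015,"rz":0,"dx":-0.036,"dy":0.005,"dz":0.002,"hand":1}
    - {"rx":0,"ry":-0.015,"rz":0,"dx":-0.072,"dy":0.01,"dz":0.003,"hand":1}
    - {"rx":0,"ry":-0.015,"rz":0,"dx":-0.11,"dy":0.02,"dz":0.004,"hand":1}
    - {"rx":0,"ry":-0.015,"rz":0,"dx":-0.148,"dy":0.025,"dz":0.005,"hand":1}
    - {"rx":0,"ry":-0.015,"rz":0,"dx":-0.18,"dy":0.045,"dz":0.006,"hand":1}

```text
clock: 12.78
tool_pos: [0.5006, 0.2747, 0.2453]
ee_rot: [-0.706, -0.036, 0.036, 0.707]
contact_force: [0.4, 0.7, -2.2]
width: 0.408
```

Call:
drive_tool:
  series:
    - {"rx":0,"ry":0,"rz":0,"dx":0,"dy":0.035,"dz":0,"hand":1}
    - {"rx":0,"ry":0,"rz":0,"dx":0,"dy":0.07,"dz":0,"hand":1}
    - {"rx":0,"ry":0,"rz":0,"dx":0,"dy":0.105,"dz":0,"hand":1}
    - {"rx":0,"ry":0,"rz":0,"dx":0,"dy":0.12,"dz":0,"hand":1}
    - {"rx":0,"ry":0,"rz":0,"dx":0,"dy":0.12,"dz":0,"hand":1}

```text
clock: 13.2
tool_pos: [0.5003, 0.2737, 0.1208]
ee_rot: [0.707, 0.034, -0.038, -0.705]
contact_force: [-0.3, 0.0, -1.7]
width: 0.408
```

```bash
python3 - <<'E'
from h import *
st();go((*gp(.146),.1153),GA+np.pi/2)
Q,im=snap("side","d10"); save(im,"d10c",(190,210,340,310),5)
P,im=snap("wrist","w10"); save(im,"w10c",(200,180,360,330),4)
E
```

```text
t13.20 pos [0.5003 0.2737 0.1208] F [-0.3  0.  -1.7] w 0.408 jawyaw 1.6731 ydown [-0.006 -0.004 -1.   ] q [-0.72  0.58  0.17  2.06 -0.19  0.52  1.27]
d [ 0.0071  0.0054 -0.0035] r [ 0.0031  0.0046 -0.0066] calls 0.0478852324921494 0.013883414421078842
```

View pics/d10c.png

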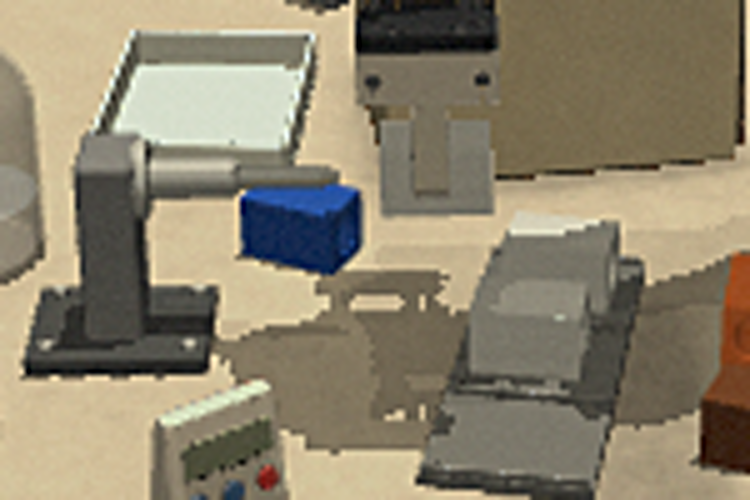

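View pics/w10c.png

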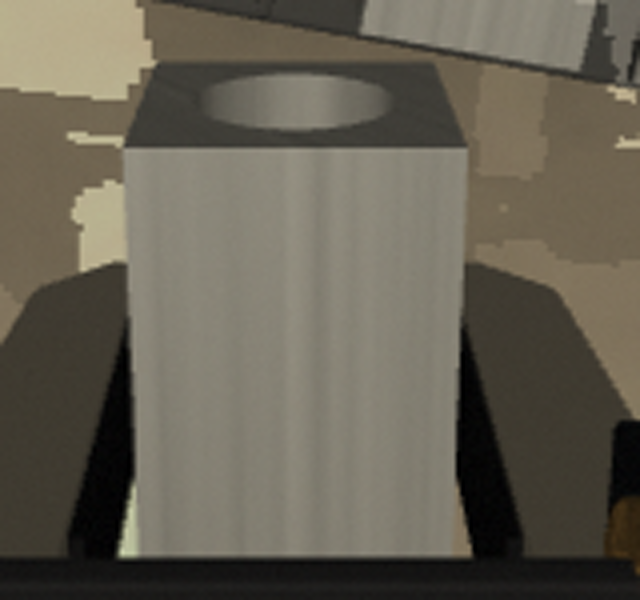

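```bash
python3 - <<'E'
from h import *
P,im=load("d10"); s=env.read_state()
M=R.from_quat(s["ee_rot"]).as_matrix()
for off in (.010,.0125,.015):
    c=s["tool_pos"]+M@np.array([-.002,off,0])
    pts=[c+M@np.array([x,y,.019]) for x in(-.03,.03) for y in (-.019,.019)]
    q=proj(P,pts); print(off,[tuple(np.round((a-[190,210])*5)) for a in q])
print("pin tip proj",(proj(P,[[*gp(.103),.1],[*gp(.048),.1]])-[190,210])*5)
# wrist
P,im=load("w10")
for off in (.010,.0125,.015):
    c=s["tool_pos"]+M@np.array([-.002,off,0])
    pts=[c+M@np.array([-.03,y,z]) for y in(-.019,.019) for z in (-.019,.019)]
    print(off,[tuple(np.round((a-[200,180])*4)) for a in proj(P,pts)])
E
```

```text
0.01 [(np.float64(485.0), np.float64(141.0)), (np.float64(485.0), np.float64(205.0)), (np.float64(371.0), np.float64(143.0)), (np.float64(373.0), np.float64(207.0))]
0.0125 [(np.float64(485.0), np.float64(146.0)), (np.float64(485.0), np.float64(209.0)), (np.float64(371.0), np.float64(147.0)), (np.float64(373.0), np.float64(211.0))]
0.015 [(np.float64(485.0), np.float64(150.0)), (np.float64(485.0), np.float64(213.0)), (np.float64(371.0), np.float64(152.0)), (np.float64(373.0), np.float64(215.0))]
pin tip proj [[337.05572956 178.91491025]
 [235.26939599 180.05763456]]
0.01 [(np.float64(119.0), np.float64(177.0)), (np.float64(479.0), np.float64(178.0)), (np.float64(155.0), np.float64(83.0)), (np.float64(442.0), np.float64(84.0))]
0.0125 [(np.float64(122.0), np.float64(170.0)), (np.float64(476.0), np.float64(170.0)), (np.float64(157.0), np.float64(78.0)), (np.float64(440.0), np.float64(79.0))]
0.015 [(np.float64(125.0), np.float64(162.0)), (np.float64(473.0), np.float64(163.0)), (np.float64(158.0), np.float64(74.0)), (np.float64(438.0), np.float64(74.0))]
```

```bash
cat >> h.py <<'E'
def fitsleeve(P,obs,s):
    """obs: rear-face corner pixels (top l, top r, bot l, bot r) -> sleeve centre in tool frame, yaw"""
    from scipy.optimize import least_squares
    M=R.from_quat(s["ee_rot"]).as_matrix()
    def f(v):
        Rr=R.from_euler("y",v[3]).as_matrix()
        pts=[s["tool_pos"]+M@(v[:3]+Rr@np.array([-.03,y,z])) for y in(-.019,.019) for z in (-.019,.019)]
        return (proj(P,pts)-obs).ravel()
    r=least_squares(f,[0,.012,0,0]); return r.x,np.sqrt(np.mean(r.fun**2))
E
python3 - <<'E'
from h import *
P,im=load("w10"); s=env.read_state()
o=np.array([(124,147),(466,147),(150,62),(438,62)])/4.+[200,180]
print(fitsleeve(P,o,s))
E
```

```text
(array([-0.00353497,  0.01565018, -0.00043389, -0.00146654]), np.float64(0.6635992202417729))
```

Call:
drive_tool:
  series:
    - {"rx":0.003,"ry":0.005,"rz":-0.006,"dx":0.004,"dy":0.003,"dz":-0.003,"hand":1}
    - {"rx":0.003,"ry":0.005,"rz":-0.006,"dx":0.008,"dy":0.0055,"dz":-0.0035,"hand":1}
    - {"rx":0.003,"ry":0.005,"rz":-0.006,"dx":0.01,"dy":0.0055,"dz":-0.0035,"hand":1}
    - {"rx":0.003,"ry":0.005,"rz":-0.006,"dx":0.01,"dy":0.0055,"dz":-0.0035,"hand":1}
    - {"rx":0.003,"ry":0.005,"rz":-0.006,"dx":0.01,"dy":0.0055,"dz":-0.0035,"hand":1}

```text
clock: 13.72
tool_pos: [0.5142, 0.2722, 0.1197]
ee_rot: [-0.705, -0.036, 0.032, 0.708]
contact_force: [-0.5, -0.4, -1.7]
width: 0.406
```

```bash
cat >> h.py <<'E'
def gst():
    s=env.read_state(); d=G0-s["tool_pos"][:2]; print("dist %.4f lat %.4f z %.4f"%(d@G,-d@np.array([-G[1],G[0]]),s["tool_pos"][2]),"F",np.round(s["contact_force"],1),"M",np.round(s["ft_torque"],2),"w",round(s["width"],3))
E
python3 - <<'E'
from h import *
st();gst();go((*gp(.100),.115),GA+np.pi/2)
E
```

```text
t13.72 pos [0.5142 0.2722 0.1197] F [-0.5 -0.4 -1.7] w 0.406 jawyaw 1.6668 ydown [ 0.007  0.004 -1.   ] q [-0.7   0.59  0.17  2.04 -0.2   0.51  1.28]
dist 0.1394 lat 0.0006 z 0.1197 F [-0.5 -0.4 -1.7] M [0.04 0.03 0.04] w 0.406
d [ 0.0394  0.005  -0.0005] r [-0.0035 -0.0018  0.0069] calls 0.1984895655216583 0.012758074607960811
```

Call:
drive_tool:
  series:
    - {"rx":-0.003,"ry":0,"rz":0.007,"dx":0,"dy":0,"dz":0,"hand":1}
    - {"rx":-0.003,"ry":0,"rz":0.007,"dx":0,"dy":0,"dz":0,"hand":1}
    - {"rx":-0.003,"ry":0,"rz":0.007,"dx":0,"dy":0,"dz":0,"hand":1}
    - {"rx":-0.003,"ry":0,"rz":0.007,"dx":0,"dy":0,"dz":0,"hand":1}
    - {"rx":-0.003,"ry":0,"rz":0.007,"dx":0,"dy":0,"dz":0,"hand":1}

```text
clock: 14.13
tool_pos: [0.5137, 0.2721, 0.1191]
ee_rot: [0.706, 0.034, -0.034, -0.706]
contact_force: [-0.2, -0.2, -0.9]
width: 0.407
```

```bash
python3 - <<'E'
from h import *
st();gst();
env.grab_frame("wrist");st();gst();go((*gp(.100),.115),GA+np.pi/2)
E
```

```text
t14.13 pos [0.5137 0.2721 0.1191] F [-0.2 -0.2 -0.9] w 0.407 jawyaw 1.6671 ydown [-0.001 -0.    -1.   ] q [-0.7   0.59  0.17  2.04 -0.2   0.52  1.28]
dist 0.1399 lat 0.0005 z 0.1191 F [-0.2 -0.2 -0.9] M [ 0.05  0.03 -0.07] w 0.407
t14.18 pos [0.5137 0.2721 0.1191] F [ 0.4  0.8 -1. ] w 0.409 jawyaw 1.6671 ydown [-0.001 -0.    -1.   ] q [-0.7   0.59  0.17  2.04 -0.2   0.52  1.28]
dist 0.1399 lat 0.0005 z 0.1191 F [ 0.4  0.8 -1. ] M [ 0.01 -0.04  0.05] w 0.409
d [ 0.0399  0.0041 -0.0005] r [ 0.0001 -0.0015 -0.001 ] calls 0.20049810292418702 0.002905817634088225
```

Call:
drive_tool:
  series:
    - {"rx":0,"ry":0,"rz":0,"dx":0,"dy":0.004,"dz":0,"hand":1}
    - {"rx":0,"ry":0,"rz":0,"dx":0.006,"dy":0.004,"dz":0,"hand":1}
    - {"rx":0,"ry":0,"rz":0,"dx":0.012,"dy":0.004,"dz":-0.0005,"hand":1}
    - {"rx":0,"ry":0,"rz":0,"dx":0.018,"dy":0.004,"dz":-0.0005,"hand":1}
    - {"rx":0,"ry":0,"rz":0,"dx":0.024,"dy":0.004,"dz":-0.0005,"hand":1}

```text
clock: 14.6
tool_pos: [0.5387, 0.2739, 0.1151]
ee_rot: [0.706, 0.034, -0.034, -0.706]
contact_force: [0.1, 0.3, -1.8]
width: 0.411
```

```bash
python3 - <<'E'
from h import *
gst();st()
E
```

```text
dist 0.1148 lat -0.0001 z 0.1151 F [ 0.1  0.3 -1.8] M [ 0.04 -0.04 -0.01] w 0.411
t14.60 pos [0.5387 0.2739 0.1151] F [ 0.1  0.3 -1.8] w 0.411 jawyaw 1.6668 ydown [-0.001 -0.    -1.   ] q [-0.68  0.62  0.17  1.99 -0.19  0.55  1.29]
```

Call:
drive_tool:
  series:
    - {"rx":0,"ry":0,"rz":0,"dx":0.006,"dy":0,"dz":0,"hand":1}
    - {"rx":0,"ry":0,"rz":0,"dx":0.012,"dy":0,"dz":0,"hand":1}
    - {"rx":0,"ry":0,"rz":0,"dx":0.018,"dy":0,"dz":0,"hand":1}
    - {"rx":0,"ry":0,"rz":0,"dx":0.024,"dy":0,"dz":0,"hand":1}
    - {"rx":0,"ry":0,"rz":0,"dx":0.03,"dy":0,"dz":0,"hand":1}

```text
clock: 15.02
tool_pos: [0.5682, 0.2768, 0.1151]
ee_rot: [0.706, 0.034, -0.034, -0.706]
contact_force: [-0.4, -0.3, -0.7]
width: 0.406
```

```bash
python3 - <<'E'
from h import *
gst();st()
Q,im=snap("side","d11"); save(im,"d11c",(190,210,310,290),6)
E
```

```text
dist 0.0852 lat -0.0001 z 0.1151 F [-0.4 -0.3 -0.7] M [0.05 0.05 0.03] w 0.406
t15.02 pos [0.5682 0.2768 0.1151] F [-0.4 -0.3 -0.7] w 0.406 jawyaw 1.667 ydown [-0.001 -0.    -1.   ] q [-0.66  0.64  0.17  1.93 -0.19  0.59  1.31]
```

View pics/d11c.png

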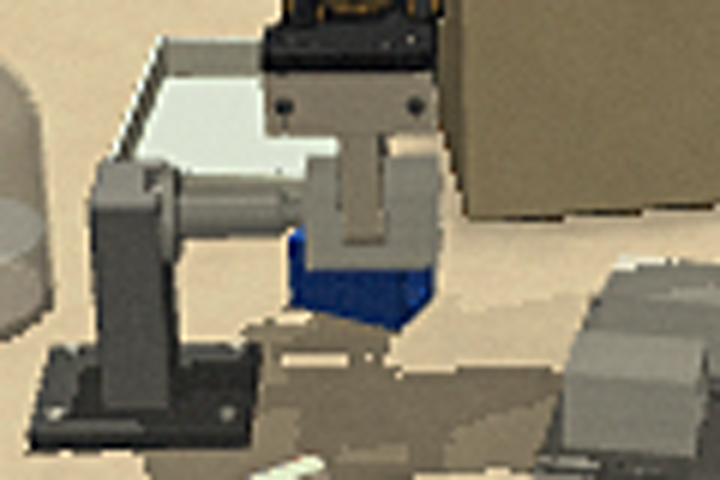

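Call:
drive_tool:
  series:
    - {"rx":0,"ry":0,"rz":0,"dx":0.003,"dy":0,"dz":0,"hand":1}
    - {"rx":0,"ry":0,"rz":0,"dx":0.006,"dy":0,"dz":0,"hand":1}
    - {"rx":0,"ry":0,"rz":0,"dx":0.009,"dy":0,"dz":0,"hand":1}
    - {"rx":0,"ry":0,"rz":0,"dx":0.011,"dy":0,"dz":0,"hand":1}
    - {"rx":0,"ry":0,"rz":0,"dx":0.013,"dy":0,"dz":0,"hand":1}

```text
clock: 15.48
tool_pos: [0.5807, 0.278, 0.1151]
ee_rot: [0.706, 0.034, -0.034, -0.706]
contact_force: [0.7, -0.1, -1.1]
width: 0.404
```

```bash
python3 - <<'E'
from h import *
gst()
E
```

```text
dist 0.0727 lat -0.0001 z 0.1151 F [ 0.7 -0.1 -1.1] M [ 0.02 -0.03  0.02] w 0.404
```

Call:
drive_tool:
  series:
    - {"rx":0,"ry":0,"rz":0,"dx":0.003,"dy":0,"dz":0,"hand":1}
    - {"rx":0,"ry":0,"rz":0,"dx":0.006,"dy":0,"dz":0,"hand":1}
    - {"rx":0,"ry":0,"rz":0,"dx":0.009,"dy":0,"dz":0,"hand":1}
    - {"rx":0,"ry":0,"rz":0,"dx":0.012,"dy":0,"dz":0,"hand":1}
    - {"rx":0,"ry":0,"rz":0,"dx":0.015,"dy":0,"dz":0,"hand":1}

```text
clock: 15.9
tool_pos: [0.5958, 0.2795, 0.1151]
ee_rot: [0.706, 0.034, -0.034, -0.706]
contact_force: [-0.6, -0.0, -1.0]
width: 0.409
```

```bash
python3 - <<'E'
from h import *
gst()
E
```

```text
dist 0.0575 lat -0.0001 z 0.1151 F [-0.6 -0.  -1. ] M [-0.02  0.    0.  ] w 0.409
```

Call:
drive_tool:
  series:
    - {"rx":0,"ry":0,"rz":0,"dx":0.005,"dy":0,"dz":0,"hand":1}
    - {"rx":0,"ry":0,"rz":0,"dx":0.01,"dy":0,"dz":0,"hand":1}
    - {"rx":0,"ry":0,"rz":0,"dx":0.015,"dy":0,"dz":0,"hand":1}
    - {"rx":0,"ry":0,"rz":0,"dx":0.02,"dy":0,"dz":0,"hand":1}
    - {"rx":0,"ry":0,"rz":0,"dx":0.024,"dy":0,"dz":0,"hand":1}

```text
clock: 16.32
tool_pos: [0.6201, 0.2817, 0.115]
ee_rot: [0.706, 0.034, -0.034, -0.706]
contact_force: [0.0, 0.2, -1.1]
width: 0.406
```

Call:
drive_tool:
  series:
    - {"rx":0,"ry":0,"rz":0,"dx":0.001,"dy":0,"dz":0,"hand":1}
    - {"rx":0,"ry":0,"rz":0,"dx":0.0025,"dy":0,"dz":0,"hand":1}
    - {"rx":0,"ry":0,"rz":0,"dx":0.004,"dy":0,"dz":0,"hand":1}
    - {"rx":0,"ry":0,"rz":0,"dx":0.0055,"dy":0,"dz":0,"hand":1}
    - {"rx":0,"ry":0,"rz":0,"dx":0.006,"dy":0,"dz":0,"hand":1}

```text
clock: 16.73
tool_pos: [0.6251, 0.2823, 0.115]
ee_rot: [0.706, 0.034, -0.035, -0.706]
contact_force: [-1.4, -1.0, -0.8]
width: 0.409
```

```bash
python3 - <<'E'
from h import *
gst()
E
```

```text
dist 0.0280 lat -0.0001 z 0.1150 F [-1.4 -1.  -0.8] M [-0.03  0.3  -0.01] w 0.409
```

Call:
drive_tool:
  series:
    - {"rx":0,"ry":0,"rz":0,"dx":0.001,"dy":0,"dz":0,"hand":1}
    - {"rx":0,"ry":0,"rz":0,"dx":0.002,"dy":0,"dz":0,"hand":1}
    - {"rx":0,"ry":0,"rz":0,"dx":0.002,"dy":0,"dz":0,"hand":1}
    - {"rx":0,"ry":0,"rz":0,"dx":0.002,"dy":0,"dz":0,"hand":1}
    - {"rx":0,"ry":0,"rz":0,"dx":0.002,"dy":0,"dz":0,"hand":1}

```text
clock: 17.15
tool_pos: [0.6252, 0.2823, 0.1147]
ee_rot: [0.707, 0.032, -0.036, -0.706]
contact_force: [-5.9, -1.3, 1.3]
width: 0.408
```

```bash
python3 - <<'E'
from h import *
gst()
Q,im=snap("side","d12"); save(im,"d12c",(190,210,310,290),6)
E
```

```text
dist 0.0280 lat -0.0002 z 0.1147 F [-5.9 -1.3  1.3] M [-0.13  1.36  0.  ] w 0.408
```

View pics/d12c.png

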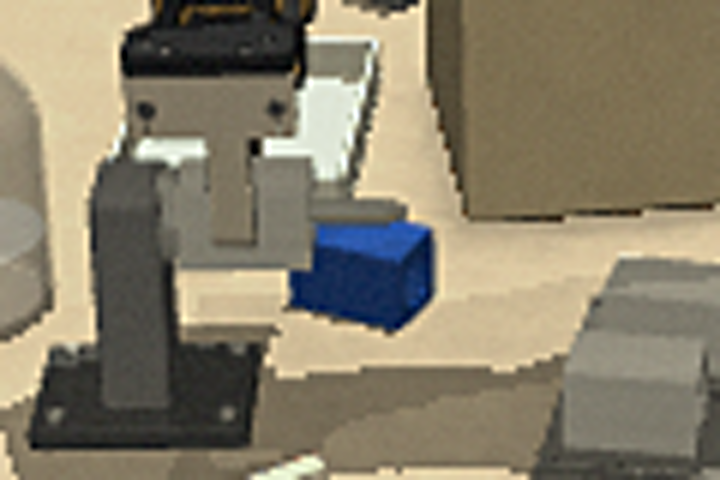

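Call:
drive_tool:
  series:
    - {"rx":0,"ry":0,"rz":0,"dx":-0.008,"dy":0,"dz":0,"hand":1}
    - {"rx":0,"ry":0,"rz":0,"dx":-0.018,"dy":0,"dz":0,"hand":1}
    - {"rx":0,"ry":0,"rz":0,"dx":-0.03,"dy":0,"dz":0,"hand":1}
    - {"rx":0,"ry":0,"rz":0,"dx":-0.045,"dy":0,"dz":0,"hand":1}
    - {"rx":0,"ry":0,"rz":0,"dx":-0.06,"dy":0,"dz":0,"hand":1}

```text
clock: 17.62
tool_pos: [0.5666, 0.2766, 0.1152]
ee_rot: [-0.706, -0.034, 0.034, 0.706]
contact_force: [-0.4, -0.2, -1.7]
width: 0.403
```

Call:
drive_tool:
  series:
    - {"rx":0,"ry":0,"rz":0,"dx":-0.015,"dy":0,"dz":0,"hand":1}
    - {"rx":0,"ry":0,"rz":0,"dx":-0.03,"dy":0,"dz":0,"hand":1}
    - {"rx":0,"ry":0,"rz":0,"dx":-0.045,"dy":0,"dz":0,"hand":1}
    - {"rx":0,"ry":0,"rz":0,"dx":-0.06,"dy":0,"dz":0,"hand":1}
    - {"rx":0,"ry":0,"rz":0,"dx":-0.068,"dy":0,"dz":0,"hand":1}

```text
clock: 18.03
tool_pos: [0.4977, 0.27, 0.1153]
ee_rot: [0.706, 0.034, -0.035, -0.706]
contact_force: [0.3, 0.4, -1.0]
width: 0.41
```

```bash
cat >> h.py <<'E'
TS=-0.0698; TN=-0.6302
def tp(along,lat=0): return (TS+along)*U+(TN+lat)*N
E
python3 - <<'E'
from h import *
gst();st(); print(tp(0.033))
go((*tp(0.035),.25),A+np.pi/2); go((*tp(0.035),.25),A-np.pi/2)
E
```

```text
dist 0.1561 lat 0.0000 z 0.1153 F [ 0.3  0.4 -1. ] M [-0.02  0.01 -0.02] w 0.41
t18.03 pos [0.4977 0.27   0.1153] F [ 0.3  0.4 -1. ] w 0.41 jawyaw 1.6677 ydown [-0.002 -0.    -1.   ] q [-0.71  0.59  0.17  2.08 -0.2   0.5   1.27]
[ 0.49852057 -0.38727705]
d [-0.0617 -0.1346 -0.6527] r [-7.000e-04 -8.717e-01 -1.500e-03] calls 3.346547705599229 1.4059896016338964
d [-0.0617 -0.1346 -0.6527] r [-7.000e-04 -8.717e-01 -1.500e-03] calls 3.346547705599229 1.4059896016338964
```

```bash
cat >> h.py <<'E'
def plan(wps):
    """wps: list of (pos,total turn ry from now). prints per call the end shift in that call's axes and 5-row linear"""
    s=env.read_state(); R0=R.from_quat(s["ee_rot"]); p=s["tool_pos"]; t0=0
    for q,t in wps:
        d=R0.inv().apply(np.array(q)-p); print("d",np.round(d,4),"|d|",round(np.linalg.norm(d),3),"ry",round(t-t0,4))
        R0=R0*R.from_rotvec([0,t-t0,0]); p=np.array(q); t0=t
E
python3 - <<'E'
from h import *
e=tp(.038); print(e)
plan([((.50,.13,.25),.567),((.50,-.05,.26),1.134),((.50,-.23,.26),1.701),((*e,.20),2.270)])
E
```

```text
[ 0.50135261 -0.38315642]
d [-0.0115 -0.1346 -0.1396] |d| 0.194 ry 0.567
d [ 0.0815 -0.01   -0.1605] |d| 0.18 ry 0.567
d [ 0.155   0.     -0.0916] |d| 0.18 ry 0.567
d [0.153  0.06   0.0065] |d| 0.164 ry 0.569
```

Call:
drive_tool:
  series:
    - {"rx":0,"ry":0.11,"rz":0,"dx":-0.002,"dy":-0.035,"dz":-0.02,"hand":1}
    - {"rx":0,"ry":0.22,"rz":0,"dx":-0.004,"dy":-0.07,"dz":-0.045,"hand":1}
    - {"rx":0,"ry":0.34,"rz":0,"dx":-0.006,"dy":-0.1,"dz":-0.072,"hand":1}
    - {"rx":0,"ry":0.45,"rz":0,"dx":-0.009,"dy":-0.12,"dz":-0.105,"hand":1}
    - {"rx":0,"ry":0.567,"rz":0,"dx":-0.0115,"dy":-0.135,"dz":-0.14,"hand":1}

```text
clock: 18.45
tool_pos: [0.5024, 0.1291, 0.2525]
ee_rot: [-0.686, 0.166, -0.167, 0.688]
contact_force: [1.6, -0.6, -0.5]
width: 0.408
```

Call:
drive_tool:
  series:
    - {"rx":0,"ry":0.113,"rz":0,"dx":0.0165,"dy":-0.002,"dz":-0.032,"hand":1}
    - {"rx":0,"ry":0.226,"rz":0,"dx":0.033,"dy":-0.004,"dz":-0.064,"hand":1}
    - {"rx":0,"ry":0.34,"rz":0,"dx":0.049,"dy":-0.006,"dz":-0.096,"hand":1}
    - {"rx":0,"ry":0.453,"rz":0,"dx":0.065,"dy":-0.008,"dz":-0.128,"hand":1}
    - {"rx":0,"ry":0.567,"rz":0,"dx":0.0815,"dy":-0.01,"dz":-0.16,"hand":1}

```text
clock: 18.87
tool_pos: [0.5017, -0.0514, 0.2607]
ee_rot: [-0.613, 0.352, -0.352, 0.613]
contact_force: [0.4, 0.3, -1.0]
width: 0.408
```

Call:
drive_tool:
  series:
    - {"rx":0,"ry":0.113,"rz":0,"dx":0.031,"dy":0,"dz":-0.018,"hand":1}
    - {"rx":0,"ry":0.226,"rz":0,"dx":0.062,"dy":0,"dz":-0.036,"hand":1}
    - {"rx":0,"ry":0.34,"rz":0,"dx":0.093,"dy":0,"dz":-0.055,"hand":1}
    - {"rx":0,"ry":0.453,"rz":0,"dx":0.124,"dy":0,"dz":-0.073,"hand":1}
    - {"rx":0,"ry":0.567,"rz":0,"dx":0.155,"dy":0,"dz":-0.0915,"hand":1}

```text
clock: 19.28
tool_pos: [0.5018, -0.2314, 0.2605]
ee_rot: [0.49, -0.51, 0.51, -0.49]
contact_force: [0.9, 0.2, -2.0]
width: 0.407
```

Call:
drive_tool:
  series:
    - {"rx":0,"ry":0.113,"rz":0,"dx":0.033,"dy":0.012,"dz":0.002,"hand":1}
    - {"rx":0,"ry":0.226,"rz":0,"dx":0.066,"dy":0.024,"dz":0.003,"hand":1}
    - {"rx":0,"ry":0.34,"rz":0,"dx":0.099,"dy":0.036,"dz":0.004,"hand":1}
    - {"rx":0,"ry":0.453,"rz":0,"dx":0.132,"dy":0.048,"dz":0.005,"hand":1}
    - {"rx":0,"ry":0.569,"rz":0,"dx":0.153,"dy":0.06,"dz":0.006,"hand":1}

```text
clock: 19.7
tool_pos: [0.5021, -0.3865, 0.2]
ee_rot: [0.327, -0.626, 0.628, -0.326]
contact_force: [0.8, 0.4, -0.8]
width: 0.401
```

```bash
python3 - <<'E'
from h import *
st();snap("wrist","w13");st()
go((*tp(.0315),.10),A-np.pi/2)
E
```

```text
t19.70 pos [ 0.5021 -0.3865  0.2   ] F [ 0.8  0.4 -0.8] w 0.401 jawyaw -0.6104 ydown [-0.    -0.003 -1.   ] q [ 0.06  0.66  0.82  1.89 -0.63  0.87  0.59]
t19.75 pos [ 0.5012 -0.3888  0.198 ] F [ 0.8 -2.7 -1.1] w 0.405 jawyaw -0.6208 ydown [-0.002 -0.004 -1.   ] q [ 0.06  0.67  0.82  1.89 -0.63  0.87  0.58]
d [ 0.0014  0.098  -0.0031] r [-0.0002 -0.0187  0.0046] calls 0.49029085195798794 0.031049602722602127
```

View pics/w13.png

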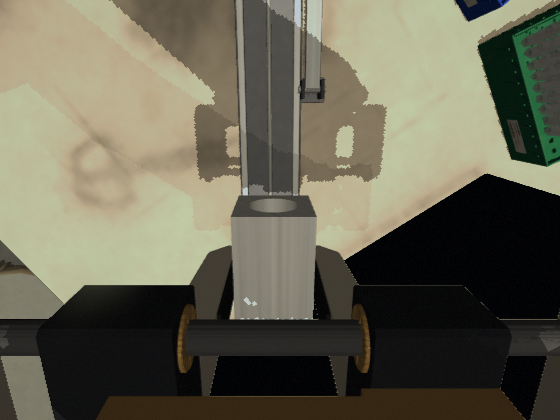

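Call:
drive_tool:
  series:
    - {"rx":0,"ry":0,"rz":0,"dx":0.002,"dy":0.02,"dz":-0.002,"hand":1}
    - {"rx":0,"ry":0,"rz":0,"dx":0.002,"dy":0.045,"dz":-0.002,"hand":1}
    - {"rx":0,"ry":0,"rz":0,"dx":0.002,"dy":0.075,"dz":-0.002,"hand":1}
    - {"rx":0,"ry":0,"rz":0,"dx":0.002,"dy":0.095,"dz":-0.002,"hand":1}
    - {"rx":0,"ry":0,"rz":0,"dx":0.002,"dy":0.1,"dz":-0.002,"hand":1}

```text
clock: 20.17
tool_pos: [0.499, -0.3818, 0.0972]
ee_rot: [-0.33, 0.627, -0.624, 0.328]
contact_force: [-0.1, -0.4, -0.8]
width: 0.409
```

```bash
cat >> h.py <<'E'
def tst():
    s=env.read_state();p=s["tool_pos"];print("along %.4f lat %.4f z %.4f"%(U@p[:2]-TS,N@p[:2]-TN,p[2]),"F",np.round(s["contact_force"],1))
E
python3 - <<'E'
from h import *
st();P,im=snap("wrist","w14");tst();save(im,"w14c",(190,80,370,290),3.5)
go((*tp(.0315),.07),A-np.pi/2)
E
```

```text
t20.17 pos [ 0.499  -0.3818  0.0972] F [-0.1 -0.4 -0.8] w 0.409 jawyaw -0.6021 ydown [-0.004  0.002 -1.   ] q [ 0.14  0.77  0.69  1.96 -0.76  0.69  0.7 ]
along 0.0374 lat 0.0024 z 0.0981 F [-1.  -0.6 -2.4]
d [0.0059 0.0281 0.0025] r [ 0.0041 -0.0003  0.0007] calls 0.1439064361599388 0.0067550997635962345
```

View pics/w14c.png

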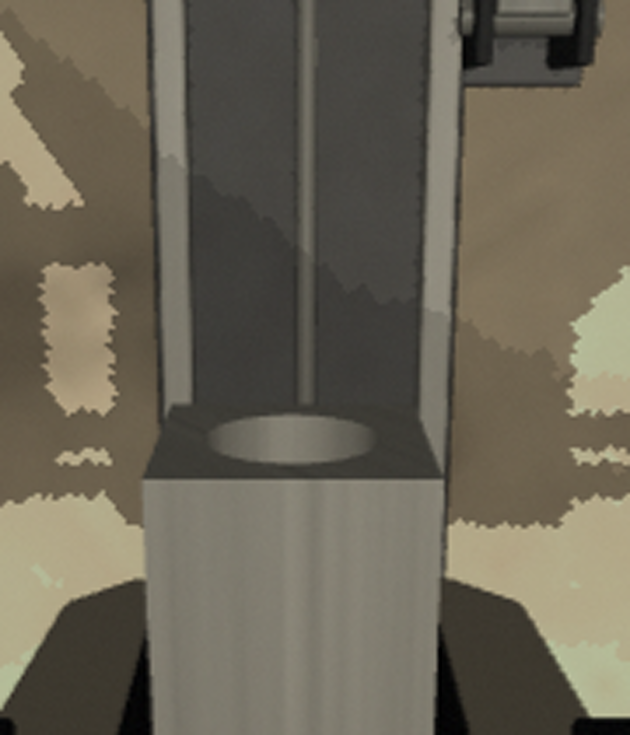

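Call:
drive_tool:
  series:
    - {"rx":0.004,"ry":0,"rz":0,"dx":0.006,"dy":0,"dz":0.0025,"hand":1}
    - {"rx":0.004,"ry":0,"rz":0,"dx":0.006,"dy":0.01,"dz":0.0025,"hand":1}
    - {"rx":0.004,"ry":0,"rz":0,"dx":0.006,"dy":0.025,"dz":0.0025,"hand":1}
    - {"rx":0.004,"ry":0,"rz":0,"dx":0.006,"dy":0.035,"dz":0.0025,"hand":1}
    - {"rx":0.004,"ry":0,"rz":0,"dx":0.006,"dy":0.036,"dz":0.0025,"hand":1}

```text
clock: 20.63
tool_pos: [0.4983, -0.3895, 0.0632]
ee_rot: [0.329, -0.625, 0.627, -0.329]
contact_force: [-0.2, 0.2, -1.0]
width: 0.409
```

```bash
python3 - <<'E'
from h import *
st();P,im=snap("wrist","w15");tst();save(im,"w15c",(190,80,370,290),3.5)
go((*tp(.0315),.045),A-np.pi/2)
E
```

```text
t20.63 pos [ 0.4983 -0.3895  0.0632] F [-0.2  0.2 -1. ] w 0.409 jawyaw -0.6028 ydown [ 0.002 -0.002 -1.   ] q [ 0.18  0.81  0.63  1.97 -0.81  0.63  0.75]
along 0.0309 lat -0.0012 z 0.0638 F [-0.5  0.  -1.4]
d [-0.0006  0.0188 -0.0013] r [-0.0026 -0.0009  0.0005] calls 0.094087447924215 0.004454309581449169
```

View pics/w15c.png

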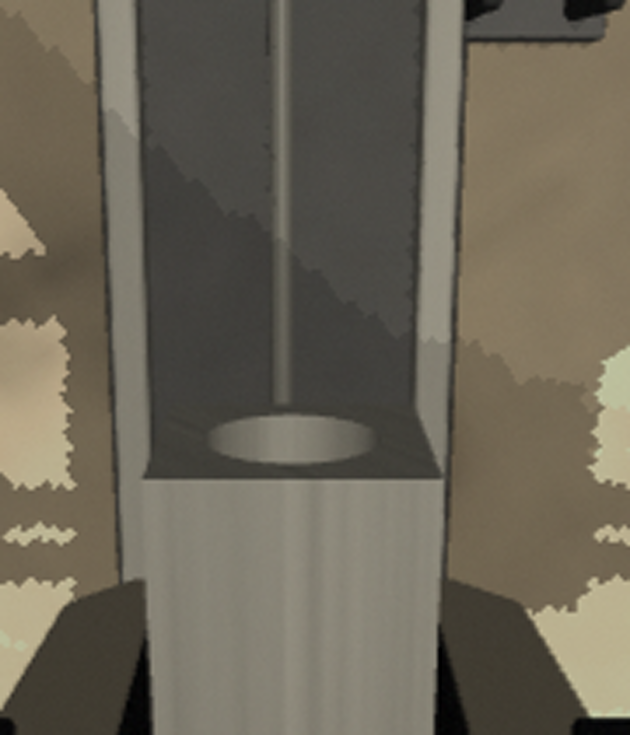

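Call:
drive_tool:
  series:
    - {"rx":-0.002,"ry":0,"rz":0,"dx":0,"dy":0,"dz":-0.0013,"hand":1}
    - {"rx":-0.002,"ry":0,"rz":0,"dx":0,"dy":0.005,"dz":-0.0013,"hand":1}
    - {"rx":-0.002,"ry":0,"rz":0,"dx":0,"dy":0.01,"dz":-0.0013,"hand":1}
    - {"rx":-0.002,"ry":0,"rz":0,"dx":0,"dy":0.014,"dz":-0.0013,"hand":1}
    - {"rx":-0.002,"ry":0,"rz":0,"dx":0,"dy":0.018,"dz":-0.0013,"hand":1}

```text
clock: 21.1
tool_pos: [0.4976, -0.3891, 0.0459]
ee_rot: [0.329, -0.625, 0.626, -0.329]
contact_force: [-0.6, -0.1, -0.6]
width: 0.41
```

```bash
python3 - <<'E'
from h import *
st();tst()
P,im=snap("wrist","w16");tst();save(im,"w16c",(190,80,370,290),3.5)
E
```

```text
t21.10 pos [ 0.4976 -0.3891  0.0459] F [-0.6 -0.1 -0.6] w 0.41 jawyaw -0.6028 ydown [ 0.001 -0.001 -1.   ] q [ 0.2   0.83  0.61  1.98 -0.84  0.6   0.77]
along 0.0310 lat -0.0003 z 0.0459 F [-0.6 -0.1 -0.6]
along 0.0311 lat 0.0001 z 0.0452 F [ 0.   1.1 -1.8]
```

View pics/w16c.png

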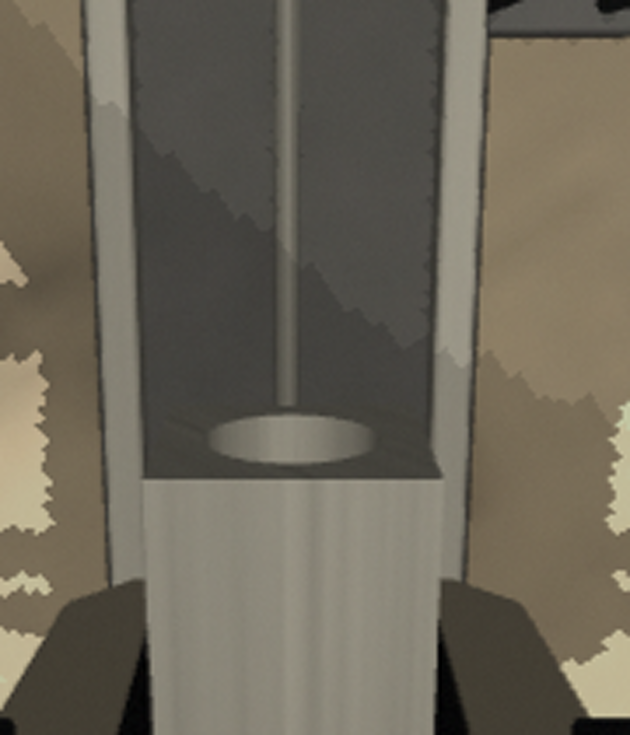

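Call:
drive_tool:
  series:
    - {"rx":0,"ry":0,"rz":0,"dx":0,"dy":0.0015,"dz":-0.0003,"hand":1}
    - {"rx":0,"ry":0,"rz":0,"dx":0,"dy":0.0015,"dz":-0.0003,"hand":0.1}
    - {"rx":0,"ry":0,"rz":0,"dx":0,"dy":0.0015,"dz":-0.0003,"hand":0}
    - {"rx":0,"ry":0,"rz":0,"dx":0,"dy":0.0015,"dz":-0.0003,"hand":-0.1}
    - {"rx":0,"ry":0,"rz":0,"dx":0,"dy":0.0015,"dz":-0.0003,"hand":-0.2}

```text
clock: 21.57
tool_pos: [0.4974, -0.3891, 0.045]
ee_rot: [0.329, -0.625, 0.627, -0.329]
contact_force: [-0.8, -1.0, 0.1]
width: 0.57
```

Call:
drive_tool:
  series:
    - {"rx":0,"ry":0,"rz":0,"dx":0,"dy":0,"dz":0,"hand":-0.2}
    - {"rx":0,"ry":0,"rz":0,"dx":0,"dy":-0.01,"dz":0,"hand":-0.2}
    - {"rx":0,"ry":0,"rz":0,"dx":0,"dy":-0.03,"dz":0,"hand":-0.2}
    - {"rx":0,"ry":0,"rz":0,"dx":0,"dy":-0.07,"dz":0,"hand":-0.2}
    - {"rx":0,"ry":0,"rz":0,"dx":0,"dy":-0.11,"dz":0,"hand":-0.2}

```text
clock: 21.98
tool_pos: [0.4963, -0.3884, 0.1557]
ee_rot: [-0.329, 0.626, -0.626, 0.328]
contact_force: [1.0, -0.7, 0.9]
width: 0.6
```

```bash
python3 - <<'E'
from h import *
st();tst()
P,im=snap("wrist","w17");tst();save(im,"w17c",(170,80,370,290),3.5)
plan([((.54,-.24,.27),-.567),((.52,-.06,.28),-1.134),((.48,.12,.28),-1.701),((.44,.30,.2),-2.11)])
E
```

```text
t21.98 pos [ 0.4963 -0.3884  0.1557] F [ 1.  -0.7  0.9] w 0.6 jawyaw -0.6037 ydown [-0.002 -0.    -1.   ] q [ 0.1   0.71  0.77  1.93 -0.69  0.79  0.65]
along 0.0308 lat 0.0012 z 0.1557 F [ 1.  -0.7  0.9]
along 0.0293 lat -0.0021 z 0.1636 F [ 0.9 -2.9  5.2]
d [-0.1483 -0.107  -0.0508] |d| 0.19 ry -0.567
d [-0.1791 -0.0111 -0.0267] |d| 0.181 ry -0.567
d [-0.1756 -0.0013  0.0564] |d| 0.184 ry -0.567
d [-0.1184  0.0787  0.142 ] |d| 0.201 ry -0.409
```

View pics/w17c.png

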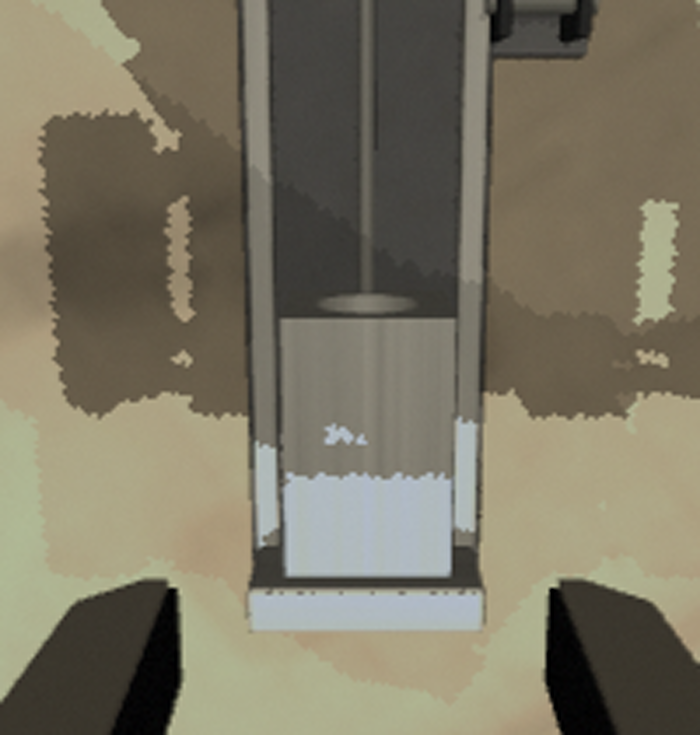

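Call:
drive_tool:
  series:
    - {"rx":0,"ry":-0.113,"rz":0,"dx":-0.02,"dy":-0.035,"dz":-0.007,"hand":-0.2}
    - {"rx":0,"ry":-0.226,"rz":0,"dx":-0.05,"dy":-0.06,"dz":-0.017,"hand":-0.2}
    - {"rx":0,"ry":-0.34,"rz":0,"dx":-0.082,"dy":-0.085,"dz":-0.028,"hand":-0.2}
    - {"rx":0,"ry":-0.453,"rz":0,"dx":-0.116,"dy":-0.1,"dz":-0.04,"hand":-0.2}
    - {"rx":0,"ry":-0.567,"rz":0,"dx":-0.15,"dy":-0.11,"dz":-0.051,"hand":-0.2}

```text
clock: 22.45
tool_pos: [0.5404, -0.2354, 0.2673]
ee_rot: [0.492, -0.506, 0.509, -0.492]
contact_force: [1.5, 0.4, -0.9]
width: 0.601
```

Call:
drive_tool:
  series:
    - {"rx":0,"ry":-0.113,"rz":0,"dx":-0.036,"dy":-0.002,"dz":-0.005,"hand":-0.2}
    - {"rx":0,"ry":-0.226,"rz":0,"dx":-0.072,"dy":-0.004,"dz":-0.01,"hand":-0.2}
    - {"rx":0,"ry":-0.34,"rz":0,"dx":-0.108,"dy":-0.006,"dz":-0.016,"hand":-0.2}
    - {"rx":0,"ry":-0.453,"rz":0,"dx":-0.144,"dy":-0.008,"dz":-0.022,"hand":-0.2}
    - {"rx":0,"ry":-0.567,"rz":0,"dx":-0.18,"dy":-0.01,"dz":-0.027,"hand":-0.2}

```text
clock: 22.87
tool_pos: [0.5188, -0.0539, 0.2752]
ee_rot: [0.615, -0.349, 0.35, -0.614]
contact_force: [0.0, 0.6, -0.8]
width: 0.601
```

Call:
drive_tool:
  series:
    - {"rx":0,"ry":-0.113,"rz":0,"dx":-0.035,"dy":0,"dz":0.011,"hand":-0.2}
    - {"rx":0,"ry":-0.226,"rz":0,"dx":-0.07,"dy":0,"dz":0.022,"hand":-0.2}
    - {"rx":0,"ry":-0.34,"rz":0,"dx":-0.105,"dy":0,"dz":0.034,"hand":-0.2}
    - {"rx":0,"ry":-0.453,"rz":0,"dx":-0.14,"dy":0,"dz":0.045,"hand":-0.2}
    - {"rx":0,"ry":-0.567,"rz":0,"dx":-0.175,"dy":0,"dz":0.056,"hand":-0.2}

```text
clock: 23.28
tool_pos: [0.4786, 0.1252, 0.275]
ee_rot: [0.688, -0.163, 0.165, -0.688]
contact_force: [1.8, 0.8, -0.5]
width: 0.6
```

Call:
drive_tool:
  series:
    - {"rx":0,"ry":-0.08,"rz":0,"dx":-0.024,"dy":0.01,"dz":0.03,"hand":-0.2}
    - {"rx":0,"ry":-0.16,"rz":0,"dx":-0.048,"dy":0.025,"dz":0.06,"hand":-0.2}
    - {"rx":0,"ry":-0.24,"rz":0,"dx":-0.072,"dy":0.04,"dz":0.09,"hand":-0.2}
    - {"rx":0,"ry":-0.32,"rz":0,"dx":-0.096,"dy":0.06,"dz":0.118,"hand":-0.2}
    - {"rx":0,"ry":-0.4,"rz":0,"dx":-0.117,"dy":0.078,"dz":0.142,"hand":-0.2}

```text
clock: 23.7
tool_pos: [0.4392, 0.3059, 0.1959]
ee_rot: [0.707, -0.023, 0.025, -0.707]
contact_force: [-0.1, 0.1, -0.5]
width: 0.602
```

```bash
python3 - <<'E'
from h import *
P,im=load("w17"); 
a,b=at(P,170+280/3.5,80+318/3.5,.048),at(P,170+455/3.5,80+318/3.5,.048); m=(a+b)[:2]/2; print("s1 back end along",U@m-TS,"lat",N@m-TN)
st();P,im=snap("wrist","w18");save(im,"w18c",(130,60,430,330),2.6);st()
go((.4456,.3033,.10),np.radians(85.6))
E
```

```text
s1 back end along 0.06320828044130608 lat -0.0005081252580063644
t23.70 pos [0.4392 0.3059 0.1959] F [-0.1  0.1 -0.5] w 0.602 jawyaw 1.5026 ydown [ 0.002 -0.    -1.   ] q [-0.92  0.44  0.28  2.09 -0.2   0.64  1.  ]
t23.75 pos [0.4363 0.3115 0.1926] F [-1.3  5.2 -2. ] w 0.598 jawyaw 1.515 ydown [-0.002 -0.    -1.   ] q [-0.92  0.45  0.27  2.09 -0.2   0.63  1.  ]
d [ 0.0099  0.0926 -0.0077] r [ 0.0002  0.021  -0.0018] calls 0.4671556190514956 0.03395130764338666
```

View pics/w18c.png

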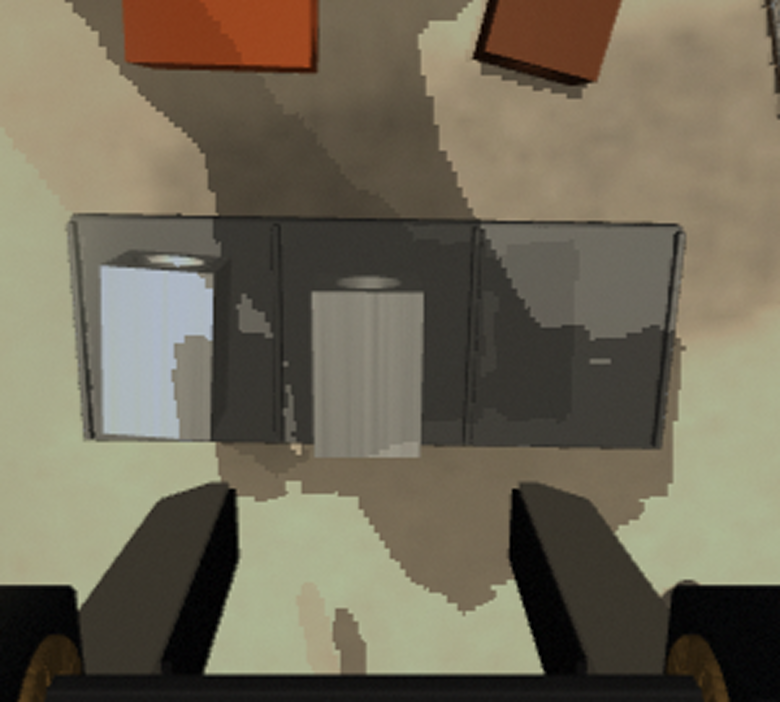

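```bash
python3 - <<'E'
from h import *
P,im=load("w18")
f=lambda u,v,z: at(P,130+u/2.6,60+v/2.6,z)
p=[f(*a,.046) for a in ((312,291),(424,291),(314,457),(420,457))]; m=np.mean(p,0)
ax=(p[2]-p[0]+p[3]-p[1])/2; print(np.round(m,4),"yaw",np.degrees(np.arctan2(ax[1],ax[0])),np.linalg.norm(ax),"w",np.linalg.norm(p[1]-p[0]))
E
```

```text
[0.4457 0.3033 0.046 ] yaw -4.294073905725164 0.06010489434304355 w 0.03791409974515323
```

Call:
drive_tool:
  series:
    - {"rx":0,"ry":0.01,"rz":0,"dx":0.005,"dy":0.03,"dz":-0.004,"hand":-0.2}
    - {"rx":0,"ry":0.01,"rz":0,"dx":0.008,"dy":0.06,"dz":-0.006,"hand":-0.2}
    - {"rx":0,"ry":0.01,"rz":0,"dx":0.008,"dy":0.08,"dz":-0.006,"hand":-0.2}
    - {"rx":0,"ry":0.01,"rz":0,"dx":0.008,"dy":0.09,"dz":-0.006,"hand":-0.2}
    - {"rx":0,"ry":0.01,"rz":0,"dx":0.008,"dy":0.09,"dz":-0.006,"hand":-0.2}

```text
clock: 24.17
tool_pos: [0.447, 0.2959, 0.1046]
ee_rot: [0.708, -0.03, 0.029, -0.705]
contact_force: [-0.1, -0.8, 0.7]
width: 0.601
```

```bash
python3 - <<'E'
from h import *
st();go((.4456,.3033,.037),np.radians(85.6))
E
```

```text
t24.17 pos [0.447  0.2959 0.1046] F [-0.1 -0.8  0.7] w 0.601 jawyaw 1.4873 ydown [-0.001 -0.003 -1.   ] q [-0.84  0.58  0.21  2.15 -0.27  0.43  1.07]
d [-0.0019  0.0676  0.0075] r [ 0.0035 -0.0067 -0.0011] calls 0.33995651706248087 0.012360898564405899
```

Call:
drive_tool:
  series:
    - {"rx":0.003,"ry":-0.007,"rz":0,"dx":-0.003,"dy":0,"dz":0.0075,"hand":-0.2}
    - {"rx":0.003,"ry":-0.007,"rz":0,"dx":-0.003,"dy":0.02,"dz":0.0075,"hand":-0.2}
    - {"rx":0.003,"ry":-0.007,"rz":0,"dx":-0.003,"dy":0.045,"dz":0.0075,"hand":-0.2}
    - {"rx":0.003,"ry":-0.007,"rz":0,"dx":-0.003,"dy":0.067,"dz":0.0075,"hand":-0.2}
    - {"rx":0.003,"ry":-0.007,"rz":0,"dx":-0.003,"dy":0.067,"dz":0.0075,"hand":-0.2}

```text
clock: 24.58
tool_pos: [0.4446, 0.3049, 0.0376]
ee_rot: [-0.706, 0.027, -0.026, 0.707]
contact_force: [-0.7, -0.2, -0.0]
width: 0.599
```

Call:
drive_tool:
  series:
    - {"rx":0,"ry":0,"rz":0,"dx":0,"dy":0,"dz":0,"hand":-0.2}
    - {"rx":0,"ry":0,"rz":0,"dx":0,"dy":0,"dz":0,"hand":0.1}
    - {"rx":0,"ry":0,"rz":0,"dx":0,"dy":0,"dz":0,"hand":1}
    - {"rx":0,"ry":0,"rz":0,"dx":0,"dy":0,"dz":0,"hand":1}
    - {"rx":0,"ry":0,"rz":0,"dx":0,"dy":0,"dz":0,"hand":1}
  squeeze: 25

```text
clock: 25.0
tool_pos: [0.4457, 0.3049, 0.0402]
ee_rot: [-0.706, 0.026, -0.028, 0.708]
contact_force: [-0.5, -1.4, 8.7]
width: 0.406
```

```bash
python3 - <<'E'
from h import *
st();go((.4456,.3033,.037),np.radians(85.6))
E
```

```text
t25.00 pos [0.4457 0.3049 0.0402] F [-0.5 -1.4  8.7] w 0.406 jawyaw 1.495 ydown [ 0.002  0.003 -1.   ] q [-0.8   0.69  0.14  2.17 -0.31  0.29  1.1 ]
d [ 0.      0.0032 -0.0016] r [-0.0032  0.001   0.0022] calls 0.01784284009823669 0.006451248456607192
```

Call:
drive_tool:
  series:
    - {"rx":0,"ry":0,"rz":0,"dx":0,"dy":-0.02,"dz":0,"hand":1}
    - {"rx":0,"ry":0,"rz":0,"dx":0,"dy":-0.05,"dz":0,"hand":1}
    - {"rx":0,"ry":0,"rz":0,"dx":0,"dy":-0.075,"dz":0,"hand":1}
    - {"rx":0,"ry":0,"rz":0,"dx":0,"dy":-0.078,"dz":0,"hand":1}
    - {"rx":0,"ry":0,"rz":0,"dx":0,"dy":-0.078,"dz":0,"hand":1}

```text
clock: 25.42
tool_pos: [0.4457, 0.3051, 0.1187]
ee_rot: [-0.705, 0.025, -0.028, 0.708]
contact_force: [0.4, 0.5, -1.9]
width: 0.404
```

```bash
python3 - <<'E'
from h import *
st();go((*gp(.148),.1145),GA+np.pi/2)
E
```

```text
t25.42 pos [0.4457 0.3051 0.1187] F [ 0.4  0.5 -1.9] w 0.404 jawyaw 1.4954 ydown [ 0.004  0.004 -1.   ] q [-0.86  0.56  0.22  2.14 -0.27  0.46  1.07]
d [ 0.0624  0.0042 -0.0297] r [-0.0042 -0.1732  0.0038] calls 0.34627185148569334 0.27946590105916663
```

Call:
drive_tool:
  series:
    - {"rx":-0.003,"ry":-0.05,"rz":0.003,"dx":0.02,"dy":0,"dz":-0.01,"hand":1}
    - {"rx":-0.003,"ry":-0.1,"rz":0.003,"dx":0.04,"dy":0,"dz":-0.02,"hand":1}
    - {"rx":-0.003,"ry":-0.15,"rz":0.003,"dx":0.06,"dy":0.002,"dz":-0.028,"hand":1}
    - {"rx":-0.003,"ry":-0.173,"rz":0.003,"dx":0.0625,"dy":0.004,"dz":-0.0297,"hand":1}
    - {"rx":-0.003,"ry":-0.173,"rz":0.003,"dx":0.0625,"dy":0.004,"dz":-0.0297,"hand":1}

```text
clock: 25.83
tool_pos: [0.5057, 0.2686, 0.1114]
ee_rot: [0.707, 0.033, -0.035, -0.706]
contact_force: [-0.2, 0.7, -2.0]
width: 0.405
```

Call:
drive_tool:
  series:
    - {"rx":0,"ry":0,"rz":0,"dx":0,"dy":0,"dz":0,"hand":1}
    - {"rx":0,"ry":0,"rz":0,"dx":0,"dy":0,"dz":0,"hand":1}
    - {"rx":0,"ry":0,"rz":0,"dx":0,"dy":0,"dz":0,"hand":1}
    - {"rx":0,"ry":0,"rz":0,"dx":0,"dy":0,"dz":0,"hand":1}
    - {"rx":0,"ry":0,"rz":0,"dx":0,"dy":0,"dz":0,"hand":1}

```text
clock: 26.25
tool_pos: [0.5047, 0.2706, 0.1129]
ee_rot: [0.707, 0.034, -0.035, -0.706]
contact_force: [0.4, 0.2, -1.6]
width: 0.408
```

```bash
python3 - <<'E'
from h import *
st();gst();go((*gp(.138),.1145),GA+np.pi/2)
P,im=snap("wrist","w19");save(im,"w19c",(200,180,360,330),4)
Q,im=snap("side","d19"); save(im,"d19c",(190,210,310,290),6)
E
```

```text
t26.25 pos [0.5047 0.2706 0.1129] F [ 0.4  0.2 -1.6] w 0.408 jawyaw 1.6688 ydown [-0.002 -0.001 -1.   ] q [-0.7   0.6   0.16  2.06 -0.19  0.5   1.27]
dist 0.1491 lat -0.0001 z 0.1129 F [ 0.4  0.2 -1.6] M [ 0.05  0.   -0.03] w 0.408
d [ 0.0111 -0.0017  0.0001] r [ 0.0009  0.0003 -0.0023] calls 0.055879456419553906 0.003957457876103291
```

View pics/w19c.png

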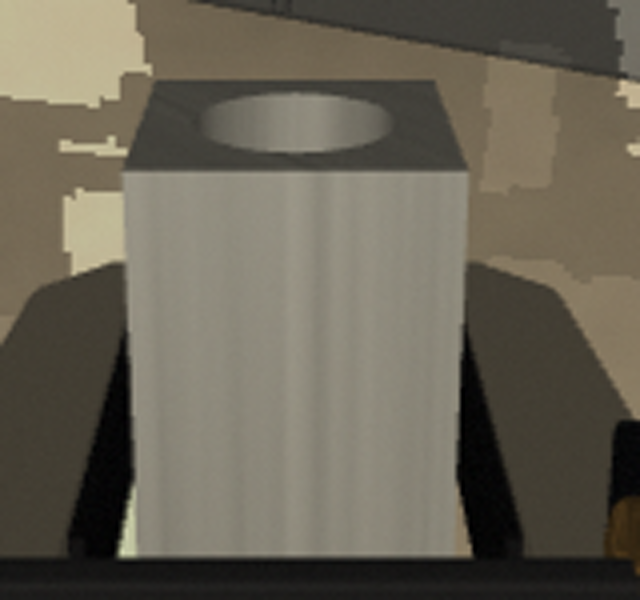

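View pics/d19c.png

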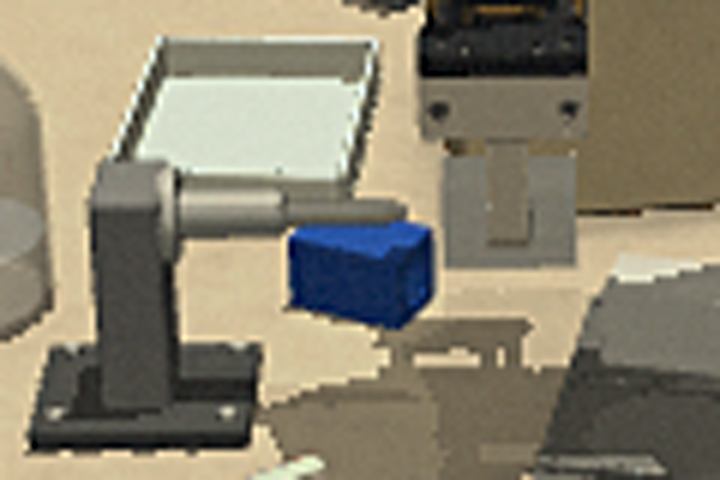

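```bash
python3 - <<'E'
from h import *
P,im=load("w19"); s=env.read_state()
o=np.array([(123,170),(468,170),(154,80),(436,80)])/4.+[200,180]
print(fitsleeve(P,o,s)); gst()
E
```

```text
(array([-0.00011138,  0.01384436,  0.00017398, -0.00106668]), np.float64(0.2421877765445986))
dist 0.1489 lat -0.0003 z 0.1129 F [-0.6 -0.6 -1. ] M [0.05 0.08 0.01] w 0.407
```

Call:
drive_tool:
  series:
    - {"rx":0,"ry":0,"rz":0,"dx":0.003,"dy":-0.0006,"dz":0.0002,"hand":1}
    - {"rx":0,"ry":0,"rz":0,"dx":0.009,"dy":-0.0006,"dz":0.0002,"hand":1}
    - {"rx":0,"ry":0,"rz":0,"dx":0.016,"dy":-0.0006,"dz":0.0002,"hand":1}
    - {"rx":0,"ry":0,"rz":0,"dx":0.023,"dy":-0.0006,"dz":0.0002,"hand":1}
    - {"rx":0,"ry":0,"rz":0,"dx":0.03,"dy":-0.0006,"dz":0.0002,"hand":1}

```text
clock: 26.77
tool_pos: [0.5361, 0.2732, 0.1134]
ee_rot: [0.707, 0.034, -0.035, -0.706]
contact_force: [0.2, -0.5, -1.3]
width: 0.403
```

```bash
python3 - <<'E'
from h import *
gst()
E
```

```text
dist 0.1175 lat -0.0005 z 0.1134 F [ 0.2 -0.5 -1.3] M [ 0.04 -0.05 -0.  ] w 0.403
```

Call:
drive_tool:
  series:
    - {"rx":0,"ry":0,"rz":0,"dx":0.006,"dy":0,"dz":0.0004,"hand":1}
    - {"rx":0,"ry":0,"rz":0,"dx":0.013,"dy":0,"dz":0.0004,"hand":1}
    - {"rx":0,"ry":0,"rz":0,"dx":0.02,"dy":0,"dz":0.0004,"hand":1}
    - {"rx":0,"ry":0,"rz":0,"dx":0.027,"dy":0,"dz":0.0004,"hand":1}
    - {"rx":0,"ry":0,"rz":0,"dx":0.032,"dy":0,"dz":0.0004,"hand":1}

```text
clock: 27.18
tool_pos: [0.5678, 0.2766, 0.1133]
ee_rot: [0.707, 0.034, -0.035, -0.706]
contact_force: [0.0, -0.1, -0.4]
width: 0.404
```

Call:
drive_tool:
  series:
    - {"rx":0,"ry":0,"rz":0,"dx":0.002,"dy":0,"dz":0,"hand":1}
    - {"rx":0,"ry":0,"rz":0,"dx":0.005,"dy":0,"dz":0,"hand":1}
    - {"rx":0,"ry":0,"rz":0,"dx":0.008,"dy":0,"dz":0,"hand":1}
    - {"rx":0,"ry":0,"rz":0,"dx":0.01,"dy":0,"dz":0,"hand":1}
    - {"rx":0,"ry":0,"rz":0,"dx":0.012,"dy":0,"dz":0,"hand":1}

```text
clock: 27.6
tool_pos: [0.5788, 0.2779, 0.1133]
ee_rot: [0.707, 0.034, -0.035, -0.706]
contact_force: [-0.7, -1.0, -1.0]
width: 0.408
```

```bash
python3 - <<'E'
from h import *
gst()
E
```

```text
dist 0.0746 lat -0.0001 z 0.1133 F [-0.7 -1.  -1. ] M [ 0.02 -0.02  0.02] w 0.408
```

Call:
drive_tool:
  series:
    - {"rx":0,"ry":0,"rz":0,"dx":0.002,"dy":0,"dz":0,"hand":1}
    - {"rx":0,"ry":0,"rz":0,"dx":0.004,"dy":0,"dz":0,"hand":1}
    - {"rx":0,"ry":0,"rz":0,"dx":0.007,"dy":0,"dz":0,"hand":1}
    - {"rx":0,"ry":0,"rz":0,"dx":0.01,"dy":0,"dz":0,"hand":1}
    - {"rx":0,"ry":0,"rz":0,"dx":0.013,"dy":0,"dz":0,"hand":1}

```text
clock: 28.02
tool_pos: [0.592, 0.2791, 0.1133]
ee_rot: [0.707, 0.034, -0.035, -0.706]
contact_force: [0.1, -0.1, -1.4]
width: 0.408
```

```bash
python3 - <<'E'
from h import *
gst()
E
```

```text
dist 0.0613 lat -0.0001 z 0.1133 F [ 0.1 -0.1 -1.4] M [ 0.01  0.   -0.01] w 0.408
```

Past the step. On to the shoulder (expected near dist 0.031).

Call:
drive_tool:
  series:
    - {"rx":0,"ry":0,"rz":0,"dx":0.005,"dy":0,"dz":0,"hand":1}
    - {"rx":0,"ry":0,"rz":0,"dx":0.01,"dy":0,"dz":0,"hand":1}
    - {"rx":0,"ry":0,"rz":0,"dx":0.016,"dy":0,"dz":0,"hand":1}
    - {"rx":0,"ry":0,"rz":0,"dx":0.021,"dy":0,"dz":0,"hand":1}
    - {"rx":0,"ry":0,"rz":0,"dx":0.025,"dy":0,"dz":0,"hand":1}

```text
clock: 28.43
tool_pos: [0.6174, 0.2815, 0.1132]
ee_rot: [0.707, 0.034, -0.035, -0.706]
contact_force: [-0.2, 0.3, -1.6]
width: 0.409
```

Call:
drive_tool:
  series:
    - {"rx":0,"ry":0,"rz":0,"dx":0.001,"dy":0,"dz":0,"hand":1}
    - {"rx":0,"ry":0,"rz":0,"dx":0.0025,"dy":0,"dz":0,"hand":1}
    - {"rx":0,"ry":0,"rz":0,"dx":0.004,"dy":0,"dz":0,"hand":1}
    - {"rx":0,"ry":0,"rz":0,"dx":0.0055,"dy":0,"dz":0,"hand":1}
    - {"rx":0,"ry":0,"rz":0,"dx":0.0065,"dy":0,"dz":0,"hand":1}

```text
clock: 28.85
tool_pos: [0.6229, 0.2821, 0.1132]
ee_rot: [0.707, 0.033, -0.035, -0.706]
contact_force: [-4.6, -0.1, 0.5]
width: 0.407
```

```bash
python3 - <<'E'
from h import *
gst()
E
```

```text
dist 0.0303 lat -0.0001 z 0.1132 F [-4.6 -0.1  0.5] M [ 0.03  0.65 -0.  ] w 0.407
```

Call:
drive_tool:
  series:
    - {"rx":0,"ry":0,"rz":0,"dx":0.0005,"dy":0,"dz":0,"hand":1}
    - {"rx":0,"ry":0,"rz":0,"dx":0.0005,"dy":0,"dz":0,"hand":1}
    - {"rx":0,"ry":0,"rz":0,"dx":0.0005,"dy":0,"dz":0,"hand":1}
    - {"rx":0,"ry":0,"rz":0,"dx":0.0005,"dy":0,"dz":0,"hand":1}
    - {"rx":0,"ry":0,"rz":0,"dx":0,"dy":0,"dz":0,"hand":1}

```text
clock: 29.27
tool_pos: [0.6228, 0.2821, 0.1131]
ee_rot: [0.707, 0.034, -0.035, -0.706]
contact_force: [-1.3, -0.4, -2.0]
width: 0.408
```

Call:
drive_tool:
  series:
    - {"rx":0,"ry":0,"rz":0,"dx":-0.008,"dy":0,"dz":0,"hand":1}
    - {"rx":0,"ry":0,"rz":0,"dx":-0.018,"dy":0,"dz":0,"hand":1}
    - {"rx":0,"ry":0,"rz":0,"dx":-0.03,"dy":0,"dz":0,"hand":1}
    - {"rx":0,"ry":0,"rz":0,"dx":-0.045,"dy":0,"dz":0,"hand":1}
    - {"rx":0,"ry":0,"rz":0,"dx":-0.06,"dy":0,"dz":0,"hand":1}

```text
clock: 29.68
tool_pos: [0.5624, 0.2762, 0.1134]
ee_rot: [0.707, 0.034, -0.035, -0.706]
contact_force: [0.5, -0.5, -2.1]
width: 0.408
```

Call:
drive_tool:
  series:
    - {"rx":0,"ry":0,"rz":0,"dx":-0.015,"dy":0,"dz":0,"hand":1}
    - {"rx":0,"ry":0,"rz":0,"dx":-0.03,"dy":0,"dz":0,"hand":1}
    - {"rx":0,"ry":0,"rz":0,"dx":-0.045,"dy":0,"dz":0,"hand":1}
    - {"rx":0,"ry":0,"rz":0,"dx":-0.06,"dy":0,"dz":0,"hand":1}
    - {"rx":0,"ry":0,"rz":0,"dx":-0.066,"dy":0,"dz":0,"hand":1}

```text
clock: 30.1
tool_pos: [0.4952, 0.2697, 0.1136]
ee_rot: [0.707, 0.034, -0.036, -0.706]
contact_force: [0.3, -0.3, -1.9]
width: 0.41
```

```bash
python3 - <<'E'
from h import *
gst();st()
snap("side","d20")
plan([((.50,.13,.25),.567),((.51,-.05,.26),1.134),((.53,-.22,.24),1.701),((*tp(.097),.15),2.270)])
E
```

```text
dist 0.1586 lat -0.0001 z 0.1136 F [ 0.3 -0.3 -1.9] M [0.02 0.04 0.08] w 0.41
t30.10 pos [0.4952 0.2697 0.1136] F [ 0.3 -0.3 -1.9] w 0.41 jawyaw 1.669 ydown [-0.003 -0.001 -1.   ] q [-0.71  0.59  0.16  2.08 -0.19  0.49  1.26]
d [-0.0093 -0.1361 -0.1397] |d| 0.195 ry 0.567
d [ 0.0902 -0.0098 -0.1561] |d| 0.181 ry 0.567
d [ 0.1564  0.0202 -0.0694] |d| 0.172 ry 0.567
d [0.1142 0.0901 0.0087] |d| 0.146 ry 0.569
```

Call:
drive_tool:
  series:
    - {"rx":0,"ry":0.11,"rz":0,"dx":-0.002,"dy":-0.035,"dz":-0.02,"hand":1}
    - {"rx":0,"ry":0.22,"rz":0,"dx":-0.004,"dy":-0.07,"dz":-0.045,"hand":1}
    - {"rx":0,"ry":0.34,"rz":0,"dx":-0.006,"dy":-0.1,"dz":-0.072,"hand":1}
    - {"rx":0,"ry":0.45,"rz":0,"dx":-0.008,"dy":-0.12,"dz":-0.105,"hand":1}
    - {"rx":0,"ry":0.567,"rz":0,"dx":-0.009,"dy":-0.136,"dz":-0.14,"hand":1}

```text
clock: 30.57
tool_pos: [0.5035, 0.1291, 0.252]
ee_rot: [-0.687, 0.166, -0.166, 0.688]
contact_force: [0.4, 0.9, -1.4]
width: 0.408
```

Call:
drive_tool:
  series:
    - {"rx":0,"ry":0.113,"rz":0,"dx":0.018,"dy":-0.002,"dz":-0.031,"hand":1}
    - {"rx":0,"ry":0.226,"rz":0,"dx":0.036,"dy":-0.004,"dz":-0.062,"hand":1}
    - {"rx":0,"ry":0.34,"rz":0,"dx":0.054,"dy":-0.006,"dz":-0.093,"hand":1}
    - {"rx":0,"ry":0.453,"rz":0,"dx":0.072,"dy":-0.008,"dz":-0.124,"hand":1}
    - {"rx":0,"ry":0.567,"rz":0,"dx":0.09,"dy":-0.01,"dz":-0.156,"hand":1}

```text
clock: 30.98
tool_pos: [0.5127, -0.0518, 0.2605]
ee_rot: [0.614, -0.352, 0.352, -0.613]
contact_force: [1.3, 0.6, -1.8]
width: 0.41
```

Call:
drive_tool:
  series:
    - {"rx":0,"ry":0.113,"rz":0,"dx":0.031,"dy":0.002,"dz":-0.014,"hand":1}
    - {"rx":0,"ry":0.226,"rz":0,"dx":0.062,"dy":0.005,"dz":-0.028,"hand":1}
    - {"rx":0,"ry":0.34,"rz":0,"dx":0.094,"dy":0.01,"dz":-0.042,"hand":1}
    - {"rx":0,"ry":0.453,"rz":0,"dx":0.125,"dy":0.015,"dz":-0.056,"hand":1}
    - {"rx":0,"ry":0.567,"rz":0,"dx":0.156,"dy":0.02,"dz":-0.069,"hand":1}

```text
clock: 31.4
tool_pos: [0.5325, -0.2216, 0.2402]
ee_rot: [0.491, -0.509, 0.51, -0.49]
contact_force: [0.4, 0.2, -0.7]
width: 0.407
```

Call:
drive_tool:
  series:
    - {"rx":0,"ry":0.113,"rz":0,"dx":0.025,"dy":0.02,"dz":0.002,"hand":1}
    - {"rx":0,"ry":0.226,"rz":0,"dx":0.05,"dy":0.04,"dz":0.004,"hand":1}
    - {"rx":0,"ry":0.34,"rz":0,"dx":0.075,"dy":0.06,"dz":0.006,"hand":1}
    - {"rx":0,"ry":0.453,"rz":0,"dx":0.1,"dy":0.078,"dz":0.008,"hand":1}
    - {"rx":0,"ry":0.569,"rz":0,"dx":0.114,"dy":0.09,"dz":0.009,"hand":1}

```text
clock: 31.82
tool_pos: [0.5369, -0.3371, 0.1488]
ee_rot: [0.328, -0.626, 0.628, -0.326]
contact_force: [-0.2, -0.0, -1.1]
width: 0.409
```

Call:
drive_tool:
  series:
    - {"rx":0,"ry":0,"rz":0,"dx":0,"dy":0.02,"dz":0,"hand":1}
    - {"rx":0,"ry":0,"rz":0,"dx":0,"dy":0.04,"dz":0,"hand":1}
    - {"rx":0,"ry":0,"rz":0,"dx":0,"dy":0.055,"dz":0,"hand":1}
    - {"rx":0,"ry":0,"rz":0,"dx":0,"dy":0.06,"dz":0,"hand":1}
    - {"rx":0,"ry":0,"rz":0,"dx":0,"dy":0.06,"dz":0,"hand":1}

```text
clock: 32.23
tool_pos: [0.5369, -0.3339, 0.0891]
ee_rot: [-0.331, 0.626, -0.625, 0.328]
contact_force: [1.0, 0.5, -1.8]
width: 0.407
```

```bash
python3 - <<'E'
from h import *
st();P,im=snap("wrist","w21");tst();save(im,"w21c",(170,60,390,290),3.2)
go((*tp(.0975),.06),A-np.pi/2)
E
```

```text
t32.23 pos [ 0.5369 -0.3339  0.0891] F [ 1.   0.5 -1.8] w 0.407 jawyaw -0.6019 ydown [-0.004 -0.001 -1.   ] q [ 0.05  0.78  0.68  1.96 -0.77  0.68  0.61]
along 0.0987 lat -0.0018 z 0.0902 F [ 0.2 -0.  -1.1]
d [ 0.0011  0.0302 -0.0018] r [0.001  0.0001 0.0025] calls 0.15122893186198014 0.004409409124478832
```

View pics/w21c.png

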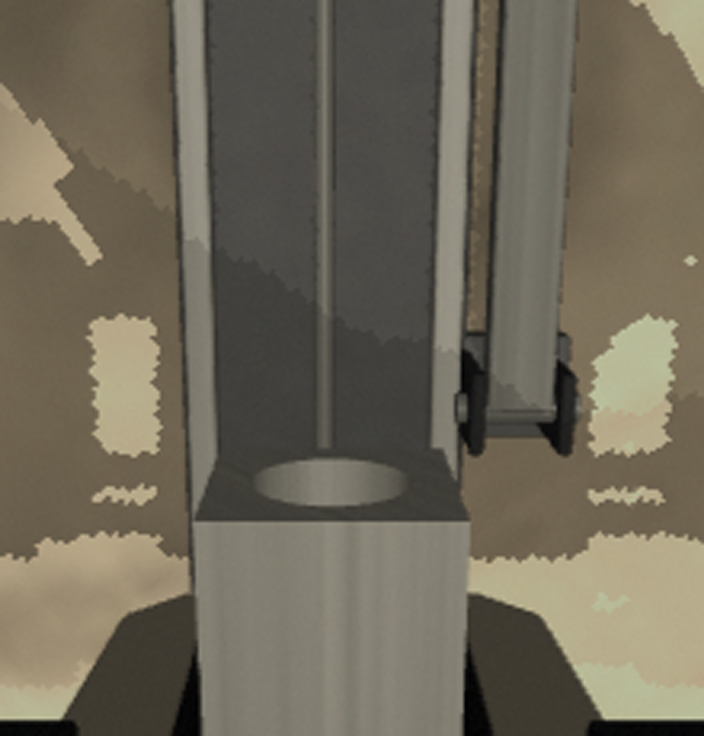

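Call:
drive_tool:
  series:
    - {"rx":0.001,"ry":0,"rz":0.002,"dx":0.001,"dy":0.005,"dz":-0.0016,"hand":1}
    - {"rx":0.001,"ry":0,"rz":0.002,"dx":0.001,"dy":0.02,"dz":-0.0016,"hand":1}
    - {"rx":0.001,"ry":0,"rz":0.002,"dx":0.001,"dy":0.027,"dz":-0.0016,"hand":1}
    - {"rx":0.001,"ry":0,"rz":0.002,"dx":0.001,"dy":0.03,"dz":-0.0016,"hand":1}
    - {"rx":0.001,"ry":0,"rz":0.002,"dx":0.001,"dy":0.03,"dz":-0.0016,"hand":1}

```text
clock: 32.7
tool_pos: [0.5351, -0.3337, 0.06]
ee_rot: [-0.329, 0.626, -0.626, 0.329]
contact_force: [-0.2, 0.3, -0.7]
width: 0.404
```

```bash
python3 - <<'E'
from h import *
st();P,im=snap("wrist","w22");tst();save(im,"w22c",(170,60,390,290),3.2)
go((*tp(.0975),.0435),A-np.pi/2)
E
```

```text
t32.70 pos [ 0.5351 -0.3337  0.06  ] F [-0.2  0.3 -0.7] w 0.404 jawyaw -0.6019 ydown [-0.  0. -1.] q [ 0.08  0.82  0.63  1.97 -0.82  0.63  0.65]
along 0.0978 lat -0.0000 z 0.0604 F [-0.6 -0.1 -1.6]
d [ 0.0003  0.0169 -0.    ] r [-0.0002  0.0002  0.0002] calls 0.08445800621252685 0.0005214708572298837
```

View pics/w22c.png

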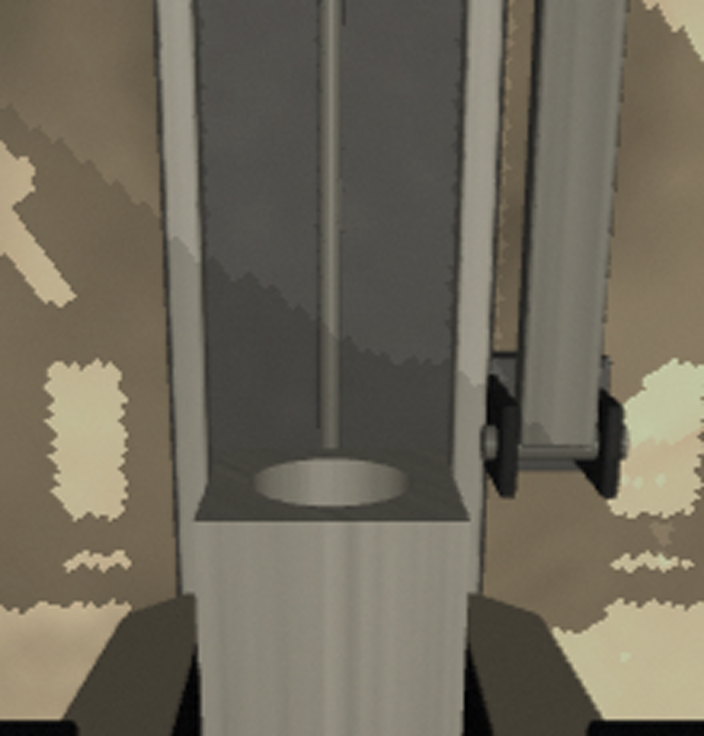

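Centred. Lower and release.

Call:
drive_tool:
  series:
    - {"rx":0,"ry":0,"rz":0,"dx":0,"dy":0.005,"dz":0,"hand":1}
    - {"rx":0,"ry":0,"rz":0,"dx":0,"dy":0.01,"dz":0,"hand":1}
    - {"rx":0,"ry":0,"rz":0,"dx":0,"dy":0.014,"dz":0,"hand":1}
    - {"rx":0,"ry":0,"rz":0,"dx":0,"dy":0.017,"dz":0,"hand":1}
    - {"rx":0,"ry":0,"rz":0,"dx":0,"dy":0.0175,"dz":0,"hand":1}

```text
clock: 33.17
tool_pos: [0.5351, -0.3336, 0.0422]
ee_rot: [-0.329, 0.626, -0.626, 0.329]
contact_force: [-0.4, 1.8, 1.3]
width: 0.405
```

Call:
drive_tool:
  series:
    - {"rx":0,"ry":0,"rz":0,"dx":0,"dy":0,"dz":0,"hand":1}
    - {"rx":0,"ry":0,"rz":0,"dx":0,"dy":0,"dz":0,"hand":0.1}
    - {"rx":0,"ry":0,"rz":0,"dx":0,"dy":0,"dz":0,"hand":0}
    - {"rx":0,"ry":0,"rz":0,"dx":0,"dy":0,"dz":0,"hand":0}
    - {"rx":0,"ry":0,"rz":0,"dx":0,"dy":-0.002,"dz":0,"hand":0}

```text
clock: 33.58
tool_pos: [0.5351, -0.3337, 0.0446]
ee_rot: [0.329, -0.626, 0.626, -0.329]
contact_force: [-0.5, 0.7, -1.1]
width: 0.502
```

Call:
drive_tool:
  series:
    - {"rx":0,"ry":0,"rz":0,"dx":0,"dy":-0.01,"dz":0,"hand":0}
    - {"rx":0,"ry":0,"rz":0,"dx":0,"dy":-0.03,"dz":0,"hand":0}
    - {"rx":0,"ry":0,"rz":0,"dx":0,"dy":-0.06,"dz":0,"hand":-0.2}
    - {"rx":0,"ry":0,"rz":0,"dx":0,"dy":-0.09,"dz":0,"hand":-0.2}
    - {"rx":0,"ry":0,"rz":0,"dx":0,"dy":-0.115,"dz":0,"hand":-0.2}

```text
clock: 34.0
tool_pos: [0.535, -0.3342, 0.1622]
ee_rot: [0.329, -0.626, 0.626, -0.329]
contact_force: [0.4, 0.3, 0.4]
width: 0.598
```

```bash
python3 - <<'E'
from h import *
st();P,im=snap("wrist","w23");tst();save(im,"w23c",(170,20,390,290),2.7)
plan([((.56,-.19,.27),-.567),((.52,-.02,.28),-1.134),((.46,.15,.26),-1.701),((.428,.232,.13),-2.04)])
E
```

```text
t34.00 pos [ 0.535  -0.3342  0.1622] F [0.4 0.3 0.4] w 0.598 jawyaw -0.6026 ydown [ 0.    -0.001 -1.   ] q [-0.01  0.7   0.78  1.92 -0.68  0.8   0.54]
along 0.0970 lat -0.0019 z 0.1665 F [ 0.8 -0.8  2.1]
d [-0.1334 -0.1039 -0.0625] |d| 0.18 ry -0.567
d [-0.1684 -0.0108 -0.046 ] |d| 0.175 ry -0.567
d [-0.1771  0.0191  0.0343] |d| 0.181 ry -0.567
d [-0.0666  0.1296  0.0585] |d| 0.157 ry -0.339
```

View pics/w23c.png

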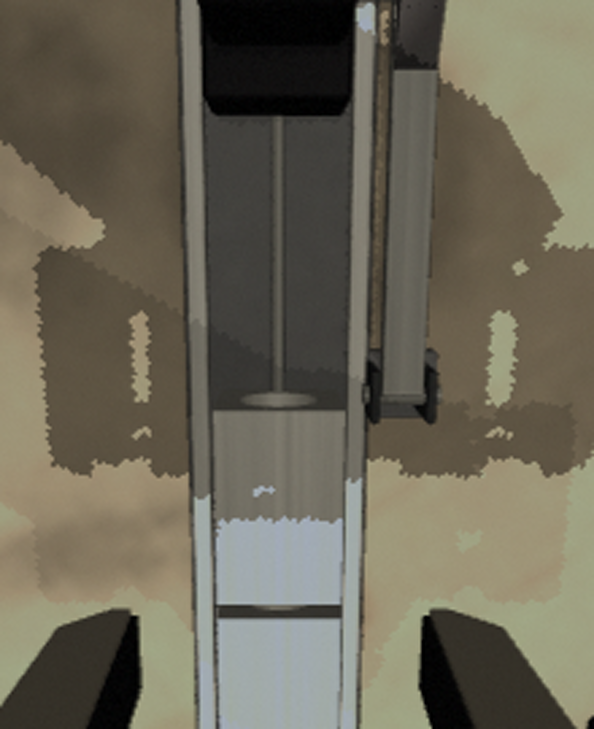

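Call:
drive_tool:
  series:
    - {"rx":0,"ry":-0.113,"rz":0,"dx":-0.02,"dy":-0.03,"dz":-0.009,"hand":-0.2}
    - {"rx":0,"ry":-0.226,"rz":0,"dx":-0.045,"dy":-0.055,"dz":-0.02,"hand":-0.2}
    - {"rx":0,"ry":-0.34,"rz":0,"dx":-0.075,"dy":-0.08,"dz":-0.034,"hand":-0.2}
    - {"rx":0,"ry":-0.453,"rz":0,"dx":-0.105,"dy":-0.095,"dz":-0.048,"hand":-0.2}
    - {"rx":0,"ry":-0.567,"rz":0,"dx":-0.134,"dy":-0.105,"dz":-0.0625,"hand":-0.2}

```text
clock: 34.47
tool_pos: [0.56, -0.187, 0.2672]
ee_rot: [0.492, -0.507, 0.508, -0.493]
contact_force: [1.2, -0.2, -0.0]
width: 0.602
```

Call:
drive_tool:
  series:
    - {"rx":0,"ry":-0.113,"rz":0,"dx":-0.034,"dy":-0.002,"dz":-0.009,"hand":-0.2}
    - {"rx":0,"ry":-0.226,"rz":0,"dx":-0.067,"dy":-0.004,"dz":-0.018,"hand":-0.2}
    - {"rx":0,"ry":-0.34,"rz":0,"dx":-0.101,"dy":-0.006,"dz":-0.028,"hand":-0.2}
    - {"rx":0,"ry":-0.453,"rz":0,"dx":-0.135,"dy":-0.008,"dz":-0.037,"hand":-0.2}
    - {"rx":0,"ry":-0.567,"rz":0,"dx":-0.168,"dy":-0.01,"dz":-0.046,"hand":-0.2}

```text
clock: 34.88
tool_pos: [0.5186, -0.017, 0.2753]
ee_rot: [-0.615, 0.349, -0.35, 0.615]
contact_force: [1.1, 0.3, -0.3]
width: 0.599
```

Call:
drive_tool:
  series:
    - {"rx":0,"ry":-0.113,"rz":0,"dx":-0.035,"dy":0,"dz":0.007,"hand":-0.2}
    - {"rx":0,"ry":-0.226,"rz":0,"dx":-0.07,"dy":0,"dz":0.014,"hand":-0.2}
    - {"rx":0,"ry":-0.34,"rz":0,"dx":-0.106,"dy":0,"dz":0.021,"hand":-0.2}
    - {"rx":0,"ry":-0.453,"rz":0,"dx":-0.142,"dy":0.005,"dz":0.028,"hand":-0.2}
    - {"rx":0,"ry":-0.567,"rz":0,"dx":-0.177,"dy":0.01,"dz":0.034,"hand":-0.2}

```text
clock: 35.3
tool_pos: [0.4582, 0.1528, 0.2654]
ee_rot: [-0.688, 0.163, -0.164, 0.688]
contact_force: [1.0, 0.6, -0.5]
width: 0.601
```

Call:
drive_tool:
  series:
    - {"rx":0,"ry":-0.07,"rz":0,"dx":-0.015,"dy":0.02,"dz":0.014,"hand":-0.2}
    - {"rx":0,"ry":-0.14,"rz":0,"dx":-0.03,"dy":0.05,"dz":0.028,"hand":-0.2}
    - {"rx":0,"ry":-0.21,"rz":0,"dx":-0.045,"dy":0.08,"dz":0.04,"hand":-0.2}
    - {"rx":0,"ry":-0.28,"rz":0,"dx":-0.06,"dy":0.1,"dz":0.052,"hand":-0.2}
    - {"rx":0,"ry":-0.335,"rz":0,"dx":-0.066,"dy":0.115,"dz":0.0585,"hand":-0.2}

```text
clock: 35.72
tool_pos: [0.4251, 0.2351, 0.1482]
ee_rot: [0.706, -0.047, 0.046, -0.705]
contact_force: [0.0, 0.1, 0.1]
width: 0.602
```

```bash
python3 - <<'E'
from h import *
st();P,im=snap("wrist","w24");save(im,"w24c",(130,60,430,330),2.6);st()
go((.4337,.2316,.10),np.radians(82.2))
E
```

```text
t35.72 pos [0.4251 0.2351 0.1482] F [0.  0.1 0.1] w 0.602 jawyaw 1.4397 ydown [-0.002 -0.001 -1.   ] q [-0.81  0.47  0.26  2.23 -0.26  0.47  1.1 ]
t35.77 pos [0.4246 0.2356 0.1465] F [-0.9 -0.5 -0.8] w 0.601 jawyaw 1.444 ydown [-0.003 -0.002 -1.   ] q [-0.81  0.47  0.25  2.23 -0.26  0.47  1.1 ]
d [ 0.0097  0.0465 -0.0028] r [ 0.002   0.0094 -0.0029] calls 0.23799325419831863 0.01613100256292654
```

View pics/w24c.png

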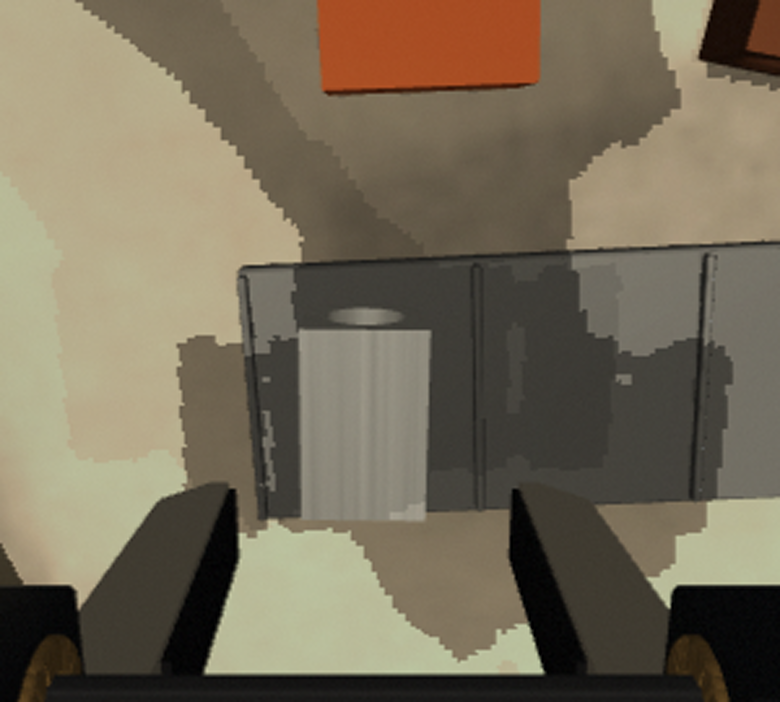

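```bash
python3 - <<'E'
from h import *
P,im=load("w24")
f=lambda u,v,z: at(P,130+u/2.6,60+v/2.6,z)
p=[f(*a,.046) for a in ((299,329),(431,331),(301,520),(426,521))]; m=np.mean(p,0)
ax=(p[2]-p[0]+p[3]-p[1])/2; print(np.round(m,4),"yaw",np.degrees(np.arctan2(ax[1],ax[0])),np.linalg.norm(ax),"w",np.linalg.norm(p[1]-p[0]))
E
```

```text
[0.4333 0.2311 0.046 ] yaw -8.058086271845424 0.05985858255674742 w 0.03799240383621334
```

Call:
drive_tool:
  series:
    - {"rx":0.001,"ry":0.006,"rz":-0.002,"dx":0.004,"dy":0.005,"dz":-0.002,"hand":-0.2}
    - {"rx":0.001,"ry":0.006,"rz":-0.002,"dx":0.008,"dy":0.02,"dz":-0.002,"hand":-0.2}
    - {"rx":0.001,"ry":0.006,"rz":-0.002,"dx":0.008,"dy":0.04,"dz":-0.002,"hand":-0.2}
    - {"rx":0.001,"ry":0.006,"rz":-0.002,"dx":0.008,"dy":0.06,"dz":-0.002,"hand":-0.2}
    - {"rx":0.001,"ry":0.006,"rz":-0.002,"dx":0.008,"dy":0.06,"dz":-0.002,"hand":-0.2}

```text
clock: 36.18
tool_pos: [0.4348, 0.2287, 0.0883]
ee_rot: [0.706, -0.051, 0.052, -0.705]
contact_force: [-0.7, -0.2, -0.8]
width: 0.604
```

```bash
python3 - <<'E'
from h import *
st();go((.4337,.2316,.037),np.radians(82.2))
E
```

```text
t36.18 pos [0.4348 0.2287 0.0883] F [-0.7 -0.2 -0.8] w 0.604 jawyaw 1.4241 ydown [ 0.001 -0.001 -1.   ] q [-0.73  0.58  0.18  2.26 -0.31  0.32  1.15]
d [-0.0016  0.0513  0.0028] r [ 0.0011 -0.0106  0.0012] calls 0.2569310303155754 0.017272046289793522
```

Call:
drive_tool:
  series:
    - {"rx":0.001,"ry":-0.009,"rz":0.001,"dx":-0.002,"dy":0.005,"dz":0.0027,"hand":-0.2}
    - {"rx":0.001,"ry":-0.009,"rz":0.001,"dx":-0.002,"dy":0.025,"dz":0.0027,"hand":-0.2}
    - {"rx":0.001,"ry":-0.009,"rz":0.001,"dx":-0.002,"dy":0.045,"dz":0.0027,"hand":-0.2}
    - {"rx":0.001,"ry":-0.009,"rz":0.001,"dx":-0.002,"dy":0.049,"dz":0.0027,"hand":-0.2}
    - {"rx":0.001,"ry":-0.009,"rz":0.001,"dx":-0.002,"dy":0.049,"dz":0.0027,"hand":-0.2}

```text
clock: 36.6
tool_pos: [0.4331, 0.233, 0.0407]
ee_rot: [-0.705, 0.047, -0.048, 0.706]
contact_force: [0.5, 0.1, 0.2]
width: 0.596
```

Call:
drive_tool:
  series:
    - {"rx":0,"ry":0,"rz":0,"dx":0,"dy":0,"dz":0,"hand":-0.2}
    - {"rx":0,"ry":0,"rz":0,"dx":0,"dy":0,"dz":0,"hand":0.1}
    - {"rx":0,"ry":0,"rz":0,"dx":0,"dy":0,"dz":0,"hand":1}
    - {"rx":0,"ry":0,"rz":0,"dx":0,"dy":0,"dz":0,"hand":1}
    - {"rx":0,"ry":0,"rz":0,"dx":0,"dy":0,"dz":0,"hand":1}
  squeeze: 25

```text
clock: 37.02
tool_pos: [0.4331, 0.2335, 0.0413]
ee_rot: [-0.705, 0.047, -0.048, 0.706]
contact_force: [-1.7, 0.2, 8.3]
width: 0.408
```

```bash
python3 - <<'E'
from h import *
st()
E
```

```text
t37.02 pos [0.4331 0.2335 0.0413] F [-1.7  0.2  8.3] w 0.408 jawyaw 1.437 ydown [ 0.002  0.002 -1.   ] q [-0.69  0.67  0.11  2.28 -0.34  0.21  1.17]
```

Call:
drive_tool:
  series:
    - {"rx":0,"ry":0,"rz":0,"dx":0,"dy":-0.02,"dz":0,"hand":1}
    - {"rx":0,"ry":0,"rz":0,"dx":0,"dy":-0.05,"dz":0,"hand":1}
    - {"rx":0,"ry":0,"rz":0,"dx":0,"dy":-0.075,"dz":0,"hand":1}
    - {"rx":0,"ry":0,"rz":0,"dx":0,"dy":-0.078,"dz":0,"hand":1}
    - {"rx":0,"ry":0,"rz":0,"dx":0,"dy":-0.078,"dz":0,"hand":1}

```text
clock: 37.43
tool_pos: [0.4334, 0.2339, 0.12]
ee_rot: [-0.704, 0.046, -0.048, 0.707]
contact_force: [0.9, 0.2, -1.2]
width: 0.407
```

```bash
python3 - <<'E'
from h import *
st();go((*gp(.150),.1145),GA+np.pi/2)
E
```

```text
t37.43 pos [0.4334 0.2339 0.12  ] F [ 0.9  0.2 -1.2] w 0.407 jawyaw 1.4375 ydown [ 0.004  0.004 -1.   ] q [-0.77  0.52  0.22  2.24 -0.29  0.4   1.14]
d [0.0648 0.0059 0.0457] r [-0.0037 -0.231   0.0038] calls 0.39765374050576485 0.37270713191735305
```

Call:
drive_tool:
  series:
    - {"rx":-0.003,"ry":-0.05,"rz":0.004,"dx":0.016,"dy":0,"dz":0.011,"hand":1}
    - {"rx":-0.003,"ry":-0.11,"rz":0.004,"dx":0.033,"dy":0,"dz":0.023,"hand":1}
    - {"rx":-0.003,"ry":-0.17,"rz":0.004,"dx":0.05,"dy":0.002,"dz":0.035,"hand":1}
    - {"rx":-0.003,"ry":-0.231,"rz":0.004,"dx":0.065,"dy":0.004,"dz":0.0457,"hand":1}
    - {"rx":-0.003,"ry":-0.231,"rz":0.004,"dx":0.065,"dy":0.005,"dz":0.0457,"hand":1}

```text
clock: 37.85
tool_pos: [0.5061, 0.2716, 0.1122]
ee_rot: [0.706, 0.035, -0.036, -0.706]
contact_force: [0.5, 0.6, -1.7]
width: 0.405
```

Call:
drive_tool:
  series:
    - {"rx":0,"ry":0,"rz":0,"dx":0,"dy":0,"dz":0,"hand":1}
    - {"rx":0,"ry":0,"rz":0,"dx":0,"dy":0,"dz":0,"hand":1}
    - {"rx":0,"ry":0,"rz":0,"dx":0,"dy":0,"dz":0,"hand":1}
    - {"rx":0,"ry":0,"rz":0,"dx":0,"dy":0,"dz":0,"hand":1}
    - {"rx":0,"ry":0,"rz":0,"dx":0,"dy":0,"dz":0,"hand":1}

```text
clock: 38.27
tool_pos: [0.5028, 0.2697, 0.1137]
ee_rot: [0.707, 0.033, -0.035, -0.706]
contact_force: [-0.5, -0.4, -1.2]
width: 0.409
```

```bash
python3 - <<'E'
from h import *
st();gst();go((*gp(.138),.1145),GA+np.pi/2)
P,im=snap("wrist","w25");save(im,"w25c",(200,180,360,330),4)
Q,im=snap("side","d25"); save(im,"d25c",(190,210,310,290),6)
E
```

```text
t38.27 pos [0.5028 0.2697 0.1137] F [-0.5 -0.4 -1.2] w 0.409 jawyaw 1.6678 ydown [-0.003 -0.001 -1.   ] q [-0.71  0.59  0.18  2.07 -0.21  0.5   1.28]
dist 0.1510 lat -0.0008 z 0.1137 F [-0.5 -0.4 -1.2] M [ 0.06 -0.05 -0.07] w 0.409
d [ 0.013  -0.0009  0.0008] r [ 0.0011 -0.0008 -0.0033] calls 0.06520171069672613 0.005798081599263631
```

View pics/w25c.png

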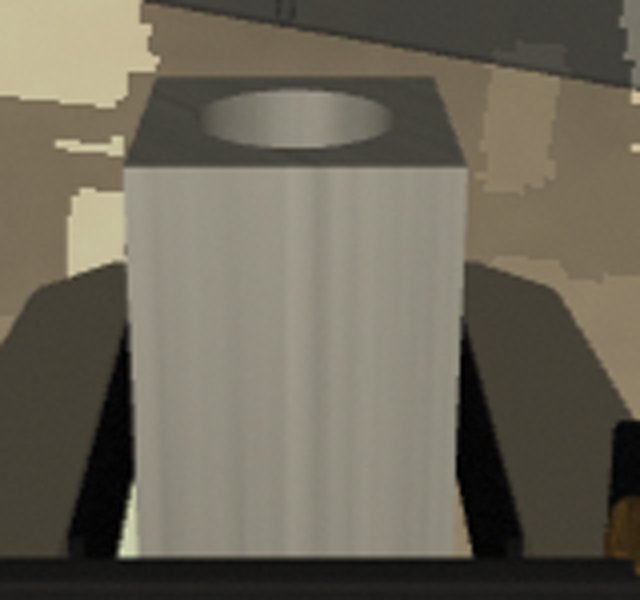

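View pics/d25c.png

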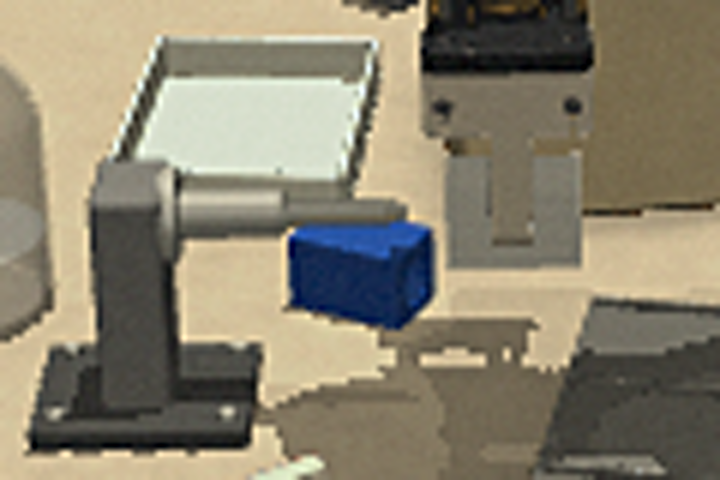

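```bash
python3 - <<'E'
from h import *
P,im=load("w25"); s=env.read_state()
o=np.array([(124,166),(467,166),(154,77),(435,77)])/4.+[200,180]
print(fitsleeve(P,o,s)); gst()
E
```

```text
(array([-0.00036625,  0.01482897, -0.00026608, -0.00069082]), np.float64(0.26197044645404716))
dist 0.1507 lat -0.0006 z 0.1138 F [ 0.1  0.7 -1.5] M [ 0.05 -0.    0.07] w 0.403
```

Call:
drive_tool:
  series:
    - {"rx":0,"ry":0,"rz":-0.002,"dx":0.003,"dy":-0.0007,"dz":0.0007,"hand":1}
    - {"rx":0,"ry":0,"rz":-0.002,"dx":0.01,"dy":-0.0007,"dz":0.0007,"hand":1}
    - {"rx":0,"ry":0,"rz":-0.002,"dx":0.018,"dy":-0.0007,"dz":0.0007,"hand":1}
    - {"rx":0,"ry":0,"rz":-0.002,"dx":0.025,"dy":-0.0007,"dz":0.0007,"hand":1}
    - {"rx":0,"ry":0,"rz":-0.002,"dx":0.032,"dy":-0.0007,"dz":0.0007,"hand":1}

```text
clock: 38.78
tool_pos: [0.5363, 0.2737, 0.1143]
ee_rot: [0.707, 0.034, -0.034, -0.706]
contact_force: [0.1, 0.3, -0.9]
width: 0.409
```

```bash
python3 - <<'E'
from h import *
gst()
E
```

```text
dist 0.1172 lat -0.0000 z 0.1143 F [ 0.1  0.3 -0.9] M [-0.01 -0.04 -0.03] w 0.409
```

Call:
drive_tool:
  series:
    - {"rx":0,"ry":0,"rz":0,"dx":0.006,"dy":0,"dz":0,"hand":1}
    - {"rx":0,"ry":0,"rz":0,"dx":0.013,"dy":0,"dz":0,"hand":1}
    - {"rx":0,"ry":0,"rz":0,"dx":0.02,"dy":0,"dz":0,"hand":1}
    - {"rx":0,"ry":0,"rz":0,"dx":0.027,"dy":0,"dz":0,"hand":1}
    - {"rx":0,"ry":0,"rz":0,"dx":0.032,"dy":0,"dz":0,"hand":1}

```text
clock: 39.2
tool_pos: [0.568, 0.2768, 0.1142]
ee_rot: [0.707, 0.034, -0.035, -0.706]
contact_force: [0.9, 0.1, -1.4]
width: 0.407
```

Call:
drive_tool:
  series:
    - {"rx":0,"ry":0,"rz":0,"dx":0.002,"dy":0,"dz":0,"hand":1}
    - {"rx":0,"ry":0,"rz":0,"dx":0.005,"dy":0,"dz":0,"hand":1}
    - {"rx":0,"ry":0,"rz":0,"dx":0.008,"dy":0,"dz":0,"hand":1}
    - {"rx":0,"ry":0,"rz":0,"dx":0.01,"dy":0,"dz":0,"hand":1}
    - {"rx":0,"ry":0,"rz":0,"dx":0.012,"dy":0,"dz":0,"hand":1}

```text
clock: 39.62
tool_pos: [0.579, 0.278, 0.1142]
ee_rot: [0.707, 0.034, -0.035, -0.706]
contact_force: [0.7, -1.6, -1.0]
width: 0.407
```

```bash
python3 - <<'E'
from h import *
gst()
E
```

```text
dist 0.0744 lat 0.0001 z 0.1142 F [ 0.7 -1.6 -1. ] M [ 0.04 -0.02 -0.01] w 0.407
```

Call:
drive_tool:
  series:
    - {"rx":0,"ry":0,"rz":0,"dx":0.002,"dy":0,"dz":0,"hand":1}
    - {"rx":0,"ry":0,"rz":0,"dx":0.004,"dy":0,"dz":0,"hand":1}
    - {"rx":0,"ry":0,"rz":0,"dx":0.007,"dy":0,"dz":0,"hand":1}
    - {"rx":0,"ry":0,"rz":0,"dx":0.01,"dy":0,"dz":0,"hand":1}
    - {"rx":0,"ry":0,"rz":0,"dx":0.013,"dy":0,"dz":0,"hand":1}

```text
clock: 40.03
tool_pos: [0.5922, 0.2792, 0.1142]
ee_rot: [0.707, 0.034, -0.035, -0.706]
contact_force: [-0.4, 0.1, -1.4]
width: 0.411
```

```bash
python3 - <<'E'
from h import *
gst()
E
```

```text
dist 0.0611 lat -0.0000 z 0.1142 F [-0.4  0.1 -1.4] M [ 0.02 -0.02 -0.02] w 0.411
```

Call:
drive_tool:
  series:
    - {"rx":0,"ry":0,"rz":0,"dx":0.005,"dy":0,"dz":0,"hand":1}
    - {"rx":0,"ry":0,"rz":0,"dx":0.01,"dy":0,"dz":0,"hand":1}
    - {"rx":0,"ry":0,"rz":0,"dx":0.016,"dy":0,"dz":0,"hand":1}
    - {"rx":0,"ry":0,"rz":0,"dx":0.021,"dy":0,"dz":0,"hand":1}
    - {"rx":0,"ry":0,"rz":0,"dx":0.025,"dy":0,"dz":0,"hand":1}

```text
clock: 40.45
tool_pos: [0.6176, 0.2816, 0.1142]
ee_rot: [0.707, 0.034, -0.035, -0.706]
contact_force: [0.8, 0.6, -0.9]
width: 0.403
```

Call:
drive_tool:
  series:
    - {"rx":0,"ry":0,"rz":0,"dx":0.001,"dy":0,"dz":0,"hand":1}
    - {"rx":0,"ry":0,"rz":0,"dx":0.0025,"dy":0,"dz":0,"hand":1}
    - {"rx":0,"ry":0,"rz":0,"dx":0.004,"dy":0,"dz":0,"hand":1}
    - {"rx":0,"ry":0,"rz":0,"dx":0.0055,"dy":0,"dz":0,"hand":1}
    - {"rx":0,"ry":0,"rz":0,"dx":0.0065,"dy":0,"dz":0,"hand":1}

```text
clock: 40.87
tool_pos: [0.623, 0.2823, 0.1141]
ee_rot: [0.707, 0.034, -0.035, -0.706]
contact_force: [-4.1, -0.8, 0.9]
width: 0.408
```

```bash
python3 - <<'E'
from h import *
gst()
E
```

```text
dist 0.0301 lat 0.0000 z 0.1141 F [-4.1 -0.8  0.9] M [-0.05  0.72 -0.  ] w 0.408
```

Call:
drive_tool:
  series:
    - {"rx":0,"ry":0,"rz":0,"dx":0.0005,"dy":0,"dz":0,"hand":1}
    - {"rx":0,"ry":0,"rz":0,"dx":0.0005,"dy":0,"dz":0,"hand":1}
    - {"rx":0,"ry":0,"rz":0,"dx":0.0005,"dy":0,"dz":0,"hand":1}
    - {"rx":0,"ry":0,"rz":0,"dx":0.0005,"dy":0,"dz":0,"hand":1}
    - {"rx":0,"ry":0,"rz":0,"dx":0,"dy":0,"dz":0,"hand":1}

```text
clock: 41.28
tool_pos: [0.623, 0.2823, 0.1141]
ee_rot: [0.707, 0.034, -0.035, -0.706]
contact_force: [-1.1, -0.0, -2.1]
width: 0.409
```

Call:
drive_tool:
  series:
    - {"rx":0,"ry":0,"rz":0,"dx":-0.008,"dy":0,"dz":0,"hand":1}
    - {"rx":0,"ry":0,"rz":0,"dx":-0.018,"dy":0,"dz":0,"hand":1}
    - {"rx":0,"ry":0,"rz":0,"dx":-0.03,"dy":0,"dz":0,"hand":1}
    - {"rx":0,"ry":0,"rz":0,"dx":-0.045,"dy":0,"dz":0,"hand":1}
    - {"rx":0,"ry":0,"rz":0,"dx":-0.06,"dy":0,"dz":0,"hand":1}

```text
clock: 41.7
tool_pos: [0.5625, 0.2763, 0.1144]
ee_rot: [0.707, 0.034, -0.034, -0.706]
contact_force: [-0.1, -0.5, -1.2]
width: 0.411
```

Call:
drive_tool:
  series:
    - {"rx":0,"ry":0,"rz":0,"dx":-0.015,"dy":0,"dz":0,"hand":1}
    - {"rx":0,"ry":0,"rz":0,"dx":-0.03,"dy":0,"dz":0,"hand":1}
    - {"rx":0,"ry":0,"rz":0,"dx":-0.045,"dy":0,"dz":0,"hand":1}
    - {"rx":0,"ry":0,"rz":0,"dx":-0.06,"dy":0,"dz":0,"hand":1}
    - {"rx":0,"ry":0,"rz":0,"dx":-0.066,"dy":0,"dz":0,"hand":1}

```text
clock: 42.12
tool_pos: [0.4953, 0.2698, 0.1145]
ee_rot: [0.707, 0.034, -0.035, -0.706]
contact_force: [-0.8, -0.2, -1.6]
width: 0.411
```

```bash
python3 - <<'E'
from h import *
gst();st()
P,im=snap("side","d26");save(im,"d26c",(190,150,310,290),5)
P,im=load("w23")
f=lambda u,v,z: at(P,170+u/2.7,20+v/2.7,z)
for z in (.02,.03,.04):
    for q in ((391,200),(387,330),(437,200),(371,400)):
        p=f(*q,z)[:2]; print(z,q,"along %.4f lat %.4f"%(U@p-TS,N@p-TN))
p=f(280,115,.044)[:2];print("follower face",U@p-TS); p=f(279,411,.048)[:2];print("s2 end",U@p-TS,N@p-TN)
plan([((.50,.13,.25),.567),((.53,-.04,.26),1.134),((.56,-.18,.24),1.701),((*tp(.163),.15),2.270)])
E
```

```text
dist 0.1585 lat 0.0000 z 0.1145 F [-0.8 -0.2 -1.6] M [0.06 0.04 0.01] w 0.411
t42.12 pos [0.4953 0.2698 0.1145] F [-0.8 -0.2 -1.6] w 0.411 jawyaw 1.6689 ydown [-0.002 -0.001 -1.   ] q [-0.72  0.59  0.18  2.08 -0.21  0.49  1.28]
0.02 (391, 200) along 0.1861 lat -0.0341
0.02 (387, 330) along 0.1479 lat -0.0342
0.02 (437, 200) along 0.1861 lat -0.0478
0.02 (371, 400) along 0.1260 lat -0.0298
0.03 (391, 200) along 0.1858 lat -0.0329
0.03 (387, 330) along 0.1489 lat -0.0330
0.03 (437, 200) along 0.1858 lat -0.0462
0.03 (371, 400) along 0.1277 lat -0.0288
0.04 (391, 200) along 0.1854 lat -0.0317
0.04 (387, 330) along 0.1498 lat -0.0318
0.04 (437, 200) along 0.1854 lat -0.0445
0.04 (371, 400) along 0.1295 lat -0.0278
follower face 0.20681054356300219
s2 end 0.12768512468329302 -0.0006640587107805684
d [-0.0092 -0.1353 -0.1398] |d| 0.195 ry 0.567
d [ 0.1035 -0.0099 -0.1381] |d| 0.173 ry 0.567
d [ 0.1357  0.0201 -0.0455] |d| 0.145 ry 0.567
d [0.0996 0.0901 0.0155] |d| 0.135 ry 0.569
```

```bash
python3 - <<'E'
from h import *
im=cv2.imread("pics/w6_raw.png"); save(im,"w6p",(170,130,350,250),4.4)
E
```

```text
(no output)
```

View pics/w6p.png

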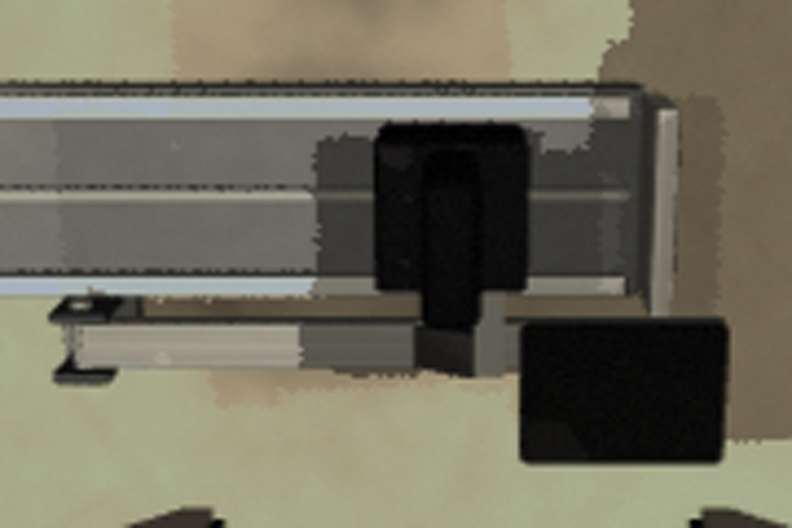

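View pics/d26c.png

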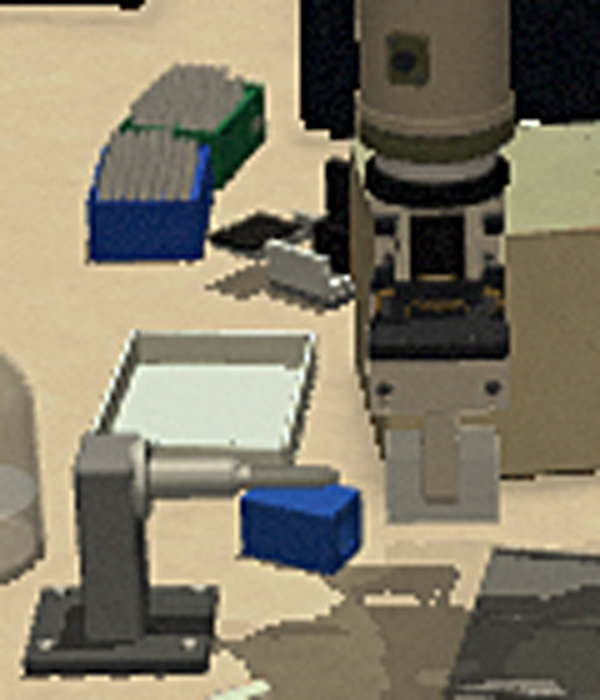

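```bash
python3 - <<'E'
from h import *
A1,_=load("w23");A2,_=load("w6");A3,_=load("w22")
f1=lambda u,v,z: at(A1,170+u/2.7,20+v/2.7,z)
f2=lambda u,v,z: at(A2,170+u/4.4,130+v/4.4,z)
f3=lambda u,v,z: at(A3,170+u/3.2,60+v/3.2,z)
L=lambda p:(round(U@p[:2]-TS,4),round(N@p[:2]-TN,4))
for z in (.01,.015,.02,.025,.03,.035,.04,.045):
    print(z,"inner",L(f1(392,200,z)),L(f1(388.5,330,z)),L(f2(250,322,z)),L(f2(120,322,z)),L(f3(540,100,z)),L(f3(525,350,z)),"outer",L(f1(437,200,z)),L(f2(250,368,z)),L(f3(620,100,z)),L(f3(602,350,z)))
E
```

```text
0.01 inner (np.float64(0.1865), np.float64(-0.0356)) (np.float64(0.1469), np.float64(-0.0358)) (np.float64(0.1734), np.float64(-0.0378)) (np.float64(0.1361), np.float64(-0.0378)) (np.float64(0.1849), np.float64(-0.036)) (np.float64(0.1418), np.float64(-0.0356)) outer (np.float64(0.1865), np.float64(-0.0495)) (np.float64(0.1729), np.float64(-0.0517)) (np.float64(0.1849), np.float64(-0.0496)) (np.float64(0.1418), np.float64(-0.0496))
0.015 inner (np.float64(0.1863), np.float64(-0.035)) (np.float64(0.1474), np.float64(-0.0352)) (np.float64(0.1741), np.float64(-0.0364)) (np.float64(0.1372), np.float64(-0.0364)) (np.float64(0.1847), np.float64(-0.0351)) (np.float64(0.1427), np.float64(-0.0347)) outer (np.float64(0.1863), np.float64(-0.0486)) (np.float64(0.1736), np.float64(-0.0501)) (np.float64(0.1847), np.float64(-0.0484)) (np.float64(0.1427), np.float64(-0.0484))
0.02 inner (np.float64(0.1861), np.float64(-0.0344)) (np.float64(0.1479), np.float64(-0.0346)) (np.float64(0.1748), np.float64(-0.035)) (np.float64(0.1384), np.float64(-0.035)) (np.float64(0.1844), np.float64(-0.0342)) (np.floa
[... 1681 characters left out ...]
0.0294)) (np.float64(0.1836), np.float64(-0.0305)) (np.float64(0.1471), np.float64(-0.0302)) outer (np.float64(0.1854), np.float64(-0.0445)) (np.float64(0.1772), np.float64(-0.0422)) (np.float64(0.1836), np.float64(-0.0421)) (np.float64(0.1471), np.float64(-0.0421))
0.045 inner (np.float64(0.1853), np.float64(-0.0314)) (np.float64(0.1503), np.float64(-0.0317)) (np.float64(0.1784), np.float64(-0.028)) (np.float64(0.1442), np.float64(-0.028)) (np.float64(0.1834), np.float64(-0.0296)) (np.float64(0.148), np.float64(-0.0293)) outer (np.float64(0.1853), np.float64(-0.0437)) (np.float64(0.1779), np.float64(-0.0407)) (np.float64(0.1834), np.float64(-0.0408)) (np.float64(0.148), np.float64(-0.0408))
```

Call:
drive_tool:
  series:
    - {"rx":0,"ry":0.11,"rz":0,"dx":-0.002,"dy":-0.035,"dz":-0.02,"hand":1}
    - {"rx":0,"ry":0.22,"rz":0,"dx":-0.004,"dy":-0.07,"dz":-0.045,"hand":1}
    - {"rx":0,"ry":0.34,"rz":0,"dx":-0.006,"dy":-0.1,"dz":-0.072,"hand":1}
    - {"rx":0,"ry":0.45,"rz":0,"dx":-0.008,"dy":-0.12,"dz":-0.105,"hand":1}
    - {"rx":0,"ry":0.567,"rz":0,"dx":-0.009,"dy":-0.136,"dz":-0.14,"hand":1}

```text
clock: 42.58
tool_pos: [0.5035, 0.1292, 0.2528]
ee_rot: [-0.687, 0.165, -0.167, 0.688]
contact_force: [-0.3, 0.8, -2.0]
width: 0.402
```

Call:
drive_tool:
  series:
    - {"rx":0,"ry":0.113,"rz":0,"dx":0.0205,"dy":-0.002,"dz":-0.0275,"hand":1}
    - {"rx":0,"ry":0.226,"rz":0,"dx":0.041,"dy":-0.004,"dz":-0.055,"hand":1}
    - {"rx":0,"ry":0.34,"rz":0,"dx":0.062,"dy":-0.006,"dz":-0.083,"hand":1}
    - {"rx":0,"ry":0.453,"rz":0,"dx":0.083,"dy":-0.008,"dz":-0.11,"hand":1}
    - {"rx":0,"ry":0.567,"rz":0,"dx":0.1035,"dy":-0.01,"dz":-0.138,"hand":1}

```text
clock: 43.0
tool_pos: [0.5331, -0.0417, 0.2613]
ee_rot: [0.613, -0.351, 0.353, -0.613]
contact_force: [0.2, -0.0, -1.5]
width: 0.407
```

Call:
drive_tool:
  series:
    - {"rx":0,"ry":0.113,"rz":0,"dx":0.027,"dy":0.002,"dz":-0.009,"hand":1}
    - {"rx":0,"ry":0.226,"rz":0,"dx":0.054,"dy":0.005,"dz":-0.018,"hand":1}
    - {"rx":0,"ry":0.34,"rz":0,"dx":0.081,"dy":0.01,"dz":-0.027,"hand":1}
    - {"rx":0,"ry":0.453,"rz":0,"dx":0.108,"dy":0.015,"dz":-0.036,"hand":1}
    - {"rx":0,"ry":0.567,"rz":0,"dx":0.1357,"dy":0.02,"dz":-0.0455,"hand":1}

```text
clock: 43.42
tool_pos: [0.563, -0.1815, 0.2409]
ee_rot: [0.491, -0.509, 0.51, -0.49]
contact_force: [0.7, 0.0, -0.0]
width: 0.407
```

Call:
drive_tool:
  series:
    - {"rx":0,"ry":0.113,"rz":0,"dx":0.02,"dy":0.015,"dz":0.003,"hand":1}
    - {"rx":0,"ry":0.226,"rz":0,"dx":0.04,"dy":0.03,"dz":0.006,"hand":1}
    - {"rx":0,"ry":0.34,"rz":0,"dx":0.06,"dy":0.045,"dz":0.009,"hand":1}
    - {"rx":0,"ry":0.453,"rz":0,"dx":0.08,"dy":0.06,"dz":0.012,"hand":1}
    - {"rx":0,"ry":0.569,"rz":0,"dx":0.0995,"dy":0.075,"dz":0.0155,"hand":1}

```text
clock: 43.83
tool_pos: [0.5748, -0.2815, 0.1653]
ee_rot: [0.328, -0.626, 0.627, -0.327]
contact_force: [0.4, 0.1, -0.6]
width: 0.403
```

Call:
drive_tool:
  series:
    - {"rx":0,"ry":0,"rz":0,"dx":0,"dy":0.02,"dz":0,"hand":1}
    - {"rx":0,"ry":0,"rz":0,"dx":0,"dy":0.04,"dz":0,"hand":1}
    - {"rx":0,"ry":0,"rz":0,"dx":0,"dy":0.055,"dz":0,"hand":1}
    - {"rx":0,"ry":0,"rz":0,"dx":0,"dy":0.06,"dz":0,"hand":1}
    - {"rx":0,"ry":0,"rz":0,"dx":0,"dy":0.06,"dz":0,"hand":1}

```text
clock: 44.25
tool_pos: [0.5741, -0.28, 0.1048]
ee_rot: [-0.33, 0.626, -0.626, 0.328]
contact_force: [0.6, -0.1, -1.1]
width: 0.408
```

```bash
python3 - <<'E'
from h import *
st();P,im=snap("wrist","w27");tst();save(im,"w27c",(170,60,390,290),3.2)
go((*tp(.1635),.065),A-np.pi/2)
E
```

```text
t44.25 pos [ 0.5741 -0.28    0.1048] F [ 0.6 -0.1 -1.1] w 0.408 jawyaw -0.6019 ydown [-0.002 -0.001 -1.   ] q [-0.07  0.78  0.72  1.94 -0.77  0.72  0.5 ]
along 0.1641 lat -0.0020 z 0.1059 F [ 1.1 -0.  -0.3]
d [ 0.0006  0.0409 -0.002 ] r [0.0002 0.0002 0.0018] calls 0.20452413432520786 0.0029377358299109927
```

View pics/w27c.png

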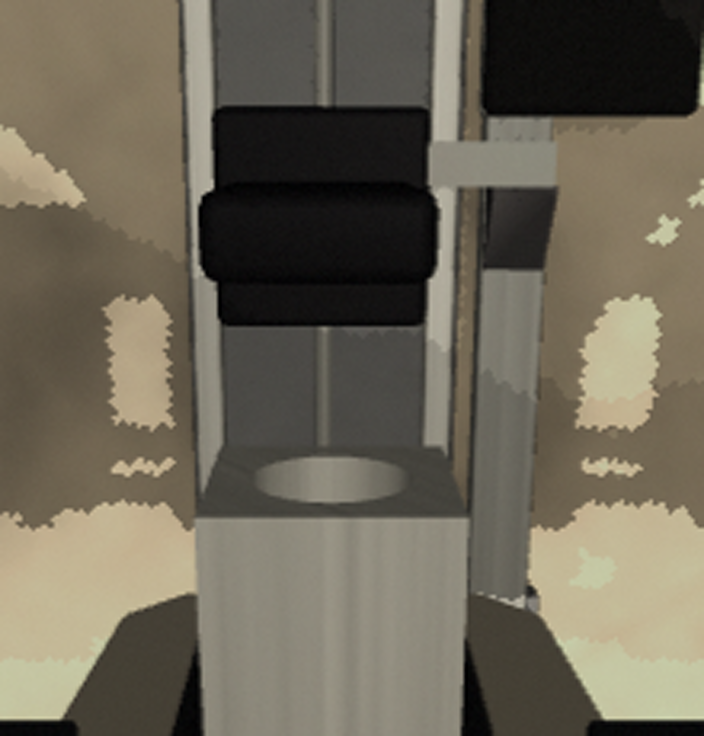

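Call:
drive_tool:
  series:
    - {"rx":0,"ry":0,"rz":0.001,"dx":0.0005,"dy":0.005,"dz":-0.0018,"hand":1}
    - {"rx":0,"ry":0,"rz":0.001,"dx":0.0005,"dy":0.02,"dz":-0.0018,"hand":1}
    - {"rx":0,"ry":0,"rz":0.001,"dx":0.0005,"dy":0.035,"dz":-0.0018,"hand":1}
    - {"rx":0,"ry":0,"rz":0.001,"dx":0.0005,"dy":0.043,"dz":-0.0018,"hand":1}
    - {"rx":0,"ry":0,"rz":0.001,"dx":0.0005,"dy":0.043,"dz":-0.0018,"hand":1}

```text
clock: 44.72
tool_pos: [0.572, -0.2788, 0.0613]
ee_rot: [-0.33, 0.626, -0.625, 0.329]
contact_force: [1.1, -0.3, -1.8]
width: 0.405
```

```bash
python3 - <<'E'
from h import *
st();P,im=snap("wrist","w28");tst();save(im,"w28c",(170,60,390,290),3.2)
go((*tp(.1635),.0465),A-np.pi/2)
E
```

```text
t44.72 pos [ 0.572  -0.2788  0.0613] F [ 1.1 -0.3 -1.8] w 0.405 jawyaw -0.6017 ydown [-0.002  0.001 -1.   ] q [-0.04  0.83  0.65  1.96 -0.83  0.65  0.55]
along 0.1637 lat 0.0005 z 0.0622 F [ 0.3 -0.1 -0.9]
d [0.0002 0.0157 0.0005] r [0.0014 0.0001 0.0005] calls 0.07844011261404917 0.0024205435488070318
```

View pics/w28c.png

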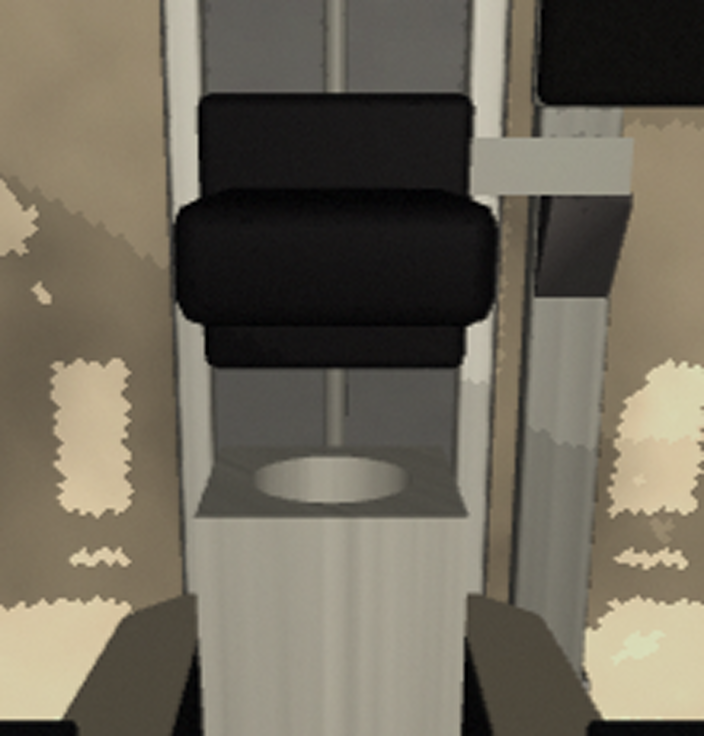

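Call:
drive_tool:
  series:
    - {"rx":0.001,"ry":0,"rz":0,"dx":0,"dy":0.004,"dz":0.0004,"hand":1}
    - {"rx":0.001,"ry":0,"rz":0,"dx":0,"dy":0.008,"dz":0.0004,"hand":1}
    - {"rx":0.001,"ry":0,"rz":0,"dx":0,"dy":0.011,"dz":0.0004,"hand":1}
    - {"rx":0.001,"ry":0,"rz":0,"dx":0,"dy":0.014,"dz":0.0004,"hand":1}
    - {"rx":0.001,"ry":0,"rz":0,"dx":0,"dy":0.014,"dz":0.0004,"hand":1}

```text
clock: 45.18
tool_pos: [0.5727, -0.2795, 0.0483]
ee_rot: [0.329, -0.626, 0.626, -0.329]
contact_force: [0.1, 0.1, -0.8]
width: 0.406
```

```bash
python3 - <<'E'
from h import *
st();tst()
E
```

```text
t45.18 pos [ 0.5727 -0.2795  0.0483] F [ 0.1  0.1 -0.8] w 0.406 jawyaw -0.6019 ydown [ 0.    -0.001 -1.   ] q [-0.02  0.84  0.63  1.96 -0.85  0.63  0.57]
along 0.1638 lat -0.0001 z 0.0483 F [ 0.1  0.1 -0.8]
```

Call:
drive_tool:
  series:
    - {"rx":0,"ry":0,"rz":0,"dx":0,"dy":0.001,"dz":0,"hand":1}
    - {"rx":0,"ry":0,"rz":0,"dx":0,"dy":0.002,"dz":0,"hand":1}
    - {"rx":0,"ry":0,"rz":0,"dx":0,"dy":0.0025,"dz":0,"hand":1}
    - {"rx":0,"ry":0,"rz":0,"dx":0,"dy":0.0025,"dz":0,"hand":1}
    - {"rx":0,"ry":0,"rz":0,"dx":0,"dy":0.0025,"dz":0,"hand":1}

```text
clock: 45.6
tool_pos: [0.5729, -0.2797, 0.0464]
ee_rot: [0.329, -0.625, 0.626, -0.329]
contact_force: [-0.6, 0.5, -1.4]
width: 0.405
```

```bash
python3 - <<'E'
from h import *
st();tst()
E
```

```text
t45.60 pos [ 0.5729 -0.2797  0.0464] F [-0.6  0.5 -1.4] w 0.405 jawyaw -0.602 ydown [ 0.001 -0.001 -1.   ] q [-0.02  0.84  0.63  1.96 -0.85  0.62  0.57]
along 0.1637 lat -0.0004 z 0.0464 F [-0.6  0.5 -1.4]
```

Call:
drive_tool:
  series:
    - {"rx":0,"ry":0,"rz":0,"dx":0,"dy":0,"dz":0,"hand":0.15}
    - {"rx":0,"ry":0,"rz":0,"dx":0,"dy":0,"dz":0,"hand":0.1}
    - {"rx":0,"ry":0,"rz":0,"dx":0,"dy":0,"dz":0,"hand":0.08}
    - {"rx":0,"ry":0,"rz":0,"dx":0,"dy":0,"dz":0,"hand":0.06}
    - {"rx":0,"ry":0,"rz":0,"dx":0,"dy":0,"dz":0,"hand":0.06}

```text
clock: 46.02
tool_pos: [0.5724, -0.2794, 0.0463]
ee_rot: [-0.329, 0.626, -0.626, 0.329]
contact_force: [-3.0, 0.7, 2.7]
width: 0.469
```

```bash
python3 - <<'E'
from h import *
st();tst()
P,im=snap("wrist","w29");save(im,"w29c",(170,60,390,290),3.2)
E
```

```text
t46.02 pos [ 0.5724 -0.2794  0.0463] F [-3.   0.7  2.7] w 0.469 jawyaw -0.602 ydown [-0. -0. -1.] q [-0.02  0.84  0.63  1.96 -0.85  0.62  0.57]
along 0.1638 lat 0.0002 z 0.0463 F [-3.   0.7  2.7]
```

View pics/w29c.png

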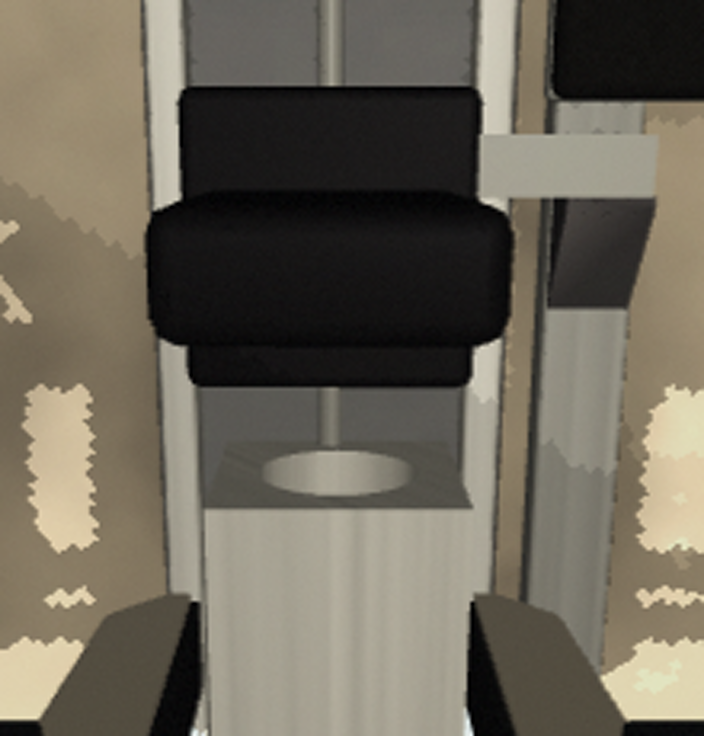

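Call:
drive_tool:
  series:
    - {"rx":0,"ry":0,"rz":0,"dx":0,"dy":0,"dz":0,"hand":0.1}
    - {"rx":0,"ry":0,"rz":0,"dx":0,"dy":-0.002,"dz":0,"hand":0.1}
    - {"rx":0,"ry":0,"rz":0,"dx":0,"dy":-0.006,"dz":0,"hand":0.1}
    - {"rx":0,"ry":0,"rz":0,"dx":0,"dy":-0.012,"dz":0,"hand":0.1}
    - {"rx":0,"ry":0,"rz":0,"dx":0,"dy":-0.02,"dz":0,"hand":0.1}

```text
clock: 46.48
tool_pos: [0.5729, -0.2798, 0.0668]
ee_rot: [0.329, -0.625, 0.626, -0.329]
contact_force: [0.1, 0.2, -0.2]
width: 0.446
```

```bash
python3 - <<'E'
from h import *
st();tst()
P,im=snap("wrist","w30");save(im,"w30c",(170,60,390,290),3.2)
E
```

```text
t46.48 pos [ 0.5729 -0.2798  0.0668] F [ 0.1  0.2 -0.2] w 0.446 jawyaw -0.602 ydown [ 0.    -0.001 -1.   ] q [-0.04  0.82  0.66  1.96 -0.82  0.66  0.55]
along 0.1637 lat -0.0005 z 0.0668 F [ 0.1  0.2 -0.2]
```

View pics/w30c.png

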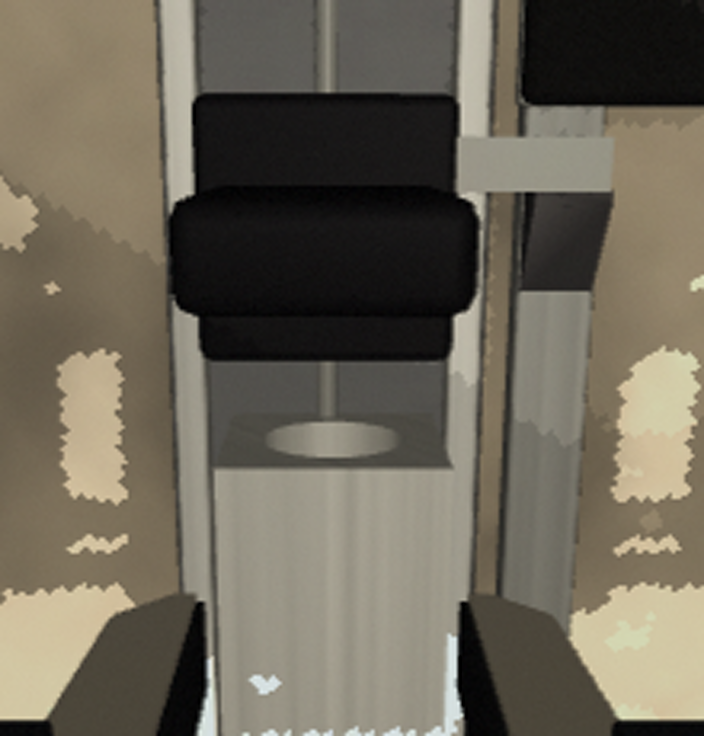

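Call:
drive_tool:
  series:
    - {"rx":0,"ry":0,"rz":0,"dx":0,"dy":-0.02,"dz":0,"hand":0.1}
    - {"rx":0,"ry":0,"rz":0,"dx":0,"dy":-0.05,"dz":0,"hand":0.3}
    - {"rx":0,"ry":0,"rz":0,"dx":0,"dy":-0.09,"dz":0,"hand":0.6}
    - {"rx":0,"ry":0,"rz":0,"dx":0,"dy":-0.13,"dz":0,"hand":1}
    - {"rx":0,"ry":0,"rz":0,"dx":0,"dy":-0.15,"dz":0,"hand":1}

```text
clock: 46.95
tool_pos: [0.5734, -0.281, 0.2212]
ee_rot: [0.328, -0.624, 0.628, -0.33]
contact_force: [0.3, -0.3, 0.4]
width: 0.21
```

```bash
python3 - <<'E'
from h import *
st();tst()
P,im=snap("wrist","w31");save(im,"w31c",(170,20,390,320),2.4)
E
```

```text
t46.95 pos [ 0.5734 -0.281   0.2212] F [ 0.3 -0.3  0.4] w 0.21 jawyaw -0.6029 ydown [ 0.005 -0.003 -1.   ] q [-0.16  0.65  0.86  1.86 -0.62  0.91  0.39]
along 0.1630 lat -0.0015 z 0.2212 F [ 0.3 -0.3  0.4]
```

View pics/w31c.png

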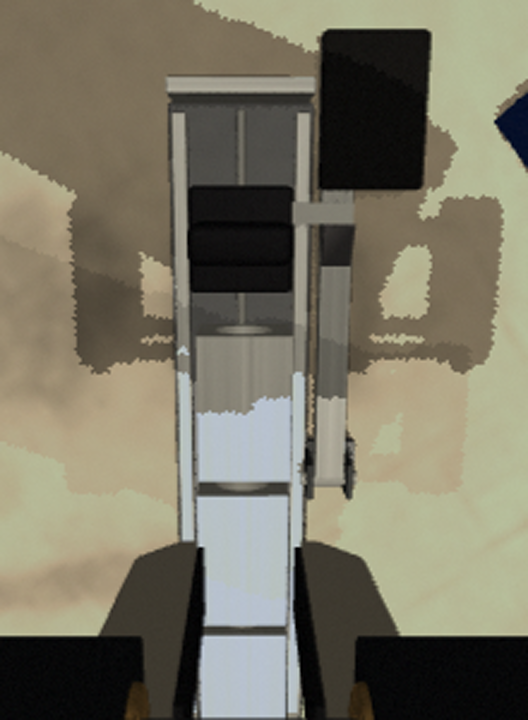

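```bash
python3 - <<'E'
from h import *
P,im=load("w31")
f=lambda u,v,z: at(P,170+u/2.4,20+v/2.4,z)
L=lambda p:(round(float(U@p[:2]-TS),4),round(float(N@p[:2]-TN),4))
print("pad",[L(f(*q,.04)) for q in ((320,30),(431,32),(322,188),(421,188))])
print("s3 end",L(f(196,335,.048)),L(f(293,335,.048)),"s3/s2",L(f(244,484,.048)),L(f(244,496,.048)),"s2/s1",L(f(246,626,.048)),L(f(246,636,.048)))
print("follower face",L(f(241,292,.044)))
p=tp(.276,-.049);print(p)
plan([((*p,.2),-.6),((*p,.15),-1.2),((*p,.10),-1.571)])
E
```

```text
pad [(0.3042, -0.0294), (0.3036, -0.0698), (0.2495, -0.0315), (0.2495, -0.0694)]
s3 end (0.1945, 0.0172) (0.1945, -0.0208) s3/s2 (0.1329, -0.0015) (0.1277, -0.0015) s2/s1 (0.0677, -0.0023) (0.0629, -0.0023)
follower face (0.2107, -0.0004)
[ 0.67653947 -0.2147683 ]
d [-0.1129  0.024   0.046 ] |d| 0.124 ry -0.6
d [-0.0002  0.05   -0.0004] |d| 0.05 ry -0.6
d [-0.0004  0.05   -0.0002] |d| 0.05 ry -0.371
```

Call:
drive_tool:
  series:
    - {"rx":0,"ry":-0.12,"rz":0,"dx":-0.023,"dy":0,"dz":0.009,"hand":1}
    - {"rx":0,"ry":-0.24,"rz":0,"dx":-0.046,"dy":0,"dz":0.018,"hand":1}
    - {"rx":0,"ry":-0.36,"rz":0,"dx":-0.069,"dy":0.01,"dz":0.027,"hand":1}
    - {"rx":0,"ry":-0.48,"rz":0,"dx":-0.092,"dy":0.015,"dz":0.036,"hand":1}
    - {"rx":0,"ry":-0.6,"rz":0,"dx":-0.113,"dy":0.02,"dz":0.046,"hand":1}

```text
clock: 47.42
tool_pos: [0.6757, -0.211, 0.1962]
ee_rot: [-0.501, 0.499, -0.499, 0.501]
contact_force: [0.3, -0.9, 0.3]
width: 0.006
```

Call:
drive_tool:
  series:
    - {"rx":0,"ry":-0.12,"rz":0,"dx":0,"dy":0.01,"dz":0,"hand":1}
    - {"rx":0,"ry":-0.24,"rz":0,"dx":0,"dy":0.02,"dz":0,"hand":1}
    - {"rx":0,"ry":-0.36,"rz":0,"dx":0,"dy":0.03,"dz":0,"hand":1}
    - {"rx":0,"ry":-0.48,"rz":0,"dx":0,"dy":0.04,"dz":0,"hand":1}
    - {"rx":0,"ry":-0.6,"rz":0,"dx":0,"dy":0.05,"dz":0,"hand":1}

```text
clock: 47.83
tool_pos: [0.6748, -0.2124, 0.146]
ee_rot: [0.626, -0.328, 0.329, -0.626]
contact_force: [-0.2, 0.0, 0.1]
width: 0.004
```

Call:
drive_tool:
  series:
    - {"rx":0,"ry":-0.1,"rz":0,"dx":0,"dy":0.01,"dz":0,"hand":1}
    - {"rx":0,"ry":-0.2,"rz":0,"dx":0,"dy":0.02,"dz":0,"hand":1}
    - {"rx":0,"ry":-0.3,"rz":0,"dx":0,"dy":0.03,"dz":0,"hand":1}
    - {"rx":0,"ry":-0.371,"rz":0,"dx":0,"dy":0.04,"dz":0,"hand":1}
    - {"rx":0,"ry":-0.371,"rz":0,"dx":0,"dy":0.045,"dz":0,"hand":1}

```text
clock: 48.25
tool_pos: [0.6742, -0.2127, 0.1004]
ee_rot: [0.676, -0.209, 0.209, -0.675]
contact_force: [0.3, 1.3, -0.2]
width: 0.007
```

```bash
python3 - <<'E'
from h import *
st();tst()
P,im=snap("wrist","w32");go((*tp(.277,-.050),.062),A)
E
```

```text
t48.25 pos [ 0.6742 -0.2127  0.1004] F [ 0.3  1.3 -0.2] w 0.007 jawyaw 0.9717 ydown [-0. -0. -1.] q [ 0.03  0.75  0.32  1.76 -0.35  0.69  1.51]
along 0.2764 lat -0.0459 z 0.1004 F [ 0.3  1.3 -0.2]
d [0.0044 0.0379 0.0006] r [ 0.0008 -0.0013 -0.0008] calls 0.1906027762671298 0.00278699780217713
```

View pics/w32.png

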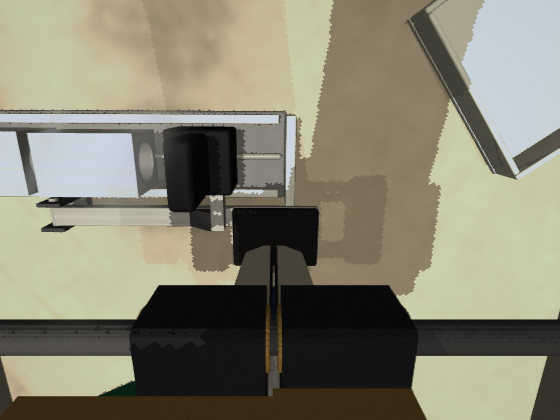

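Call:
drive_tool:
  series:
    - {"rx":0,"ry":0,"rz":0,"dx":0.004,"dy":0.01,"dz":0.001,"hand":1}
    - {"rx":0,"ry":0,"rz":0,"dx":0.004,"dy":0.02,"dz":0.001,"hand":1}
    - {"rx":0,"ry":0,"rz":0,"dx":0.004,"dy":0.03,"dz":0.001,"hand":1}
    - {"rx":0,"ry":0,"rz":0,"dx":0.004,"dy":0.038,"dz":0.001,"hand":1}
    - {"rx":0,"ry":0,"rz":0,"dx":0.004,"dy":0.038,"dz":0.001,"hand":1}

```text
clock: 48.72
tool_pos: [0.6776, -0.2135, 0.061]
ee_rot: [0.676, -0.21, 0.209, -0.675]
contact_force: [-0.0, 0.6, -0.2]
width: 0.004
```

Call:
drive_tool:
  series:
    - {"rx":0,"ry":0,"rz":0,"dx":0,"dy":0.003,"dz":0,"hand":1}
    - {"rx":0,"ry":0,"rz":0,"dx":0,"dy":0.006,"dz":0,"hand":1}
    - {"rx":0,"ry":0,"rz":0,"dx":0,"dy":0.009,"dz":0,"hand":1}
    - {"rx":0,"ry":0,"rz":0,"dx":0,"dy":0.012,"dz":0,"hand":1}
    - {"rx":0,"ry":0,"rz":0,"dx":0,"dy":0.014,"dz":0,"hand":1}

```text
clock: 49.13
tool_pos: [0.6789, -0.2137, 0.05]
ee_rot: [0.675, -0.209, 0.21, -0.675]
contact_force: [-1.8, 1.8, 6.2]
width: 0.002
```

```bash
python3 - <<'E'
from h import *
st();tst()
E
```

```text
t49.13 pos [ 0.6789 -0.2137  0.05  ] F [-1.8  1.8  6.2] w 0.002 jawyaw 0.9691 ydown [ 0.001 -0.    -1.   ] q [ 0.05  0.82  0.29  1.77 -0.37  0.61  1.53]
along 0.2782 lat -0.0504 z 0.0500 F [-1.8  1.8  6.2]
```

Call:
drive_tool:
  series:
    - {"rx":0,"ry":0,"rz":0,"dx":0,"dy":0.002,"dz":0,"hand":1}
    - {"rx":0,"ry":0,"rz":0,"dx":0,"dy":0.004,"dz":0,"hand":1}
    - {"rx":0,"ry":0,"rz":0,"dx":0,"dy":0.006,"dz":0,"hand":1}
    - {"rx":0,"ry":0,"rz":0,"dx":0,"dy":0.008,"dz":0,"hand":1}
    - {"rx":0,"ry":0,"rz":0,"dx":0,"dy":0.009,"dz":0,"hand":1}

```text
clock: 49.55
tool_pos: [0.6791, -0.214, 0.0418]
ee_rot: [-0.675, 0.209, -0.21, 0.675]
contact_force: [-5.8, 4.8, 23.0]
width: 0.003
```

```bash
python3 - <<'E'
from h import *
st();tst()
E
```

```text
t49.55 pos [ 0.6791 -0.214   0.0418] F [-5.8  4.8 23. ] w 0.003 jawyaw 0.969 ydown [ 0.002 -0.    -1.   ] q [ 0.05  0.83  0.29  1.77 -0.38  0.6   1.53]
along 0.2781 lat -0.0507 z 0.0418 F [-5.8  4.8 23. ]
```

Call:
drive_tool:
  series:
    - {"rx":0,"ry":0,"rz":0,"dx":0,"dy":0,"dz":0,"hand":1}
    - {"rx":0,"ry":0,"rz":0,"dx":0,"dy":0,"dz":0,"hand":1}
    - {"rx":0,"ry":0,"rz":0,"dx":0,"dy":0,"dz":0,"hand":1}
    - {"rx":0,"ry":0,"rz":0,"dx":0,"dy":0,"dz":0,"hand":1}
    - {"rx":0,"ry":0,"rz":0,"dx":0,"dy":-0.001,"dz":0,"hand":1}

```text
clock: 49.97
tool_pos: [0.6791, -0.2139, 0.0429]
ee_rot: [-0.675, 0.209, -0.21, 0.675]
contact_force: [-2.8, 2.7, 10.9]
width: 0.005
```

```bash
python3 - <<'E'
from h import *
st();P,im=snap("wrist","w33")
E
```

```text
t49.97 pos [ 0.6791 -0.2139  0.0429] F [-2.8  2.7 10.9] w 0.005 jawyaw 0.969 ydown [ 0.002 -0.    -1.   ] q [ 0.05  0.83  0.29  1.77 -0.38  0.6   1.53]
```

View pics/w33.png

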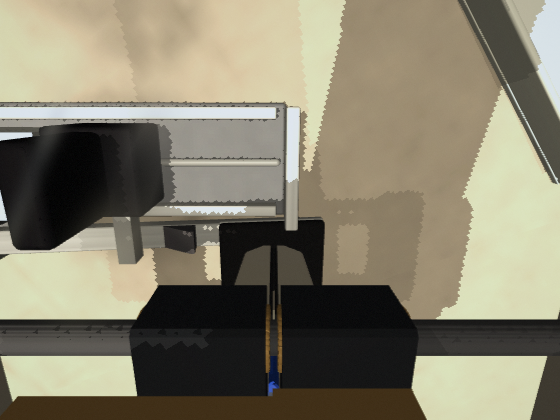

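Follower released and moved forward. Let the pedal up gently and rise.

Call:
drive_tool:
  series:
    - {"rx":0,"ry":0,"rz":0,"dx":0,"dy":-0.004,"dz":0,"hand":1}
    - {"rx":0,"ry":0,"rz":0,"dx":0,"dy":-0.008,"dz":0,"hand":1}
    - {"rx":0,"ry":0,"rz":0,"dx":0,"dy":-0.013,"dz":0,"hand":1}
    - {"rx":0,"ry":0,"rz":0,"dx":0,"dy":-0.02,"dz":0,"hand":1}
    - {"rx":0,"ry":0,"rz":0,"dx":0,"dy":-0.03,"dz":0,"hand":1}

```text
clock: 50.43
tool_pos: [0.6781, -0.2142, 0.0712]
ee_rot: [0.676, -0.21, 0.209, -0.675]
contact_force: [0.2, -0.1, 1.1]
width: 0.002
```

Call:
drive_tool:
  series:
    - {"rx":0,"ry":0,"rz":0,"dx":0,"dy":-0.03,"dz":0,"hand":1}
    - {"rx":0,"ry":0,"rz":0,"dx":-0.01,"dy":-0.06,"dz":-0.02,"hand":1}
    - {"rx":0,"ry":0,"rz":0,"dx":-0.02,"dy":-0.09,"dz":-0.04,"hand":1}
    - {"rx":0,"ry":0,"rz":0,"dx":-0.03,"dy":-0.12,"dz":-0.06,"hand":1}
    - {"rx":0,"ry":0,"rz":0,"dx":-0.03,"dy":-0.15,"dz":-0.09,"hand":1}

```text
clock: 50.85
tool_pos: [0.602, -0.2687, 0.2224]
ee_rot: [-0.675, 0.209, -0.209, 0.676]
contact_force: [1.6, -0.4, -0.0]
width: 0.003
```

Call:
drive_tool:
  series:
    - {"rx":0,"ry":0,"rz":0,"dx":0,"dy":-0.02,"dz":-0.02,"hand":1}
    - {"rx":0,"ry":0,"rz":0,"dx":0,"dy":-0.04,"dz":-0.04,"hand":1}
    - {"rx":0,"ry":0,"rz":0,"dx":0,"dy":-0.06,"dz":-0.06,"hand":1}
    - {"rx":0,"ry":0,"rz":0,"dx":0,"dy":-0.08,"dz":-0.06,"hand":1}
    - {"rx":0,"ry":0,"rz":0,"dx":0,"dy":-0.08,"dz":-0.06,"hand":1}

```text
clock: 51.27
tool_pos: [0.5689, -0.323, 0.3056]
ee_rot: [0.676, -0.208, 0.213, -0.674]
contact_force: [0.3, -0.1, 0.1]
width: 0.008
```

```bash
python3 - <<'E'
from h import *
st();P,im=snap("wrist","w34");save(im,"w34c",(130,90,450,270),2.4)
E
```

```text
t51.27 pos [ 0.5689 -0.323   0.3056] F [ 0.3 -0.1  0.1] w 0.008 jawyaw 0.9655 ydown [ 0.006 -0.004 -1.   ] q [ 0.15  0.47  0.43  1.72 -0.22  0.99  1.62]
```

View pics/w34c.png

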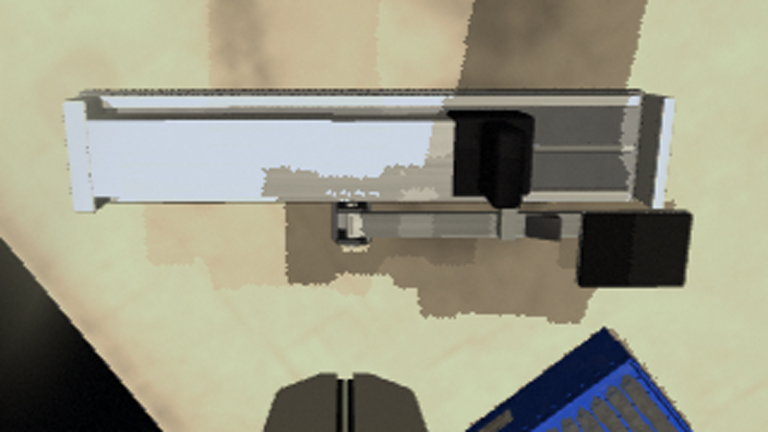

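```bash
python3 - <<'E'
from h import *
P,im=load("w34")
f=lambda u,v,z: at(P,130+u/2.4,90+v/2.4,z)
L=lambda p:(round(float(U@p[:2]-TS),4),round(float(N@p[:2]-TN),4))
print("follower face",L(f(454,115,.044)),L(f(454,195,.044)),"sleeve edges lat",L(f(200,119,.048)),L(f(400,120,.048)),L(f(200,202,.048)),L(f(430,200,.048)),"stop",L(f(95,150,.046)))
pc=[f(*q,.04) for q in ((578,212),(692,212),(577,285),(688,287))];print("pad",[L(q) for q in pc])
Q,im=snap("side","d34");st()
E
```

```text
follower face (0.1799, 0.0199) (0.1814, -0.0198) sleeve edges lat (0.0559, 0.0187) (0.1532, 0.018) (0.0537, -0.0223) (0.1689, -0.0216) stop (0.0028, 0.0035)
pad [(0.2459, -0.0296), (0.3043, -0.0297), (0.2485, -0.0688), (0.3071, -0.07)]
t51.37 pos [ 0.5691 -0.3203  0.3018] F [ 0.7  1.1 -0.8] w 0.007 jawyaw 0.9686 ydown [ 0.002 -0.001 -1.   ] q [ 0.15  0.47  0.42  1.72 -0.23  0.99  1.62]
```

View pics/d34.png

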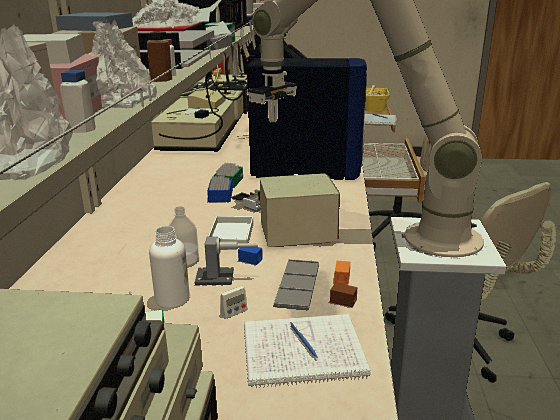

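Follower face 180 mm from the stop (3 × 60 mm), pedal up, rack empty, tray/timer/look-alikes in place. I'll hand in.

```bash
python3 - <<'E'
from cell import env
print(env.close_job())
E
```

```text
the job is handed in; nothing more can be done
None
```

I pulled the follower back until its catch held it, then gauged all three sleeves from left to right. Each one slid right up to the shoulder, at about 4–6 N contact, so all three went into the feed track and none into the reject tray. I then pressed the pedal to its stop (about 23 N) and let it up, and handed the job in at about 51 s.

**Last checks:**
- The follower face measured 180–181 mm from the stop, which matches three 60 mm sleeves with no gaps.
- The sleeves lie within about 2 mm of the track's centre line, and the pedal is up.
- The rack is empty, and the tray, the timer and the blue, brown and orange look-alikes looked untouched. The gripper is clear of everything.

**One thing that went less cleanly:** while releasing the third sleeve, a finger brushed the pedal lever with about 4 N. The catch stayed engaged and the sleeve settled correctly. No check failed or disagreed, and the hand-in gives no verdict.

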